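# Set the washed nuts out to dry

## Robot

A 6-joint arm with a two-finger parallel gripper is mounted at the origin on the work surface. World frame = base frame: x ahead of the robot, y to its left, z up, the work surface at z = 0. Lengths are in m, angles in rad, forces in N, time in s.
With the tool pointing down it reaches from about 0.35 to 0.775 m from the base axis. Payload 7.3 kg.
Tool frame: the origin (TCP) lies midway between the tips of the shut fingers; the grasp point (between the pads) lies 19 mm behind it (robot.tcp_to_grasp is the distance from the TCP to the grasp point, in m); x points along the fingers, z is the direction in which the jaws open and shut, and the axes are right-handed (so a half turn about x gives the same grasp; the last joint's range is limited). The gripper opens to 92 mm and grips with 3 to 60 N. Pads are 19 mm wide; open, the fingers measure 130 mm over their backs; the gripper's body (75 mm by 190 mm) begins 47 mm behind the grasp point.
Start: joints at [1.147, 0.342, 1.524, -0, 1.275, -0.146], TCP at [0.144, 0.505, 0.227] pointing down, gripper open.
Joint ranges: [-2.53, 2.53], [-0.77, 2.02], [0.04, 2.7], [-1, 4.14], [0.28, 2.66], [-3.11, 3.11]. Speed limits (rad/s): [2.57, 2.57, 3.14, 3.14, 3.14, 3.14].

## Interface

Orientations are given as [roll, pitch, yaw] about the fixed x, y, z axes, in that order (R = Rz(yaw) Ry(pitch) Rx(roll)).
In Python, from cell import robot gives the robot as it stands.
- The arm moves only by the tool move_arm, never from a script. Its argument "deltas" is a list of rows, each an object with "dp": the shift along the tool's x, y, z in m, a list of three; "turn": the turn, a rotation vector about the tool's x, y, z in degrees, a list of three. A call has 1 to 10 rows; each row is the pose to reach, as a shift and turn from the pose commanded when the call began, along the tool's axes at that moment; what a row does not reach only later rows make up. A row lasts 1/10 s, in which the tool goes at most 50 mm and 8.59 degrees, less where a joint would pass 70% of its speed; a pose out of reach is approached as far as the arm can. A call with a gripper value outside its range is refused whole. "hand" is the finger opening in m, from 0 to 0.0918, set as the call begins (left out, the last holds). The fingers move at their own pace and stop on an object; "squeeze" is the grip in N (left out, the last holds). Time passes only in rows, so rows that repeat a pose let the fingers close. It gives the time, the measured TCP pose, the force and the opening at its end, in the units of the state.
- robot.observe(): the state, without advancing time (a new reading comes with each control period).
- robot.read_camera(name): name is "scene" or "side" or "wrist"; returns (picture, depth): 400x640x3 uint8, red, green, blue; 400x640 float32, m along the optical axis (not along the pixel's ray), 0 where there is no reading.
- robot.camera_info(name): a dict with "fx", "fy", "cx", "cy" (pixels), "k1" (the pictures are not rectified: a ray, as slopes to the right and down, at radius r is drawn at 1 + k1 r^2 times it, then the intrinsics apply), "R" (3x3) and "t" (3): a world point X has camera coordinates R X + t. Camera axes: x right, y down, z forward; pixel columns grow to the right and rows downward; lengths in m; the calibration is good to about 2 mm. A picture is of the moment at which its call begins: read the wrist's pose just before it. camera_info takes no time and is no camera call; for the wrist camera it gives the pose at the moment of the call.
- robot.hand_in(): hands the job in, once; it reports no verdict.
The state is a dict: "time": time; "qpos": joint angles; "qvel": joint speeds; "joint_efforts": joint torques, N m; "tool_pos": TCP position; "tool_rot": TCP orientation; "contact_force": force on the tool from outside, world axes, zero at the start; "torque": the same for the moment, N m; "opening": finger opening in m.
Only numpy, scipy, OpenCV 4.12 (cv2) and the standard library are available. Lean on these libraries where they do the work, as an engineer would, in place of code of your own. Each camera call takes 0.05 s, during which the arm holds its last target.

## Task

First push the empty drying tray on the warming plate square and flush into the corner of the plate's two ledges. Then take the wire basket by its handle and, holding it tilted low over the tray, shake out all eight nuts so that they lie in a single layer spread evenly over the tray's length: at least two in each third, and none dropped from more than about 80 mm. Finally stand the empty basket upright back on the rubber mat, and leave the other things on the bench where they are.

Things in the scene. Friction and masses are not known exactly. Their poses are not given: they have to be found in the camera images.
- plate: fixed bench-top warming plate, 290 (x) x 360 (y) x 50 mm, left or right on the bench, turned up to 7 degrees; origin under its centre, top at z = 50 mm. Two ledges 12 mm high, 10 mm wide, along its far (+x) and right (-y) edges, inner faces at x = +135 and y = -170 mm of its frame, meet in a corner. Near and left edges are open; controls on its front (-x).
- tray: loose long shallow stainless tray, 140 (x) x 270 (y) x 25 mm, walls and floor 4 mm, 0.34 to 0.61 kg; starts empty on the plate, off the ledges, up to 9 degrees askew. Origin under its centre, y along its length (thirds meet at y = -44 and +44 mm). Snug in the corner its origin is at (65, -35, 50) mm of the plate's frame, axes parallel. Friction on the plate 0.5 to 0.7.
- tray_far_left (a point): outer far left corner of the tray (+70, +135, 6 mm in the tray's frame), axes as the tray's
- tray_far_right (a point): outer far right corner of the tray (+70, -135, 6 mm in the tray's frame), the one that goes into the corner of the ledges; axes as the tray's
- tray_near_right (a point): outer near right corner of the tray (-70, -135, 6 mm in the tray's frame), axes as the tray's
- basket: loose steel wire dip basket, 0.2 to 0.32 kg without nuts. Origin under its floor, below the handle; pouring end at -x. Floor level from x = -75 to +75 mm, its top at z = 4 mm, then it rises at 20 degrees to the open lip at x = -116, z = 19 mm (no front wall). Side walls (y = +-48 mm outside, +-44 inside) run to the lip, back wall at x = +79 mm; all 45 mm high. Bail handle over the middle.
- basket_grip (a point): centre of the basket's handle grip, at (0, 0, 100 mm) in the basket's frame, same axes: a level black bar along the basket's y, 16 mm thick (x), 74 mm wide (y), 26 mm high. Nothing stands within 40 mm of it in x; the nuts lie 50 mm or more below it
- basket_lip (a point): middle of the basket's pouring lip (-116, 0, 19 mm in its frame, same axes). Nuts slide on the smooth wire (friction 0.24 to 0.36): they run up to the lip when the basket leans 15 to 20 degrees forward and leave it at about 25 to 50 degrees, sooner when shaken, often two side by side; leaning back stops them
- mat: black rubber drip mat, fixed, 250 (x) x 240 (y) x 4 mm, axes along the bench; origin under its centre. The basket stands on it, its lip towards the robot, with the brush to its left
- brush: bystander: hand brush, 190 mm long, lying along x on the mat, left of the basket
- wrench: bystander: open spanner, 200 mm long, lying at the far edge of the bench
- jar: bystander: squat closed white plastic jar, 68 mm diameter, 90 mm high, at the far edge of the bench; origin under its centre
- coupling: bystander: steel shaft coupling hub standing on its 68 mm flange, 48 mm high, at the far edge of the bench; origin under its centre
- nut0: one of eight alike steel hexagon nuts, 27 mm across flats, 31 mm across corners, 15 mm thick, 45 g; origin at its centre, z along its hole; starts flat on the basket's floor
- nut1: one of eight alike steel hexagon nuts, 27 mm across flats, 31 mm across corners, 15 mm thick, 45 g; origin at its centre, z along its hole; starts flat on the basket's floor
- nut2: one of eight alike steel hexagon nuts, 27 mm across flats, 31 mm across corners, 15 mm thick, 45 g; origin at its centre, z along its hole; starts flat on the basket's floor
- nut3: one of eight alike steel hexagon nuts, 27 mm across flats, 31 mm across corners, 15 mm thick, 45 g; origin at its centre, z along its hole; starts flat on the basket's floor
- nut4: one of eight alike steel hexagon nuts, 27 mm across flats, 31 mm across corners, 15 mm thick, 45 g; origin at its centre, z along its hole; starts flat on the basket's floor
- nut5: one of eight alike steel hexagon nuts, 27 mm across flats, 31 mm across corners, 15 mm thick, 45 g; origin at its centre, z along its hole; starts flat on the basket's floor
- nut6: one of eight alike steel hexagon nuts, 27 mm across flats, 31 mm across corners, 15 mm thick, 45 g; origin at its centre, z along its hole; starts flat on the basket's floor
- nut7: one of eight alike steel hexagon nuts, 27 mm across flats, 31 mm across corners, 15 mm thick, 45 g; origin at its centre, z along its hole; starts flat on the basket's floor

How it is judged:
By the outcome, as a careful person would: the job done as asked, in the order asked, and still so for the second after the job is handed in, with the robot touching nothing.
It also fails if it takes over 72 s, if anything falls off the work surface, if the arm or the gripper's body presses on something with over 40 N, if the wrist force passes 120 N, or if a joint passes its speed limit or range.

## Working session

There is one attempt and no reset: what is moved stays moved. The work goes in short steps, Python scripts to look and compute and a tool call to move; the robot and the scene stay as the last step left them, time stands still between calls to the robot, and variables do not carry over. Pictures are saved under pics/ and viewed, and the job is handed in when it is done.

Besides the shell and the picture viewer there is one more tool, called after "Call:" as name(argument=value, ...), one argument or row to a line, values as JSON. move_arm: Moves the arm, as the interface text tells. Its arguments: {"type":"object","properties":{"deltas":{"type":"array"},"hand":{"type":"number"},"squeeze":{"type":"number"}},"required":["deltas"]}

```bash
ls; mkdir -p pics; cat > h.py <<'E'
import numpy as np, cv2
from cell import robot
from scipy.spatial.transform import Rotation as Ro
def cam(n):
    i=robot.camera_info(n); return i
def snap(n,f):
    i=robot.camera_info(n); p,d=robot.read_camera(n)
    cv2.imwrite(f'pics/{f}.png',p[:,:,::-1]); np.savez(f'pics/{f}.npz',p=p,d=d,**{k:np.array(v) for k,v in i.items()})
    return p,d,i
def load(f):
    z=np.load(f'pics/{f}.npz'); return z['p'],z['d'],{k:z[k] for k in ('fx','fy','cx','cy','k1','R','t')}
def ray(i,u,v):
    K=np.array([[i['fx'],0,i['cx']],[0,i['fy'],i['cy']],[0,0,1.]])
    a=cv2.undistortPoints(np.array([[[u,v]]],float),K,np.array([i['k1'],0,0,0,0.]))[0,0]
    return np.array([a[0],a[1],1.])
def world(i,u,v,z=None,d=None):
    R=np.array(i['R']);t=np.array(i['t']); c=-R.T@t; r=R.T@ray(i,u,v)
    if d is None:
        s=(z-c[2])/r[2]
    else: s=d
    return c+s*r
def proj(i,X):
    K=np.array([[i['fx'],0,i['cx']],[0,i['fy'],i['cy']],[0,0,1.]])
    X=np.atleast_2d(X).astype(float)
    return cv2.projectPoints(X,cv2.Rodrigues(np.array(i['R'],float))[0],np.array(i['t'],float),K,np.array([i['k1'],0,0,0,0.]))[0][:,0]
def cloud(i,d):
    H,W=d.shape; v,u=np.mgrid[:H,:W]
    K=np.array([[i['fx'],0,i['cx']],[0,i['fy'],i['cy']],[0,0,1.]])
    a=cv2.undistortPoints(np.stack([u,v],-1).reshape(-1,1,2).astype(float),K,np.array([i['k1'],0,0,0,0.]))[:,0]
    c=np.c_[a,np.ones(len(a))]*d.reshape(-1,1)
    return ((c-np.array(i['t']))@np.array(i['R'])).reshape(H,W,3)
def crop(f,x0,y0,x1,y1,s,out):
    p=load(f)[0][:,:,::-1]; c=cv2.resize(p[y0:y1,x0:x1],None,fx=s,fy=s,interpolation=cv2.INTER_CUBIC); cv2.imwrite(f'pics/{out}.png',c)
E
python3 - <<'E'
from h import *
print(robot.observe()); 
for n in('scene','side','wrist'): snap(n,n+'0'); i=cam(n); print(n,i['fx'],i['k1'],-np.array(i['R']).T@i['t'])
E
```

```text
pics
{'time': 0.0, 'qpos': array([ 1.14703048e+00,  3.42725180e-01,  1.52503779e+00, -2.00821225e-05,
        1.27537802e+00, -1.46001114e-01]), 'qvel': array([-0.00018048, -0.00015154, -0.00106243,  0.00029934,  0.00031866,
       -0.00054915]), 'joint_efforts': array([ 3.57842982e-04, -4.31224680e+01, -2.44219244e+01,  7.18487240e-02,
        5.56861516e-02, -1.43246111e-04]), 'tool_pos': array([0.14377253, 0.50450209, 0.22603643]), 'tool_rot': array([ 3.00799335,  1.56924788, -1.9821545 ]), 'contact_force': array([ 0.10005501, -0.1544268 , -0.50092517]), 'torque': array([-0.00709142, -0.05941491, -0.01868938]), 'opening': 0.09168871163575334}
scene 418.257382110672 -0.07375896948591765 [1.24150867 0.122625   1.02939746]
side 372.77803640189455 -0.030780940709643146 [0.36251594 0.7439926  0.67472752]
wrist 353.64542192870556 -0.02590730055965394 [0.06131874 0.5271636  0.38342913]
```

View pics/scene0.png

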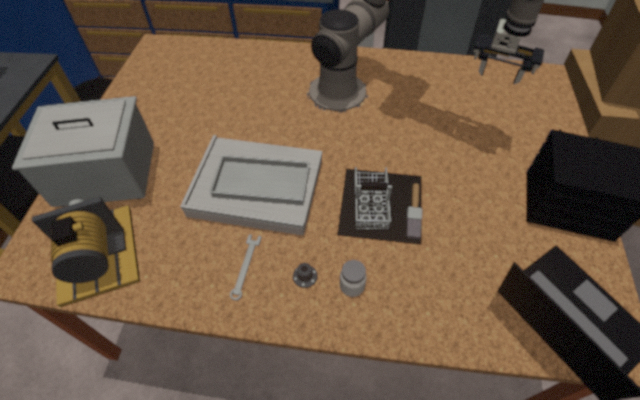

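View pics/side0.png

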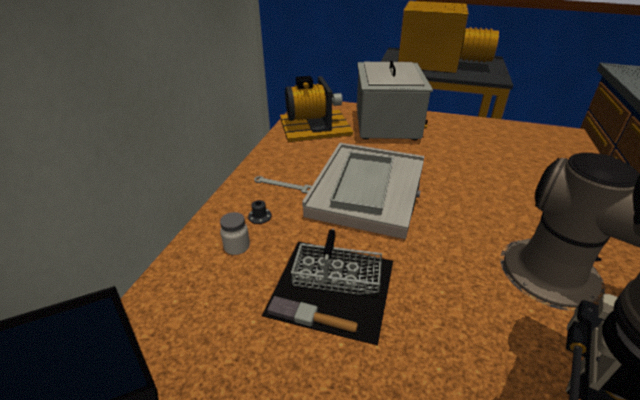

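View pics/wrist0.png

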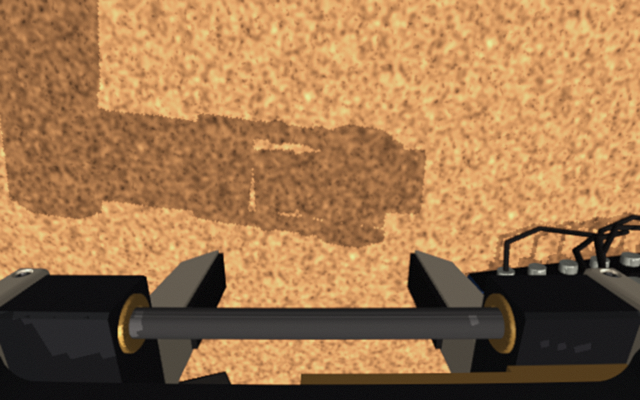

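The scene view shows the plate around (255,185), the basket at (373,200) and the brush at (415,210). The wrench, coupling and jar lie along the far edge. I'll enlarge the first two areas.

```bash
python3 - <<'E'
from h import *
crop('scene0',180,130,340,240,5,'c1'); crop('side0',260,225,410,345,5,'c2'); crop('side0',290,130,440,240,5,'c3');crop('scene0',330,160,430,245,6,'c4')
E
```

```text
(no output)
```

View pics/c1.png

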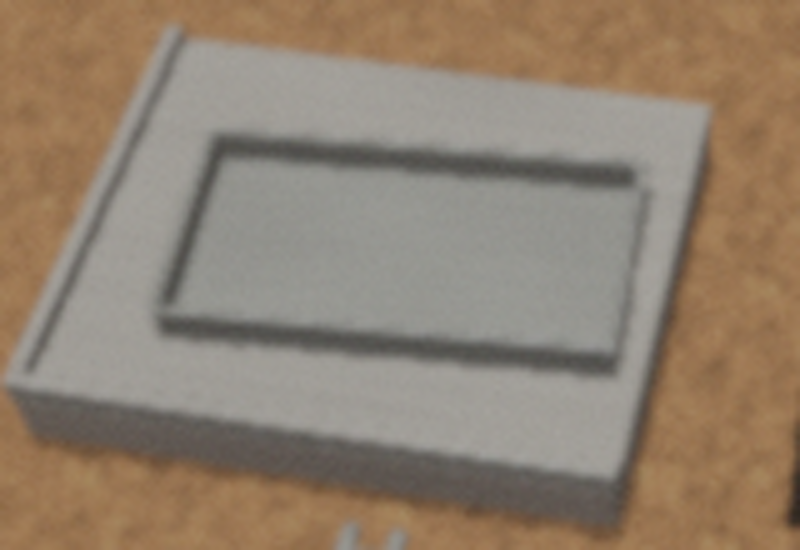

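View pics/c2.png

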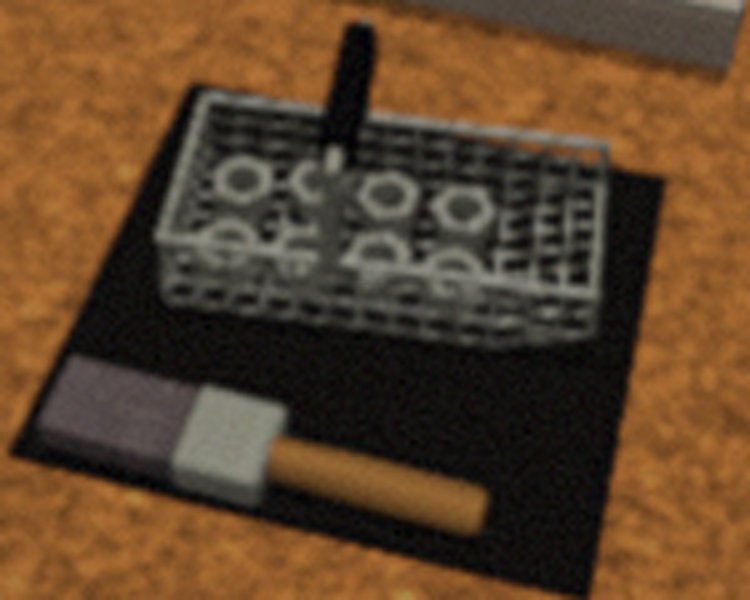

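View pics/c3.png

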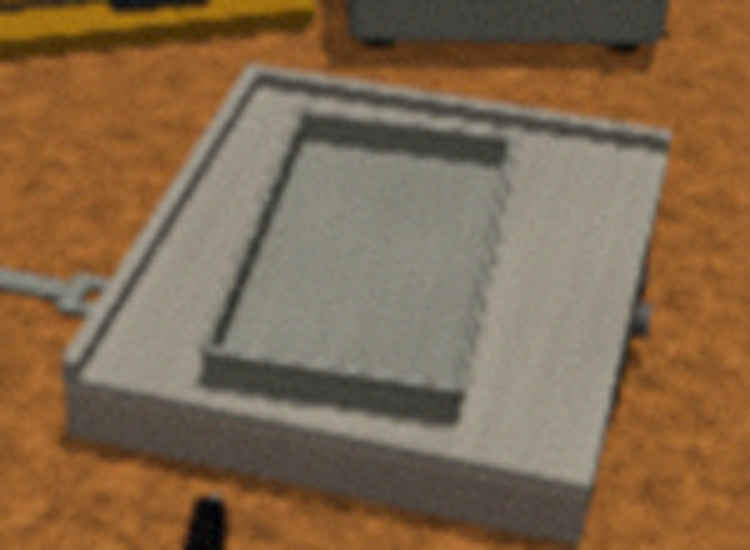

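View pics/c4.png

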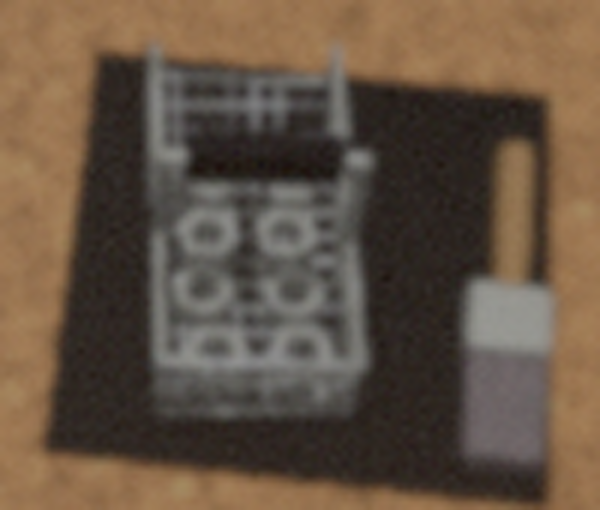

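```bash
python3 - <<'E'
from h import *
np.set_printoptions(precision=4,suppress=True)
def g(f,off,s,pts):
    p,d,i=load(f); C=cloud(i,d)
    for n,(u,v,z) in pts.items():
        uu=off[0]+(u+.5)/s-.5; vv=off[1]+(v+.5)/s-.5; print(f,n,world(i,uu,vv,z), C[int(round(vv)),int(round(uu))])
g('scene0',(180,130),5,{'pNL':(710,105,.05),'pFL':(615,480,.062),'pFR':(8,382,.062),'pNR':(172,28,.062),
 'tNL':(645,190,.075),'tNR':(215,135,.075),'tFR':(160,318,.075),'tFL':(615,358,.075)})
g('side0',(290,130),5,{'pNL':(588,485,.05),'pFL':(65,362,.062),'pFR':(252,65,.062),'pNR':(668,132,.062),
 'tNL':(460,392,.075),'tNR':(505,142,.075),'tFR':(303,115,.075),'tFL':(205,350,.075)})
g('side0',(260,225),5,{'gripTopA':(360,25,.113),'gripEndB':(345,150,.087),'lipR':(605,148,.049),'lipL':(598,292,.049),'bR':(208,95,.049),'bL':(165,238,.049)})
g('scene0',(330,160),6,{'gripA':(190,140,.113),'gripB':(338,140,.113),'bR':(155,360,.049),'bL':(362,362,.049),'lR':(155,50,.049),'lL':(338,50,.049)})
g('side0',(260,225),5,{'mNL':(588,595,.004),'mFL':(15,455,.004),'mFR':(195,88,.004),'mNR':(665,180,.004)})
E
```

```text
scene0 pNL [ 0.352  -0.0099  0.05  ] [ 0.3087 -0.015   0.0006]
scene0 pFL [ 0.6435 -0.022   0.062 ] [ 0.6375 -0.0224  0.0504]
scene0 pFR [ 0.6243 -0.3781  0.062 ] [ 0.6228 -0.3801  0.0594]
scene0 pNR [ 0.3391 -0.3647  0.062 ] [ 0.3401 -0.364   0.064 ]
scene0 tNL [ 0.4474 -0.0356  0.075 ] [ 0.4295 -0.038   0.0518]
scene0 tNR [ 0.437  -0.3049  0.075 ] [ 0.436  -0.3045  0.0721]
scene0 tFR [ 0.5776 -0.2979  0.075 ] [ 0.5724 -0.2996  0.0688]
scene0 tFL [ 0.5715 -0.0333  0.075 ] [ 0.5521 -0.0365  0.0486]
side0 pNL [ 0.353  -0.0075  0.05  ] [ 0.3533 -0.0076  0.0485]
side0 pFL [ 0.6371 -0.018   0.062 ] [ 0.6375 -0.0223  0.0588]
side0 pFR [ 0.6203 -0.3764  0.062 ] [ 0.6211 -0.38    0.0585]
side0 pNR [ 0.3372 -0.3619  0.062 ] [ 0.3378 -0.3638  0.0609]
side0 tNL [ 0.425  -0.0338  0.075 ] [ 0.4244 -0.0389  0.0713]
side0 tNR [ 0.4365 -0.297   0.075 ] [ 0.4355 -0.3015  0.0726]
side0 tFR [ 0.5669 -0.2954  0.075 ] [ 0.5678 -0.2969  0.0726]
side0 tFL [ 0.5624 -0.0326  0.075 ] [ 0.5616 -0.0341  0.0728]
side0 gripTopA [0.5182 0.1258 0.113 ] [0.5165 0.1286 0.1146]
side0 gripEndB [0.5105 0.179  0.087 ] [0.505  0.1968 0.1046]
side0 lipR [0.4033 0.1078 0.049 ] [0.4025 0.1062 0.0483]
side0 lipL [0.3928 0.195  0.049 ] [0.3932 0.1944 0.0483]
side0 bR [0.5935 0.1249 0.049 ] [0.5937 0.1258 0.0485]
side0 bL [0.5827 0.2171 0.049 ] [0.583  0.2139 0.0462]
scene0 gripA [0.5152 0.1246 0.113 ] [0.516  0.1239 0.1135]
scene0 gripB [0.5063 0.1926 0.113 ] [0.5091 0.1926 0.1161]
scene0 bR [0.5965 0.1193 0.049 ] [0.5697 0.118  0.0058]
scene0 bL [0.5851 0.2149 0.049 ] [0.5856 0.2151 0.0494]
scene0 lR [0.4087 0.1023 0.049 ] [0.4115 0.1011 0.0518]
scene0 lL [0.3966 0.1948 0.049 ] [0.4003 0.1948 0.053 ]
side0 mNL [0.3742 0.3104 0.004 ] [0.3745 0.3096 0.0014]
side0 mFL [0.6186 0.3121 0.004 ] [0.6183 0.3113 0.0016]
side0 mFR [0.6183 0.0772 0.004 ] [0.619  0.0724 0.0002]
side0 mNR [0.3743 0.0759 0.004 ] [ 0.3733  0.07   -0.003 ]
```

```bash
cat >> h.py <<'E'
np.set_printoptions(precision=4,suppress=True)
def pose():
    s=robot.observe(); return s['tool_pos'],Ro.from_euler('xyz',s['tool_rot']).as_matrix(),s
def down(zdir_deg, tilt=0):
    """tool pointing down, tool z axis in the horizontal world direction zdir_deg; """
    a=np.deg2rad(zdir_deg); z=np.array([np.cos(a),np.sin(a),0]); x=np.array([0,0,-1.]); y=np.cross(z,x)
    return np.c_[x,y,z]
def delta(P,R=None):
    p,R0,s=pose(); R=R0 if R is None else R
    print('dp',(R0.T@(np.array(P)-p)).round(4),'turn',np.rad2deg(Ro.from_matrix(R0.T@R).as_rotvec()).round(2))
E
python3 - <<'E'
from h import *
p,R,s=pose(); print(R); i=cam('wrist'); print(R.T@(-np.array(i['R']).T@i['t']-p)); print((np.array(i['R'])@R))
# plate fit
E
```

```text
[[-0.0004 -0.9617  0.2742]
 [-0.001   0.2742  0.9617]
 [-1.      0.0001 -0.0011]]
[-0.1572  0.0856 -0.0011]
[[ 0.0004 -0.0005  1.    ]
 [-0.3098 -0.9508 -0.0004]
 [ 0.9508 -0.3098 -0.0005]]
```

```bash
python3 - <<'E'
from h import *
delta([.42,.22,.25],down(87.15)); delta([.40,-.17,.25],down(87.15))
E
```

```text
dp [-0.0236 -0.3436 -0.198 ] turn [-13.06  -0.06  -0.01]
dp [-0.0232 -0.4313 -0.5786] turn [-13.06  -0.06  -0.01]
```

Call:
move_arm(
  deltas=[
    {"dp": [-0.024,-0.343,-0.198],"turn": [-6,0,0]},
    {"dp": [-0.024,-0.343,-0.198],"turn": [-13,0,0]},
    {"dp": [-0.024,-0.343,-0.198],"turn": [-13,0,0]},
    {"dp": [-0.024,-0.343,-0.198],"turn": [-13,0,0]},
    {"dp": [-0.024,-0.343,-0.198],"turn": [-13,0,0]},
    {"dp": [-0.024,-0.343,-0.198],"turn": [-13,0,0]},
    {"dp": [-0.024,-0.343,-0.198],"turn": [-13,0,0]},
    {"dp": [-0.024,-0.38,-0.36],"turn": [-13,0,0]},
    {"dp": [-0.024,-0.431,-0.578],"turn": [-13,0,0]},
    {"dp": [-0.024,-0.431,-0.578],"turn": [-13,0,0]},
  ],
)

```text
time: 1.15
tool_pos: [0.3944, 0.1028, 0.2489]
tool_rot: [1.634, 1.57, -3.129]
contact_force: [0.6, -0.3, 0.8]
opening: 0.092
```

```bash
python3 - <<'E'
from h import *
p,R,s=pose(); print(p,R[:,2]); delta([.40,-.17,.25],down(87.15))
E
```

```text
[0.3944 0.1028 0.2489] [ 0.0507  0.9987 -0.    ]
dp [-0.0011 -0.0195 -0.2721] turn [-0.06 -0.   -0.02]
```

Call:
move_arm(
  deltas=[
    {"dp": [0,-0.01,-0.05],"turn": [0,0,0]},
    {"dp": [0,-0.01,-0.1],"turn": [0,0,0]},
    {"dp": [0,-0.02,-0.15],"turn": [0,0,0]},
    {"dp": [0,-0.02,-0.2],"turn": [0,0,0]},
    {"dp": [0,-0.02,-0.25],"turn": [0,0,0]},
    {"dp": [0,-0.02,-0.272],"turn": [0,0,0]},
    {"dp": [0,-0.02,-0.272],"turn": [0,0,0]},
  ],
)

```text
time: 1.85
tool_pos: [0.4004, -0.1708, 0.2487]
tool_rot: [2.127, 1.57, -2.64]
contact_force: [0.2, 0.7, -0.1]
opening: 0.0917
```

```bash
python3 - <<'E'
from h import *
p,R,s=pose(); print(p,R[:,2]); snap('wrist','w1')
E
```

```text
[ 0.4004 -0.1708  0.2487] [ 0.0553  0.9985 -0.0003]
```

View pics/w1.png

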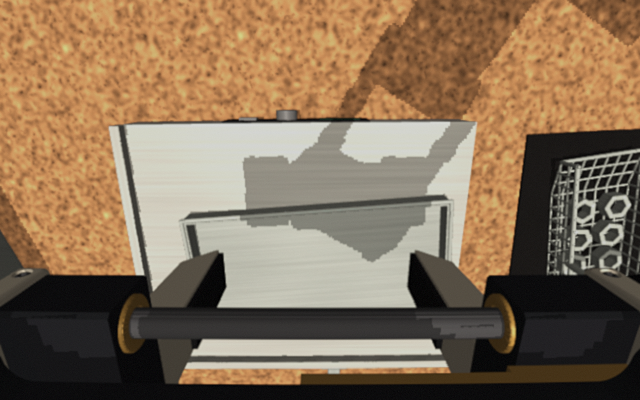

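```bash
python3 - <<'E'
from h import *
crop('w1',100,100,260,260,4,'c5'); crop('w1',360,100,500,260,4,'c6')
E
```

```text
(no output)
```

View pics/c5.png

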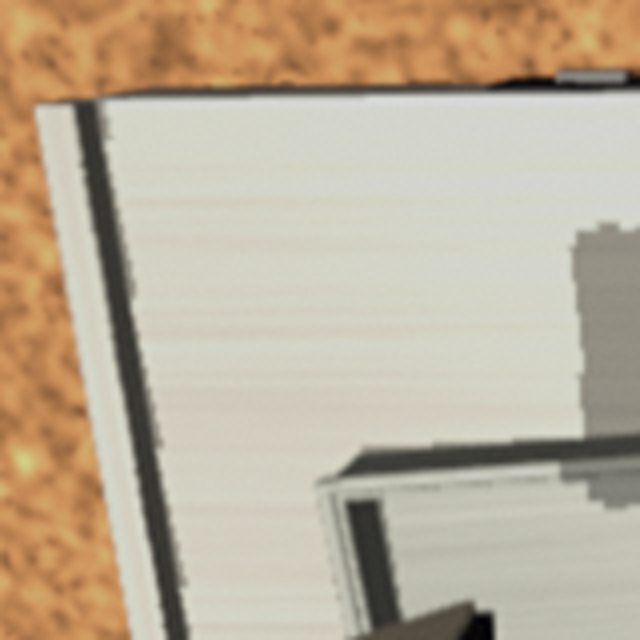

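View pics/c6.png

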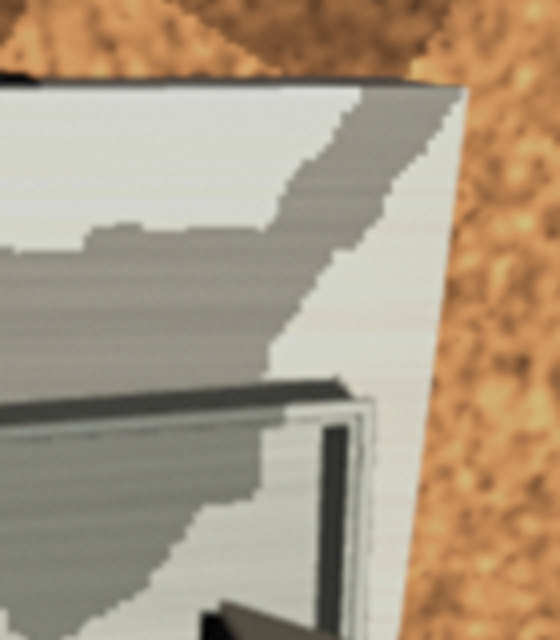

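```bash
python3 - <<'E'
from h import *
p,d,i=load('w1')
def w(o,u,v,z): return world(i,o[0]+(u+.5)/4-.5,o[1]+(v+.5)/4-.5,z)
a=(100,100);b=(360,100)
NRo=w(a,36,102,.062);NRi=w(a,103,98,.05);NL=w(b,466,88,.05);tr=w(a,319,482,.075);tl=w(b,372,400,.075)
print(NRo,NRi,NL,tr,tl, np.linalg.norm(tr-tl),np.linalg.norm(NL-NRi))
yaw=lambda A,B: np.rad2deg(np.arctan2(B[1]-A[1],B[0]-A[0]))-90
print(yaw(tr,tl),yaw(NRi,NL))
E
```

```text
[ 0.3327 -0.3679  0.062 ] [ 0.3335 -0.3579  0.05  ] [ 0.3506 -0.011   0.05  ] [ 0.4284 -0.3106  0.075 ] [ 0.422  -0.0391  0.075 ] 0.27157509653356554 0.34728045768035326
1.3367711964205 -2.82502180801292
```

Call:
move_arm(
  deltas=[
    {"dp": [0.05,0.005,0.004]},
    {"dp": [0.1,0.008,0.004]},
    {"dp": [0.15,0.008,0.004]},
    {"dp": [0.175,0.008,0.004]},
    {"dp": [0.191,0.008,0.004]},
    {"dp": [0.191,0.008,0.004]},
  ],
)

```text
invalid input
```

Each row needs its turn too.

Call:
move_arm(
  deltas=[
    {"dp": [0.05,0.005,0.004],"turn": [0,0,0]},
    {"dp": [0.1,0.008,0.004],"turn": [0,0,0]},
    {"dp": [0.15,0.008,0.004],"turn": [0,0,0]},
    {"dp": [0.175,0.008,0.004],"turn": [0,0,0]},
    {"dp": [0.191,0.008,0.004],"turn": [0,0,0]},
    {"dp": [0.191,0.008,0.004],"turn": [0,0,0]},
  ],
)

```text
time: 2.5
tool_pos: [0.3917, -0.1614, 0.0564]
tool_rot: [0.982, 1.566, 2.504]
contact_force: [-0.2, 0.3, 0.3]
opening: 0.0918
```

```bash
python3 - <<'E'
from h import *
p,R,s=pose(); print(p,R[:,1:]); snap('wrist','w2'); snap('side','s2')
E
```

```text
[ 0.3917 -0.1614  0.0564] [[-0.9988  0.0495]
 [ 0.0494  0.9988]
 [ 0.0043  0.0028]]
```

View pics/w2.png

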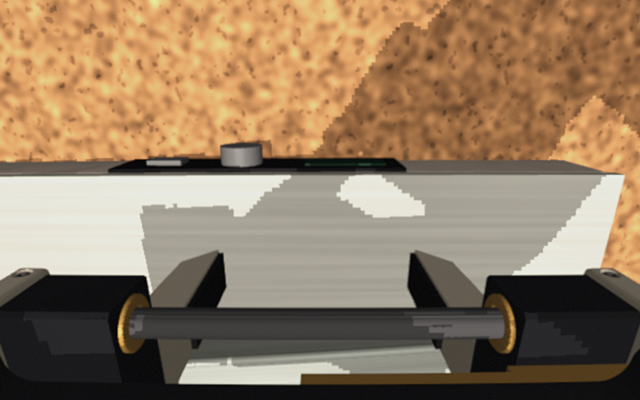

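View pics/s2.png

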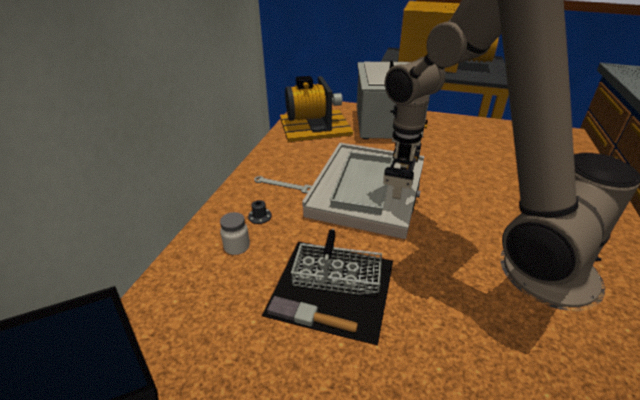

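Call:
move_arm(
  deltas=[
    {"dp": [0,-0.006,-0.012],"turn": [0,0,0]},
    {"dp": [0,-0.012,-0.012],"turn": [0,0,0]},
    {"dp": [0,-0.018,-0.012],"turn": [0,0,0]},
    {"dp": [0,-0.024,-0.012],"turn": [0,0,0]},
    {"dp": [0,-0.03,-0.012],"turn": [0,0,0]},
    {"dp": [0,-0.036,-0.012],"turn": [0,0,0]},
    {"dp": [0,-0.042,-0.012],"turn": [0,0,0]},
    {"dp": [0,-0.048,-0.012],"turn": [0,0,0]},
    {"dp": [0,-0.054,-0.012],"turn": [0,0,0]},
    {"dp": [0,-0.06,-0.012],"turn": [0,0,0]},
  ],
)

```text
time: 3.6
tool_pos: [0.4528, -0.1787, 0.058]
tool_rot: [-0.184, 1.571, 1.335]
contact_force: [-1.7, -0.6, -0.8]
opening: 0.0921
```

```bash
python3 - <<'E'
from h import *
p,R,s=pose(); print(p,s['contact_force']); snap('side','s3'); crop('side0',290,130,440,240,5,'c3');crop('s3',290,120,440,240,5,'c7')
E
```

```text
[ 0.4528 -0.1787  0.058 ] [-1.6823 -0.6122 -0.7946]
```

View pics/c7.png

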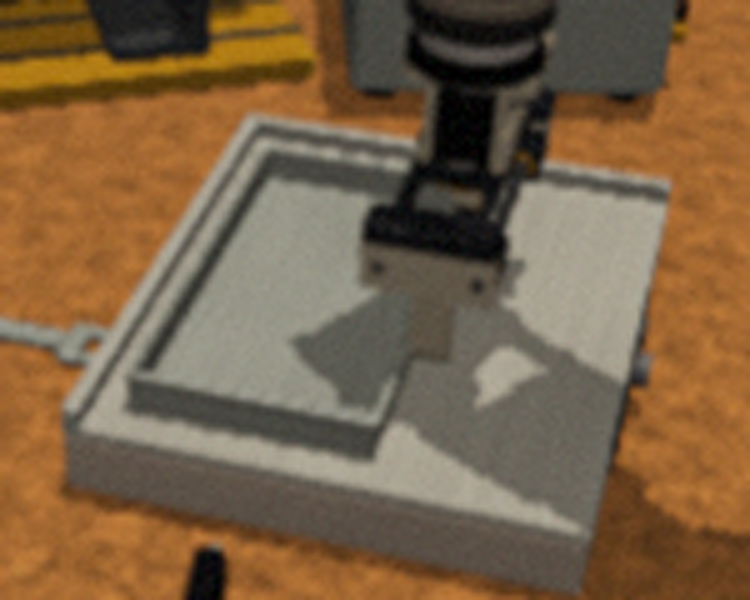

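Call:
move_arm(
  deltas=[
    {"dp": [0,-0.004,0],"turn": [0,0,0]},
    {"dp": [0,-0.008,0],"turn": [0,0,0]},
    {"dp": [0,-0.011,0],"turn": [0,0,0]},
    {"dp": [0,-0.014,0],"turn": [0,0,0]},
    {"dp": [0,-0.016,0],"turn": [0,0,0]},
    {"dp": [0,-0.017,0],"turn": [0,0,0]},
  ],
)

```text
time: 4.25
tool_pos: [0.4694, -0.1795, 0.0581]
tool_rot: [0.346, 1.571, 1.866]
contact_force: [-3.5, -0.7, 0.6]
opening: 0.0919
```

Call:
move_arm(
  deltas=[
    {"dp": [0,-0.001,0],"turn": [0,0,0]},
    {"dp": [0,-0.002,0],"turn": [0,0,0]},
    {"dp": [0,-0.002,0],"turn": [0,0,0]},
  ],
)

```text
time: 4.55
tool_pos: [0.4714, -0.1796, 0.0581]
tool_rot: [-1.394, 1.57, 0.126]
contact_force: [-2.3, -0.1, -0.2]
opening: 0.0918
```

Call:
move_arm(
  deltas=[
    {"dp": [0,-0.001,0],"turn": [0,0,0]},
    {"dp": [0,-0.002,0],"turn": [0,0,0]},
  ],
)

```text
time: 4.75
tool_pos: [0.4725, -0.1796, 0.0581]
tool_rot: [1.461, 1.569, 2.981]
contact_force: [-7.7, -2.1, 5.4]
opening: 0.0919
```

Call:
move_arm(
  deltas=[
    {"dp": [0,-0.001,0],"turn": [0,0,0]},
    {"dp": [0,-0.001,0],"turn": [0,0,0]},
  ],
)

```text
time: 4.95
tool_pos: [0.4726, -0.1797, 0.0581]
tool_rot: [1.484, 1.567, 3.004]
contact_force: [-8.6, -1.3, 4.1]
opening: 0.0919
```

```bash
python3 - <<'E'
from h import *
p,R,s=pose(); print(p,s['contact_force']); snap('side','s4');crop('s4',290,120,440,240,5,'c8')
E
```

```text
[ 0.4726 -0.1797  0.0581] [-8.6395 -1.3435  4.0967]
```

View pics/c8.png

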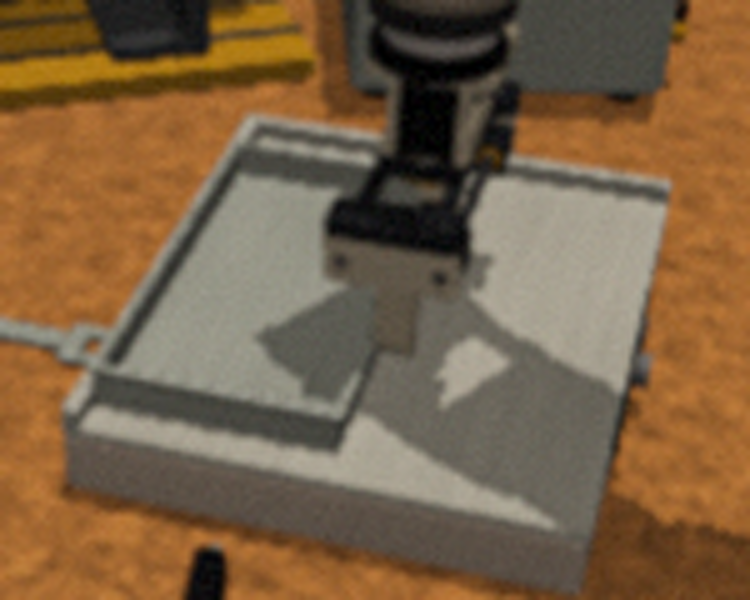

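```bash
cat >> h.py <<'E'
C=np.array([.4877,-.193]);YAW=-2.83
_a=np.deg2rad(YAW);U=np.array([np.cos(_a),np.sin(_a)]);V=np.array([-np.sin(_a),np.cos(_a)])
def pw(x,y,z): return np.r_[C+x*U+y*V,z]
def wp(P): d=np.array(P)[:2]-C; return np.array([d@U,d@V,P[2]])
E
python3 - <<'E'
from h import *
p,R,s=pose(); print(s['qpos'],wp(p))
delta(pw(.03,.1,.14),down(YAW));delta(pw(.065,.195,.12),down(YAW)); delta(pw(.065,.195,.057),down(YAW))
E
```

```text
[-0.5142  0.5138  1.786  -0.0017  0.845  -2.0338] [-0.0157  0.0125  0.0581]
dp [-0.082  -0.0454  0.0875] turn [89.96 -0.14 -0.17]
dp [-0.0621 -0.0804  0.1825] turn [89.96 -0.14 -0.17]
dp [ 0.0009 -0.0806  0.1825] turn [89.96 -0.14 -0.17]
```

Call:
move_arm(
  deltas=[
    {"dp": [0,0.015,0],"turn": [0,0,0]},
    {"dp": [-0.045,0.015,0],"turn": [0,0,0]},
    {"dp": [-0.082,-0.01,0.02],"turn": [8,0,0]},
    {"dp": [-0.082,-0.03,0.05],"turn": [16,0,0]},
    {"dp": [-0.082,-0.045,0.087],"turn": [24,0,0]},
    {"dp": [-0.082,-0.06,0.12],"turn": [32,0,0]},
    {"dp": [-0.08,-0.075,0.155],"turn": [40,0,0]},
    {"dp": [-0.08,-0.08,0.182],"turn": [48,0,0]},
    {"dp": [-0.08,-0.08,0.182],"turn": [56,0,0]},
    {"dp": [-0.08,-0.08,0.182],"turn": [64,0,0]},
  ],
)

```text
time: 6.0
tool_pos: [0.5644, -0.0007, 0.1383]
tool_rot: [-0.281, 1.569, 0.118]
contact_force: [-0.1, 0.3, 1.2]
opening: 0.0919
```

```bash
python3 - <<'E'
from h import *
p,R,s=pose(); print(p,wp(p)); delta(pw(.065,.195,.057),down(YAW))
E
```

```text
[ 0.5644 -0.0007  0.1383] [0.0671 0.1958 0.1383]
dp [ 0.0813  0.0002 -0.0025] turn [25.7   0.12  0.01]
```

Call:
move_arm(
  deltas=[
    {"dp": [0.01,0,-0.002],"turn": [8.5,0,0]},
    {"dp": [0.03,0,-0.002],"turn": [17,0,0]},
    {"dp": [0.06,0,-0.002],"turn": [25.7,0,0]},
    {"dp": [0.08,0,-0.002],"turn": [25.7,0,0]},
    {"dp": [0.08,0,-0.002],"turn": [25.7,0,0]},
  ],
)

```text
time: 6.5
tool_pos: [0.5604, -0.0025, 0.0558]
tool_rot: [2.949, 1.567, 2.903]
contact_force: [-0.0, 0.2, -0.6]
opening: 0.092
```

```bash
python3 - <<'E'
from h import *
p,R,s=pose(); print(p,wp(p),s['contact_force'],R[:,1]); delta(pw(.065,.195,.057),down(YAW)); snap('side','s5');crop('s5',290,120,440,240,5,'c9')
E
```

```text
[ 0.5604 -0.0025  0.0558] [0.0632 0.1939 0.0558] [-0.0083  0.1908 -0.588 ] [0.0456 0.999  0.0007]
dp [-0.0012  0.0011  0.0018] turn [ 0.22 -0.22 -0.04]
```

View pics/c9.png

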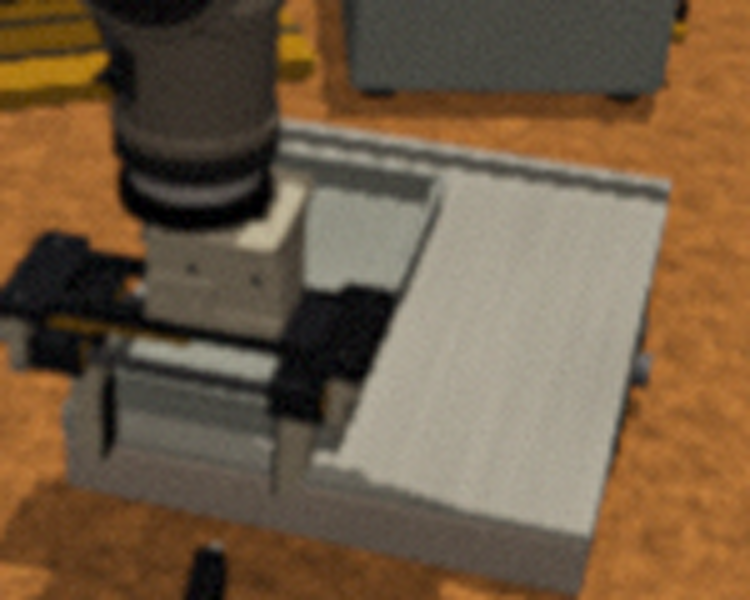

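Call:
move_arm(
  deltas=[
    {"dp": [0,-0.004,-0.004],"turn": [0,0,0]},
    {"dp": [0,-0.01,-0.008],"turn": [0,0,0]},
    {"dp": [0,-0.017,-0.008],"turn": [0,0,0]},
    {"dp": [0,-0.024,-0.008],"turn": [0,0,0]},
    {"dp": [0,-0.031,-0.008],"turn": [0,0,0]},
    {"dp": [0,-0.038,-0.008],"turn": [0,0,0]},
    {"dp": [0,-0.045,-0.008],"turn": [0,0,0]},
    {"dp": [0,-0.052,-0.008],"turn": [0,0,0]},
    {"dp": [0,-0.059,-0.008],"turn": [0,0,0]},
    {"dp": [0,-0.064,-0.008],"turn": [0,0,0]},
  ],
)

```text
time: 7.55
tool_pos: [0.5507, -0.067, 0.0581]
tool_rot: [0.982, 1.571, 0.936]
contact_force: [0.5, 4.0, 1.7]
opening: 0.092
```

Call:
move_arm(
  deltas=[
    {"dp": [0,-0.004,0],"turn": [0,0,0]},
    {"dp": [0,-0.008,0],"turn": [0,0,0]},
    {"dp": [0,-0.011,0],"turn": [0,0,0]},
    {"dp": [0,-0.013,0],"turn": [0,0,0]},
    {"dp": [0,-0.015,0],"turn": [0,0,0]},
  ],
)

```text
time: 8.05
tool_pos: [0.5499, -0.0814, 0.0581]
tool_rot: [1.929, 1.571, 1.884]
contact_force: [-0.0, 5.0, 2.9]
opening: 0.0923
```

```bash
python3 - <<'E'
from h import *
p,R,s=pose(); print(p,wp(p),s['contact_force']);snap('scene','e6');crop('e6',180,130,340,240,5,'c10')
E
```

```text
[ 0.5499 -0.0814  0.0581] [0.0566 0.1145 0.0581] [-0.0024  4.9845  2.9453]
```

View pics/c10.png

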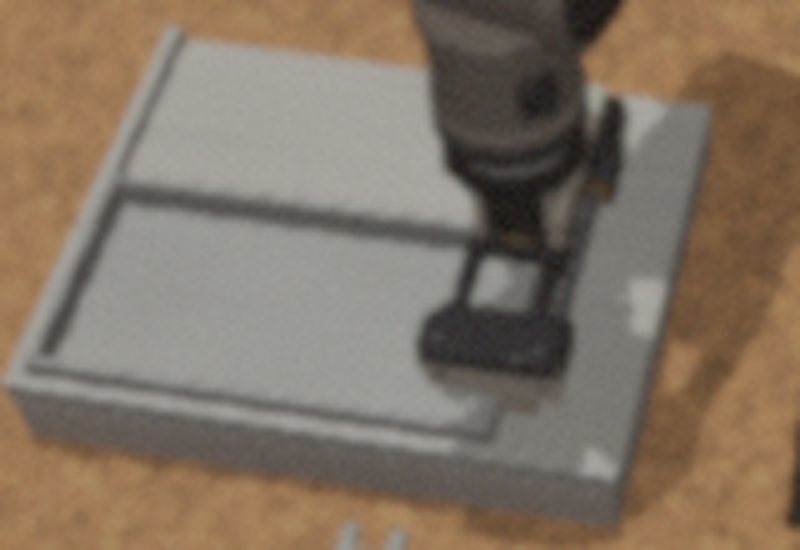

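Near the corner now, so I'll go in fine steps.

Call:
move_arm(
  deltas=[
    {"dp": [0,-0.001,0],"turn": [0,0,0]},
    {"dp": [0,-0.002,0],"turn": [0,0,0]},
    {"dp": [0,-0.002,0],"turn": [0,0,0]},
  ],
)

```text
time: 8.4
tool_pos: [0.5498, -0.0834, 0.0581]
tool_rot: [-2.886, 1.571, -2.931]
contact_force: [-0.2, 4.1, 2.9]
opening: 0.0921
```

Call:
move_arm(
  deltas=[
    {"dp": [0,-0.001,0],"turn": [0,0,0]},
    {"dp": [0,-0.002,0],"turn": [0,0,0]},
    {"dp": [0,-0.002,0],"turn": [0,0,0]},
  ],
)

```text
time: 8.7
tool_pos: [0.5497, -0.0856, 0.0581]
tool_rot: [-2.726, 1.571, -2.772]
contact_force: [0.2, 3.1, 1.9]
opening: 0.0917
```

Call:
move_arm(
  deltas=[
    {"dp": [0,-0.001,0],"turn": [0,0,0]},
    {"dp": [0,-0.002,0],"turn": [0,0,0]},
  ],
)

```text
time: 8.9
tool_pos: [0.5497, -0.0874, 0.0581]
tool_rot: [1.993, 1.571, 1.948]
contact_force: [0.3, 3.8, 2.8]
opening: 0.0921
```

Call:
move_arm(
  deltas=[
    {"dp": [0,-0.001,0],"turn": [0,0,0]},
    {"dp": [0,-0.002,0],"turn": [0,0,0]},
  ],
)

```text
time: 9.1
tool_pos: [0.5497, -0.0878, 0.0581]
tool_rot: [1.573, 1.568, 1.527]
contact_force: [1.3, 14.8, 3.8]
opening: 0.0918
```

Call:
move_arm(
  deltas=[
    {"dp": [0,0.015,0],"turn": [0,0,0]},
    {"dp": [-0.03,0.025,0],"turn": [0,0,0]},
    {"dp": [-0.08,0.05,0],"turn": [0,0,0]},
    {"dp": [-0.12,0.09,0],"turn": [0,0,0]},
    {"dp": [-0.15,0.13,-0.02],"turn": [0,0,0]},
    {"dp": [-0.17,0.15,-0.04],"turn": [-5,0,0]},
    {"dp": [-0.17,0.15,-0.04],"turn": [-9,0,0]},
    {"dp": [-0.17,0.15,-0.04],"turn": [-9,0,0]},
  ],
)

```text
time: 9.9
tool_pos: [0.5165, 0.063, 0.2291]
tool_rot: [-0.589, 1.568, -0.475]
contact_force: [0.1, 0.1, -0.2]
opening: 0.0917
```

```bash
python3 - <<'E'
from h import *
p,R,s=pose(); print(p,wp(p),s['contact_force'],R[:,2]);snap('scene','e7');crop('e7',170,120,330,240,5,'c11');snap('side','s7');crop('s7',290,120,440,240,5,'c12'); snap('wrist','w7')
E
```

```text
[0.5165 0.063  0.2291] [0.0161 0.2571 0.2291] [ 0.0608  0.0763 -0.1984] [0.9935 0.1137 0.0024]
```

View pics/c11.png

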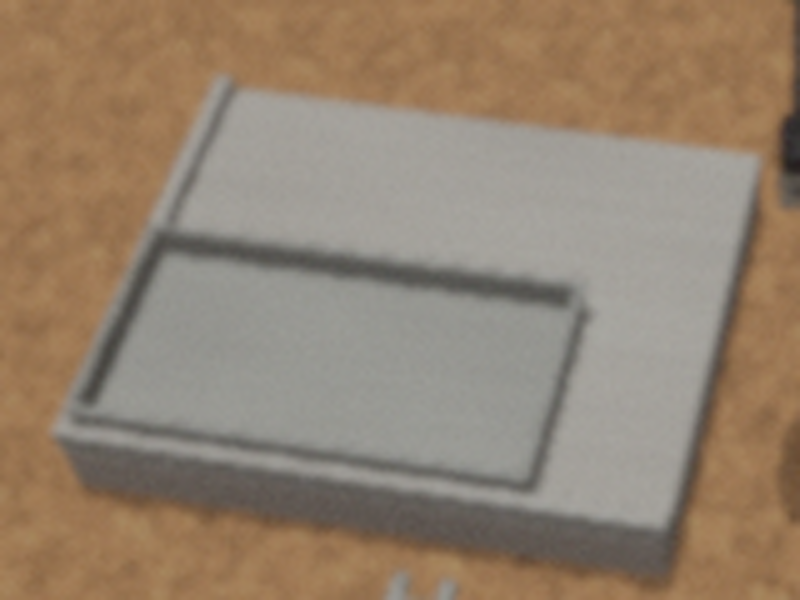

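View pics/c12.png

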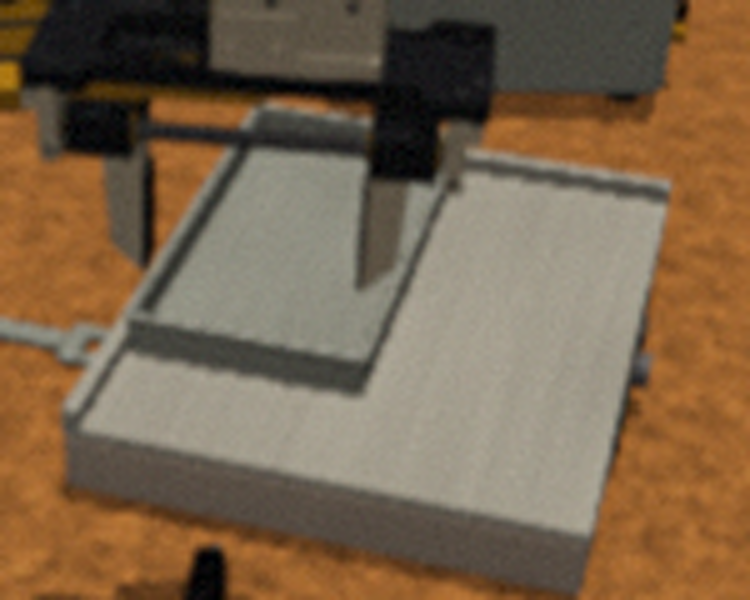

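View pics/w7.png

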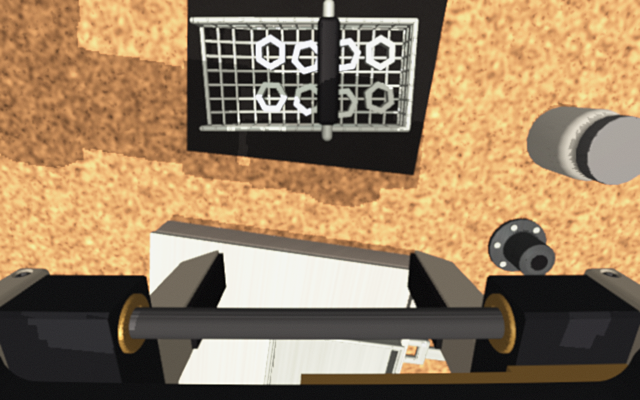

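```bash
python3 - <<'E'
from h import *
crop('e7',175,190,305,240,6,'c13')
p,d,i=load('e7')
img=p[:,:,::-1].copy()
def q(x,y,z): return proj(i,pw(x,y,z))[0]
for x,y,z in [(135,-170,75),(-5,-170,75),(-5,100,75),(135,100,75),(145,-180,62),(145,180,62),(-145,-180,62),(-145,180,50)]: print((x,y,z),(q(x/1e3,y/1e3,z/1e3)-[170,120])*5+2)
E
```

```text
(135, -170, 75) [ 71.7853 406.048 ]
(-5, -170, 75) [157.1649 221.9882]
(-5, 100, 75) [588.3118 282.4406]
(135, 100, 75) [529.2379 477.1789]
(145, -180, 62) [ 55.4292 430.6918]
(145, 180, 62) [668.5224 527.1556]
(-145, -180, 62) [222.9155  72.2573]
(-145, 180, 50) [766.0432 155.3278]
```

View pics/c13.png

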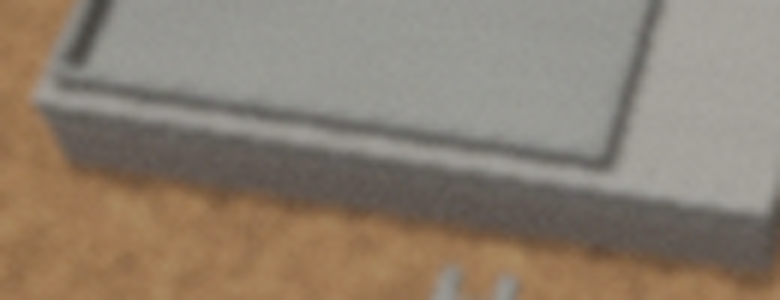

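```bash
python3 - <<'E'
from h import *
p,d,i=load('w7'); X=cloud(i,d)
m=(X[...,2]>.108)&(X[...,2]<.118)&(X[...,1]>.1)&(X[...,0]<.57)&(X[...,0]>.45)&(p.sum(2)<120)
m[:,:300]=0;m[:,360:]=0
P=X[m]; print(len(P),P.mean(0),P.min(0),P.max(0))
for v in (20,40,60,80,100,120):
    r=X[v][m[v]]; u=np.where(m[v])[0]; print(v,u.min() if len(u) else 0,u.max() if len(u) else 0, r.mean(0) if len(r) else '')
for n,(u,v,z) in dict(lipR=(201,129,.049),lipL=(193,22,.049),bR=(409,131,.049),bL=(417,20,.049)).items(): print(n,world(i,u,v,z))
crop('w7',180,0,430,140,3,'c14')
E
```

```text
1351 [0.5137 0.1515 0.1156] [0.502  0.1227 0.1109] [0.524  0.1959 0.1179]
20 320 337 [0.5104 0.1931 0.1159]
40 318 338 [0.5108 0.1804 0.1156]
60 319 339 [0.5145 0.1677 0.1152]
80 317 338 [0.5137 0.1541 0.1156]
100 317 338 [0.5145 0.1403 0.1159]
120 317 337 [0.5158 0.1261 0.1159]
lipR [0.402  0.1005 0.049 ]
lipL [0.3938 0.191  0.049 ]
bR [0.5957 0.1198 0.049 ]
bL [0.5851 0.2133 0.049 ]
```

View pics/c14.png

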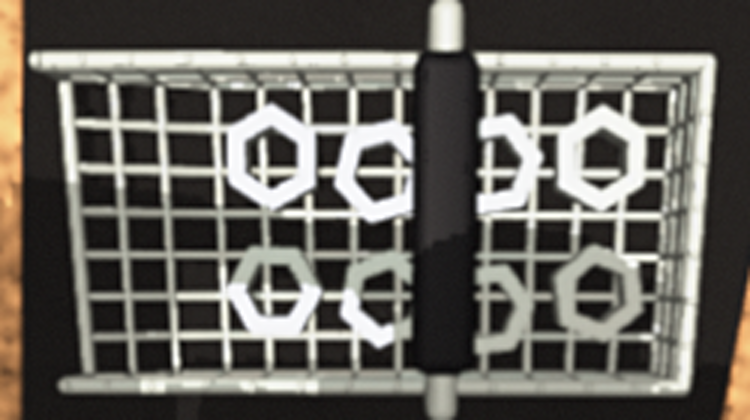

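```bash
python3 - <<'E'
from h import *
delta([.5130,.159,.085],down(6.3))
p,d,i=load('w7'); print(world(i,328,70,.117))
E
```

```text
dp [0.1422 0.0972 0.0074] turn [-0.06 -0.08  0.03]
[0.5124 0.1607 0.117 ]
```

Call:
move_arm(
  deltas=[
    {"dp": [0,0.045,0.007],"turn": [0,0,0]},
    {"dp": [0.01,0.085,0.007],"turn": [0,0,0]},
    {"dp": [0.05,0.097,0.007],"turn": [0,0,0]},
    {"dp": [0.09,0.097,0.007],"turn": [0,0,0]},
    {"dp": [0.125,0.097,0.007],"turn": [0,0,0]},
    {"dp": [0.142,0.097,0.007],"turn": [0,0,0]},
    {"dp": [0.142,0.097,0.007],"turn": [0,0,0]},
  ],
)

```text
time: 10.75
tool_pos: [0.5108, 0.1583, 0.0826]
tool_rot: [-3.058, 1.563, -2.949]
contact_force: [1.1, 0.0, 0.4]
opening: 0.0917
```

```bash
python3 - <<'E'
from h import *
p,R,s=pose(); print(p,s['contact_force']);delta([.5130,.159,.085],down(6.3));snap('wrist','w8');snap('side','s8');crop('s8',260,190,410,310,5,'c15')
E
```

```text
[0.5108 0.1583 0.0826] [1.0832 0.0161 0.3765]
dp [-0.0025  0.0004  0.0023] turn [-0.05 -0.42  0.04]
```

View pics/c15.png

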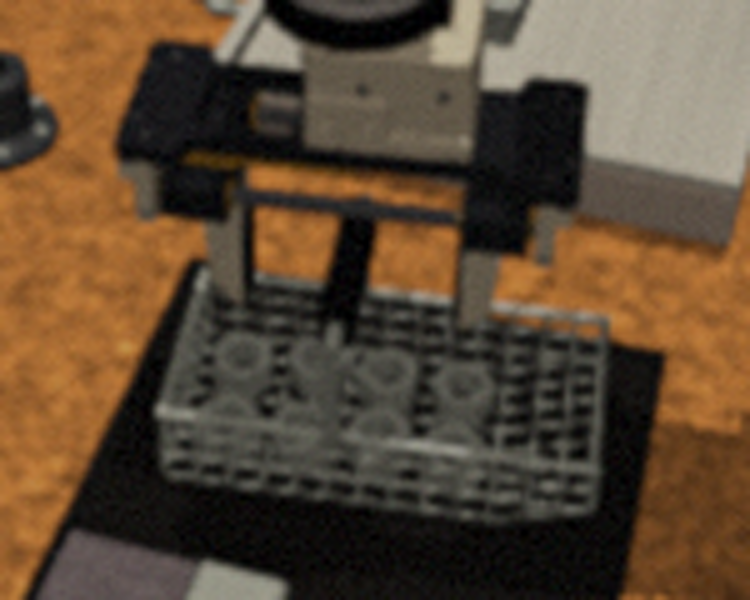

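View pics/w8.png

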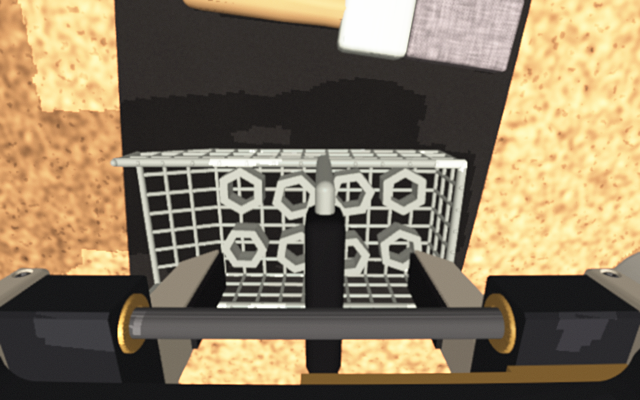

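Call:
move_arm(
  deltas=[
    {"dp": [-0.002,0,0.002],"turn": [0,0,0]},
    {"dp": [-0.002,0,0.002],"turn": [0,0,0]},
    {"dp": [-0.002,0,0.002],"turn": [0,0,0]},
    {"dp": [-0.002,0,0.002],"turn": [0,0,0]},
    {"dp": [-0.002,0,0.002],"turn": [0,0,0]},
    {"dp": [-0.002,0,0.002],"turn": [0,0,0]},
    {"dp": [-0.002,0,0.002],"turn": [0,0,0]},
    {"dp": [-0.002,0,0.002],"turn": [0,0,0]},
  ],
  hand=0.0,
  squeeze=55,
)

```text
time: 11.65
tool_pos: [0.5146, 0.1597, 0.0881]
tool_rot: [1.828, 1.571, 1.94]
contact_force: [-0.5, -1.1, 0.7]
opening: 0.0327
```

```bash
python3 - <<'E'
from h import *
p,R,s=pose(); print(p,s['contact_force'],s['opening'],R)
E
```

```text
[0.5146 0.1597 0.0881] [-0.5451 -1.0868  0.6748] 0.03273513111055575 [[-0.     -0.1112  0.9938]
 [ 0.0001  0.9938  0.1112]
 [-1.      0.0001 -0.    ]]
```

Call:
move_arm(
  deltas=[
    {"dp": [0.002,0,0],"turn": [0,0,0]},
    {"dp": [0.002,0,0],"turn": [0,0,0]},
    {"dp": [0.002,0,0],"turn": [0,0,0]},
    {"dp": [0.002,0,0],"turn": [0,0,0]},
    {"dp": [0.002,0,0],"turn": [0,0,0]},
  ],
)

```text
time: 12.15
tool_pos: [0.5144, 0.1597, 0.0858]
tool_rot: [3.057, 1.57, -3.114]
contact_force: [-0.2, -0.7, -3.7]
opening: 0.0157
```

```bash
cat >> h.py <<'E'
def pour(lx,ly,lz,th,yaw=YAW):
    """tool pose with basket lip at plate (lx,ly), world height lz, leaning forward th deg"""
    Rb=Ro.from_euler('z',yaw,degrees=True).as_matrix()@Ro.from_euler('y',-th,degrees=True).as_matrix()
    lip=pw(lx,ly,lz); grip=lip-Rb@np.array([-.116,0,.019-.1])
    R=Rb@down(0); P=grip+R[:,0]*.0185
    return P,R
def lipnow():
    p,R,s=pose(); Rb=R@down(0).T; L=p-R[:,0]*.0185+Rb@np.array([-.116,0,-.081])
    return wp(L), np.rad2deg(np.arcsin(R[0,0]*U[0]+R[1,0]*U[1]))
E
python3 - <<'E'
from h import *
print(lipnow())
for a in [(.05,-.118,.18,0),(.075,-.118,.12,12),(.085,-.118,.105,20)]:
    P,R=pour(*a); print(P); delta(P,R)
E
```

```text
(array([-0.1053,  0.335 ,  0.0234]), np.float64(-0.03999026204761211))
[ 0.6477 -0.3191  0.2425]
dp [-0.1567 -0.4906  0.0791] turn [ 9.21 -0.04 -0.  ]
[ 0.6571 -0.3195  0.2053]
dp [-0.1195 -0.4921  0.0885] turn [  9.18 -12.01  -0.97]
[ 0.6543 -0.3194  0.2034]
dp [-0.1177 -0.4916  0.0857] turn [  9.12 -20.    -1.61]
```

Call:
move_arm(
  deltas=[
    {"dp": [-0.005,0,0],"turn": [0,0,0]},
    {"dp": [-0.015,0,0],"turn": [0,0,0]},
    {"dp": [-0.03,0,0],"turn": [0,0,0]},
    {"dp": [-0.05,0,0],"turn": [0,0,0]},
    {"dp": [-0.07,-0.003,0],"turn": [0,0,0]},
    {"dp": [-0.09,-0.01,0.002],"turn": [0,0,0]},
    {"dp": [-0.11,-0.025,0.005],"turn": [0,0,0]},
    {"dp": [-0.13,-0.048,0.01],"turn": [1,0,0]},
    {"dp": [-0.145,-0.075,0.015],"turn": [2,0,0]},
    {"dp": [-0.157,-0.105,0.02],"turn": [3,0,0]},
  ],
)

```text
time: 13.15
tool_pos: [0.5463, 0.057, 0.245]
tool_rot: [0.099, 1.569, 0.158]
contact_force: [0.6, 0.9, -6.5]
opening: 0.0158
```

```bash
python3 - <<'E'
from h import *
p,R,s=pose(); print(p,s['contact_force'],s['opening']);print(lipnow()); delta(*pour(.05,-.118,.18,0)); snap('side','s9')
E
```

```text
[0.5463 0.057  0.245 ] [ 0.6042  0.8762 -6.5217] 0.01576087352461137
(array([-0.069 ,  0.2401,  0.1823]), np.float64(0.08965306412670349))
dp [ 0.0026 -0.3814  0.0789] turn [ 6.23  0.09 -0.01]
```

View pics/s9.png

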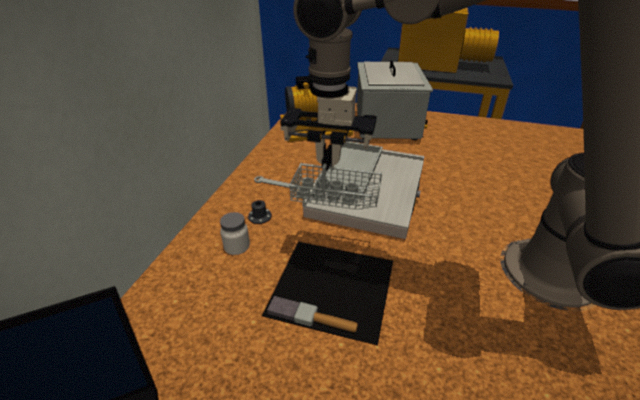

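Call:
move_arm(
  deltas=[
    {"dp": [0,-0.03,0.007],"turn": [1,0,0]},
    {"dp": [0,-0.065,0.015],"turn": [2,0,0]},
    {"dp": [0,-0.105,0.022],"turn": [3,0,0]},
    {"dp": [0,-0.15,0.03],"turn": [4,0,0]},
    {"dp": [0,-0.195,0.038],"turn": [5,0,0]},
    {"dp": [0,-0.24,0.047],"turn": [6.2,0,0]},
    {"dp": [0.001,-0.285,0.056],"turn": [6.2,0,0]},
    {"dp": [0.002,-0.325,0.065],"turn": [6.2,0,0]},
    {"dp": [0.002,-0.355,0.072],"turn": [6.2,0,0]},
    {"dp": [0.002,-0.373,0.077],"turn": [6.2,0,0]},
  ],
)

```text
time: 14.2
tool_pos: [0.6446, -0.313, 0.2405]
tool_rot: [-3.101, 1.57, 3.131]
contact_force: [0.6, 0.4, -5.9]
opening: 0.0158
```

```bash
python3 - <<'E'
from h import *
p,R,s=pose(); print(p,s['contact_force'],s['qpos']);print(lipnow()); 
for a in [(.065,-.118,.15,6),(.08,-.118,.12,12),(.09,-.118,.105,18)]: delta(*pour(*a))
E
```

```text
[ 0.6446 -0.313   0.2405] [ 0.6202  0.3752 -5.9153] [-0.5586  0.7183  0.8498 -0.0006  1.5744 -0.507 ]
(array([ 0.0466, -0.1119,  0.1781]), np.float64(-0.06478492473082098))
dp [ 0.0162 -0.0058  0.0112] turn [-0.12 -6.06  0.01]
dp [ 0.0352 -0.0058  0.0178] turn [ -0.12 -12.06   0.02]
dp [ 0.0402 -0.0058  0.0184] turn [ -0.12 -18.06   0.02]
```

Call:
move_arm(
  deltas=[
    {"dp": [0.007,-0.002,0.005],"turn": [0,-3,0]},
    {"dp": [0.016,-0.004,0.01],"turn": [0,-6,0]},
    {"dp": [0.026,-0.005,0.014],"turn": [0,-9,0]},
    {"dp": [0.035,-0.005,0.017],"turn": [0,-12,0]},
    {"dp": [0.04,-0.005,0.018],"turn": [0,-15,0]},
    {"dp": [0.044,-0.005,0.018],"turn": [0,-18,0]},
    {"dp": [0.044,-0.005,0.018],"turn": [0,-18,0]},
  ],
)

```text
time: 14.9
tool_pos: [0.6608, -0.3154, 0.1958]
tool_rot: [0.007, 1.26, -0.043]
contact_force: [-1.2, 0.4, -5.7]
opening: 0.0155
```

```bash
cat > look.py <<'E'
import sys
from h import *
t=sys.argv[1]
p,R,s=pose(); print(s['time'],p,s['contact_force'],s['opening']);print(lipnow())
a,d,i=snap('side','s'+t); b,_,_=snap('scene','e'+t)
c1=cv2.resize(a[100:230,280:440,::-1],None,fx=4.6,fy=4.6,interpolation=cv2.INTER_CUBIC)[:598,:]
c2=cv2.resize(b[90:240,180:340,::-1],None,fx=4,fy=4,interpolation=cv2.INTER_CUBIC)
cv2.imwrite(f'pics/s{t}c.png',c1); cv2.imwrite(f'pics/e{t}c.png',c2)
E
python3 look.py 10; python3 -c "
from h import *
for a in [(.09,-.118,.097,20),(.09,-.118,.097,25),(.09,-.118,.097,30)]: delta(*pour(*a))"
```

```text
14.9 [ 0.6608 -0.3154  0.1958] [-1.235   0.3825 -5.7395] 0.015484702132376075
(array([ 0.0876, -0.1135,  0.1008]), np.float64(17.79367745781623))
dp [ 0.001  -0.0038 -0.0034] turn [ 0.   -2.11 -0.03]
dp [-0.0087 -0.0038 -0.0096] turn [ 0.   -7.11 -0.03]
dp [-0.0177 -0.0038 -0.0167] turn [  0.   -12.11  -0.03]
```

View pics/s10c.png

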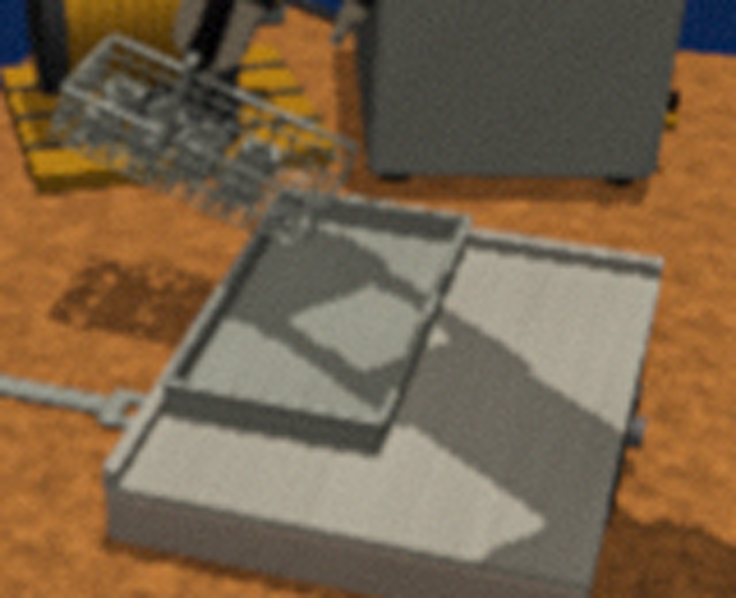

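View pics/e10c.png

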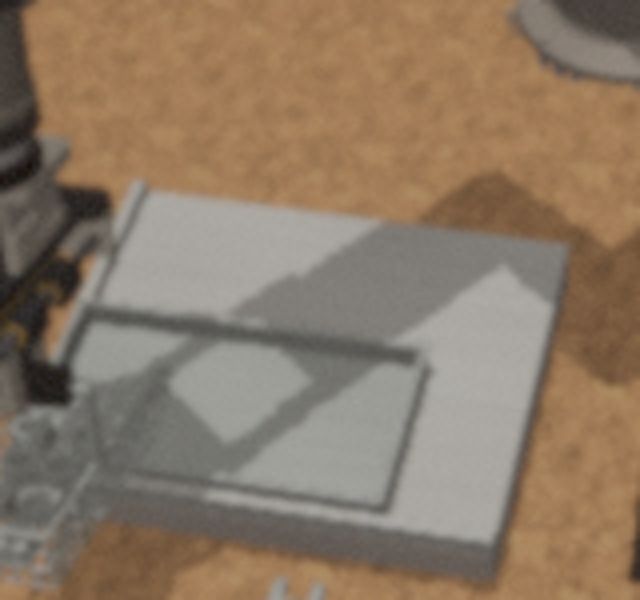

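```bash
python3 - <<'E'
from h import *
crop('s10',285,100,385,175,8,'c16'); p,d,i=load('s10'); 
for n,a in dict(lip=(.0876,-.1135,.1008),lipL=(.0876,-.0695,.1008),tfr=(.135,-.17,.075)).items(): print(n,(proj(i,pw(*a))[0]-[285,100])*8)
E
```

```text
lip [525.9435 345.9732]
lipL [496.3664 396.5406]
tfr [451.0354 323.0211]
```

View pics/c16.png

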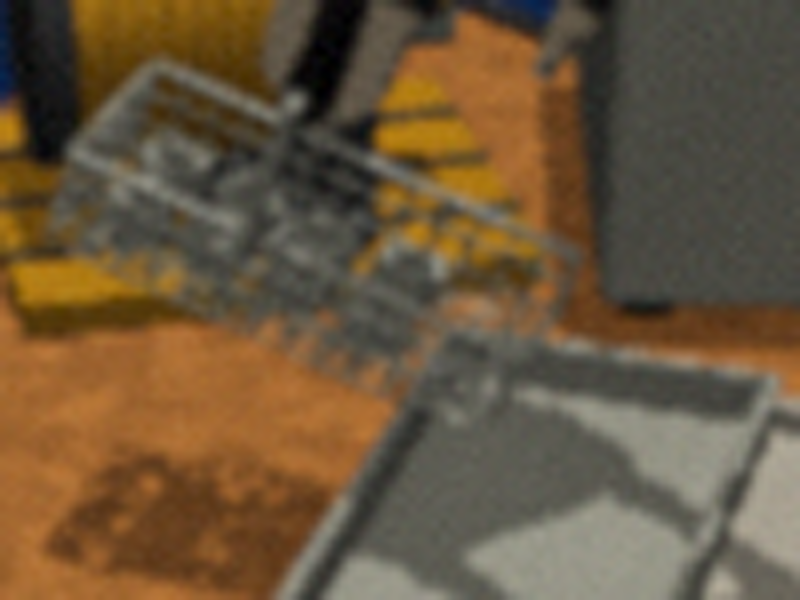

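Call:
move_arm(
  deltas=[
    {"dp": [0.001,-0.004,-0.003],"turn": [0,-2,0]},
    {"dp": [-0.003,-0.004,-0.006],"turn": [0,-4,0]},
    {"dp": [-0.003,-0.004,-0.006],"turn": [0,-4,0]},
  ],
)

```text
time: 15.3
tool_pos: [0.6556, -0.3199, 0.1986]
tool_rot: [0.0, 1.188, -0.049]
contact_force: [0.6, -0.0, -5.6]
opening: 0.0159
```

```bash
cat > look.py <<'E'
import sys
from h import *
t=sys.argv[1]
p,R,s=pose(); print(s['time'],p,s['contact_force'],s['opening']);print(lipnow())
a,d,i=snap('side','s'+t); b,_,_=snap('scene','e'+t)
L,th=lipnow(); l=proj(i,pw(*L))[0].astype(int); x0=max(0,l[0]-65);y0=max(0,l[1]-40)
c1=cv2.resize(a[y0:y0+85,x0:x0+100,::-1],None,fx=7,fy=7,interpolation=cv2.INTER_CUBIC)
cv2.imwrite(f'pics/s{t}c.png',c1)
E
python3 look.py 11; python3 -c "
from h import *
for a in [(.09,-.118,.097,24),(.09,-.118,.097,28),(.09,-.118,.097,32)]: delta(*pour(*a))"
```

```text
15.3 [ 0.6556 -0.3199  0.1986] [ 0.6188 -0.0385 -5.6405] 0.015866610356181476
(array([ 0.0897, -0.1184,  0.0973]), np.float64(21.958498700613486))
dp [-0.0039  0.0004 -0.0029] turn [ 0.03 -2.04  0.  ]
dp [-0.0117  0.0004 -0.0078] turn [ 0.03 -6.04  0.  ]
dp [-0.0191  0.0004 -0.0133] turn [  0.03 -10.04   0.  ]
```

View pics/s11c.png

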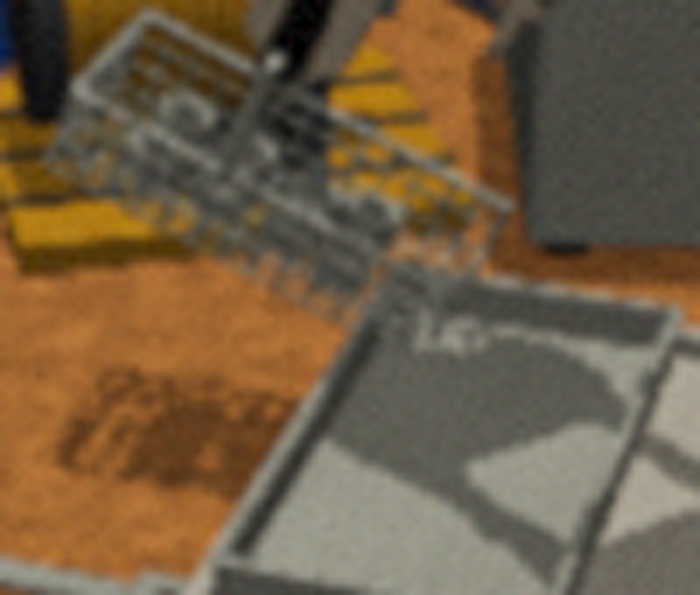

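Call:
move_arm(
  deltas=[
    {"dp": [-0.004,0,-0.003],"turn": [0,-2,0]},
    {"dp": [-0.008,0,-0.005],"turn": [0,-4,0]},
    {"dp": [-0.008,0,-0.005],"turn": [0,-4,0]},
  ],
)

```text
time: 15.7
tool_pos: [0.6482, -0.3193, 0.204]
tool_rot: [0.0, 1.118, -0.049]
contact_force: [-0.3, -0.5, -5.3]
opening: 0.0158
```

```bash
python3 look.py 12; python3 -c "
from h import *
for a in [(.09,-.118,.097,24),(.09,-.118,.097,28),(.09,-.118,.097,32)]: delta(*pour(*a))"
```

```text
15.7 [ 0.6482 -0.3193  0.204 ] [-0.3353 -0.5348 -5.308 ] 0.015829277199096232
(array([ 0.0897, -0.1182,  0.097 ]), np.float64(25.971585349113916))
dp [0.0039 0.0003 0.0019] turn [ 0.03  1.95 -0.01]
dp [-0.0042  0.0003 -0.0024] turn [ 0.03 -2.05 -0.01]
dp [-0.012   0.0003 -0.0074] turn [ 0.03 -6.05 -0.01]
```

View pics/s12c.png

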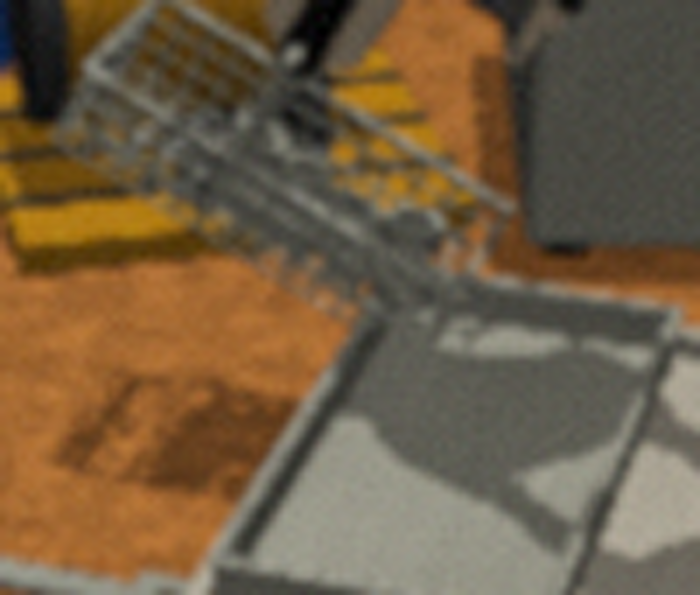

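View pics/e12.png

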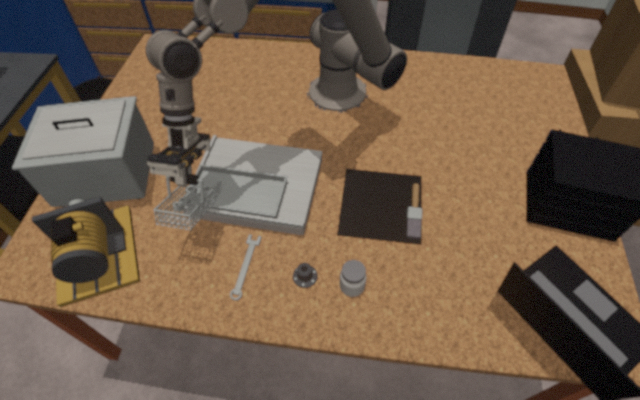

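```bash
python3 - <<'E'
from h import *
snap('wrist','w12'); crop('e12',180,150,300,225,6,'c17')
E
```

```text
(no output)
```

View pics/w12.png

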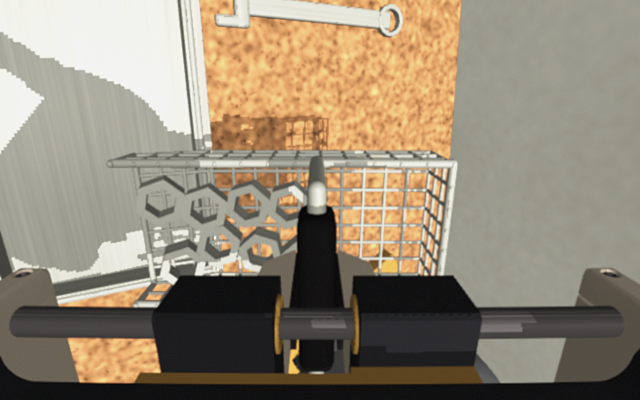

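View pics/c17.png

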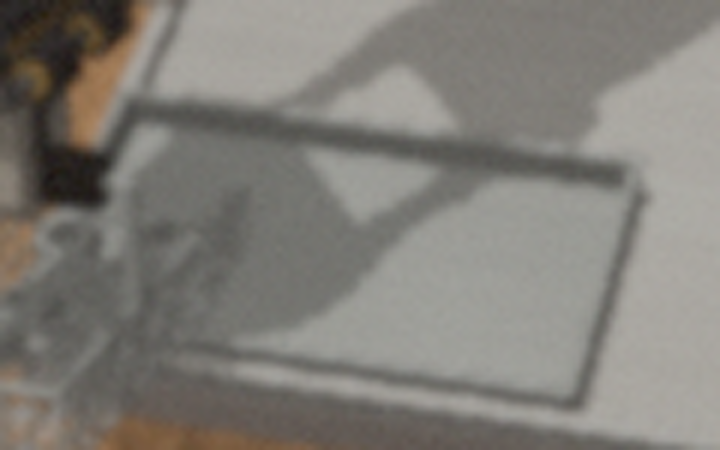

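Call:
move_arm(
  deltas=[
    {"dp": [-0.004,0,-0.002],"turn": [0,-2,0]},
    {"dp": [-0.004,0,-0.002],"turn": [0,-2,0]},
  ],
)

```text
time: 16.05
tool_pos: [0.6447, -0.3191, 0.2062]
tool_rot: [0.001, 1.083, -0.048]
contact_force: [-0.3, 0.0, -5.6]
opening: 0.0161
```

```bash
cat > lk.py <<'E'
import sys
from h import *
t=sys.argv[1]
p,R,s=pose(); print(s['time'],s['contact_force'][2],lipnow())
a,d,i=snap('wrist','w'+t)
cv2.imwrite(f'pics/w{t}c.png',cv2.resize(a[100:350,:360,::-1],None,fx=2,fy=2))
E
python3 lk.py 13; python3 -c "
from h import *
for a in [(.09,-.118,.097,25),(.09,-.118,.097,30),(.09,-.118,.097,34)]: delta(*pour(*a))"
```

```text
16.05 -5.607508786519031 (array([ 0.0899, -0.1182,  0.0966]), np.float64(27.959313027384646))
dp [0.0058 0.0003 0.0032] turn [ 0.    2.94 -0.02]
dp [-0.0044  0.0003 -0.0022] turn [-0.   -2.06 -0.02]
dp [-0.0122  0.0003 -0.0071] turn [-0.   -6.06 -0.02]
```

View pics/w13c.png

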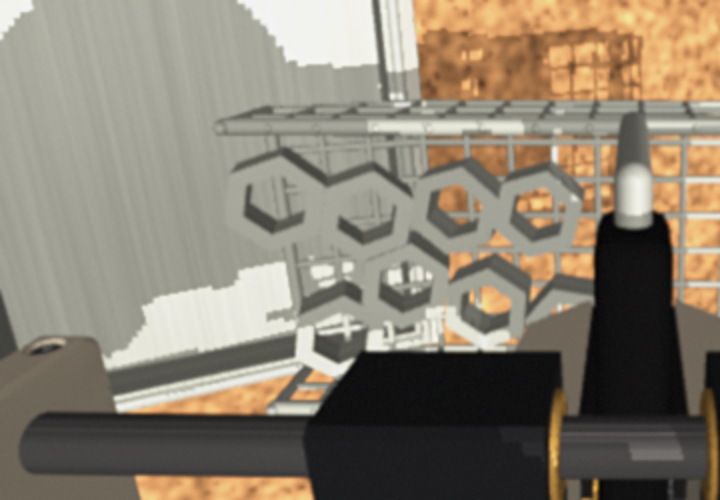

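Call:
move_arm(
  deltas=[
    {"dp": [-0.004,0,-0.002],"turn": [0,-2,0]},
    {"dp": [-0.004,0,-0.002],"turn": [0,-2,0]},
  ],
)

```text
time: 16.3
tool_pos: [0.641, -0.3191, 0.209]
tool_rot: [0.001, 1.048, -0.049]
contact_force: [-0.8, 0.9, -5.8]
opening: 0.0157
```

```bash
python3 lk.py 14; python3 -c "
from h import *
for a in [(.09,-.118,.097,25),(.09,-.118,.097,32),(.09,-.118,.097,34)]: delta(*pour(*a))"
```

```text
16.3 -5.769966363324866 (array([ 0.0901, -0.1183,  0.0969]), np.float64(29.96116109750693))
dp [0.0101 0.0004 0.0048] turn [-0.01  4.93 -0.01]
dp [-0.0043  0.0004 -0.0025] turn [-0.01 -2.07 -0.01]
dp [-0.0082  0.0004 -0.0049] turn [-0.01 -4.07 -0.01]
```

View pics/w14c.png

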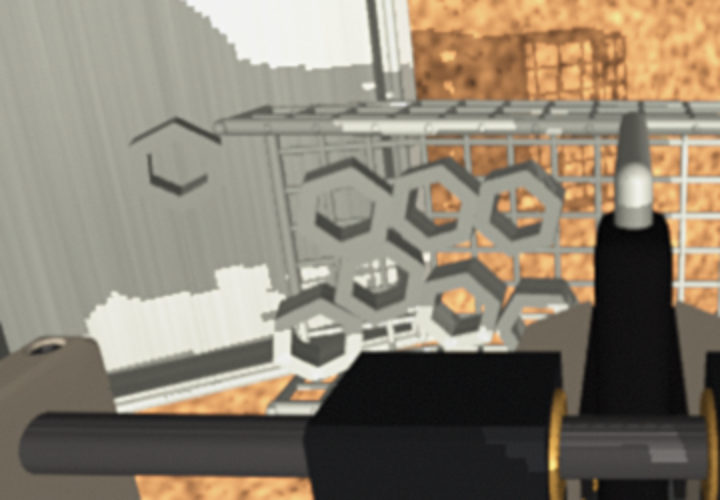

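Call:
move_arm(
  deltas=[
    {"dp": [-0.002,0,-0.001],"turn": [0,-1,0]},
  ],
)

```text
time: 16.45
tool_pos: [0.6401, -0.3191, 0.2105]
tool_rot: [-0.001, 1.029, -0.049]
contact_force: [0.4, -0.2, -4.4]
opening: 0.0157
```

```bash
python3 lk.py 15; python3 -c "
from h import *
for a in [(.09,-.118,.097,22),(.09,-.118,.097,32),(.09,-.118,.097,34)]: delta(*pour(*a))"
```

```text
16.45 -4.42169803436447 (array([ 0.0912, -0.1185,  0.0972]), np.float64(31.028171137056123))
dp [0.0187 0.0003 0.0079] turn [ 0.04  9.07 -0.01]
dp [-0.0023  0.0003 -0.0015] turn [ 0.04 -0.93 -0.02]
dp [-0.0062  0.0003 -0.0038] turn [ 0.04 -2.93 -0.02]
```

View pics/w15c.png

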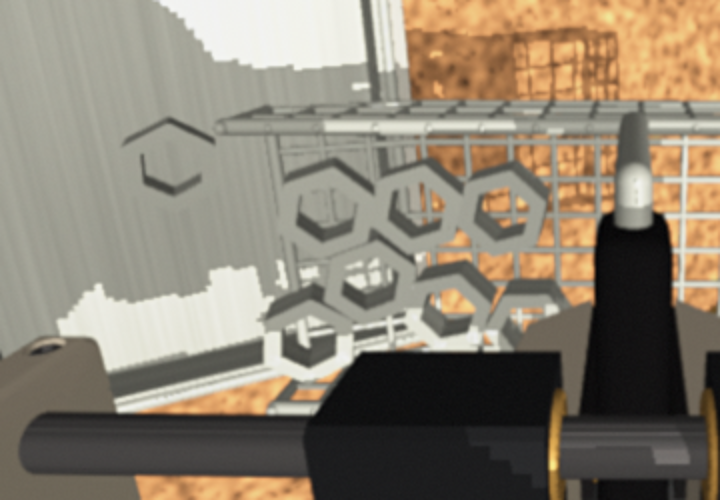

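Call:
move_arm(
  deltas=[
    {"dp": [0,0,0],"turn": [0,0,0]},
  ],
)

```text
time: 16.6
tool_pos: [0.6393, -0.319, 0.2102]
tool_rot: [0.0, 1.03, -0.049]
contact_force: [0.2, 0.4, -5.2]
opening: 0.0156
```

```bash
python3 lk.py 16; python3 -c "
from h import *
for a in [(.09,-.118,.097,22),(.09,-.118,.097,32),(.09,-.118,.097,34)]: delta(*pour(*a))"
```

```text
16.6 -5.178342338632785 (array([ 0.0903, -0.1183,  0.0969]), np.float64(30.982196205172464))
dp [0.0186 0.0003 0.008 ] turn [ 0.01  8.99 -0.01]
dp [-0.0023  0.0003 -0.0014] turn [ 0.01 -1.01 -0.01]
dp [-0.0063  0.0003 -0.0038] turn [ 0.01 -3.01 -0.01]
```

View pics/w16c.png

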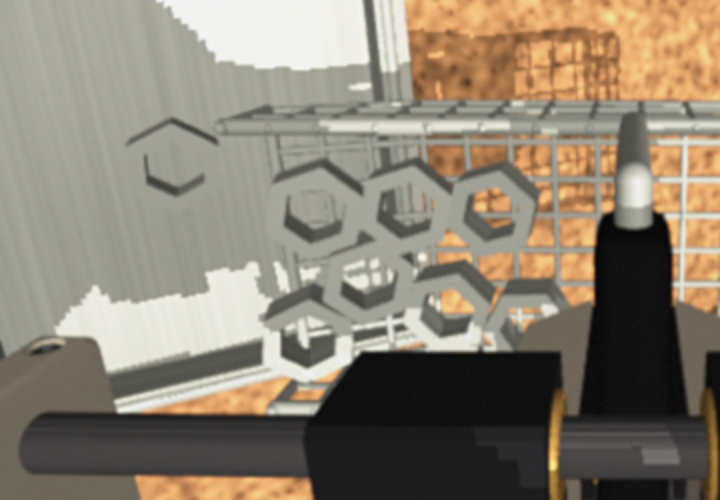

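```bash
python3 - <<'E'
from h import *
p,d,i=load('w16'); print(wp(world(i,86,178,.069)), d[178,70])
E
```

```text
[ 0.0603 -0.0889  0.069 ] 0.23086561
```

Call:
move_arm(
  deltas=[
    {"dp": [0,0,0],"turn": [0,0,0]},
  ],
)

```text
time: 16.75
tool_pos: [0.6394, -0.3189, 0.2102]
tool_rot: [0.0, 1.03, -0.049]
contact_force: [-0.8, 0.6, -5.2]
opening: 0.0158
```

```bash
python3 lk.py 17
```

```text
16.75 -5.242211958513617 (array([ 0.0905, -0.1183,  0.0969]), np.float64(30.994889838503727))
```

View pics/w17c.png

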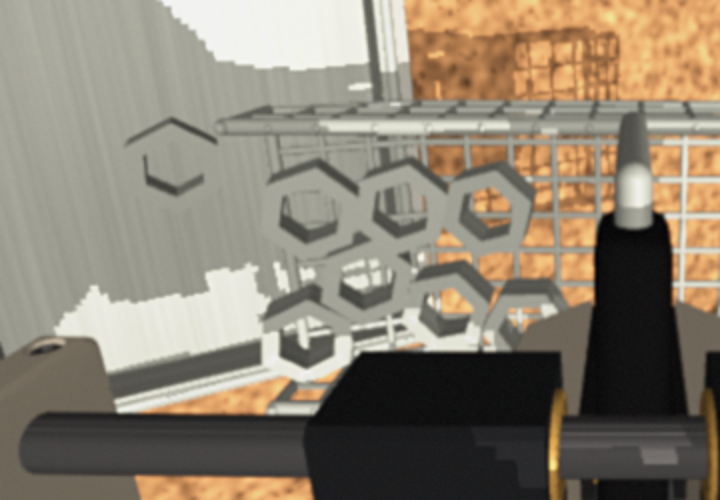

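```bash
python3 - <<'E'
from h import *
p,d,i=load('w17'); X=cloud(i,d); L,_=lipnow()
pp,R,s=pose(); Rb=R@down(0).T; G=pp-R[:,0]*.0185
for n,(u,v) in dict(a=(314,210),b=(400,205),c=(488,210),d=(308,325),e=(365,285),f=(450,300),g=(525,305)).items():
    # nut ring pixels: take median of basket coords in small window
    uu,vv=u//2,100+v//2
    # intersect ray with nut-top plane basket z=19
    R_=np.array(i['R']);c=-R_.T@i['t'];r=R_.T@ray(i,uu,vv)
    o=Rb.T@(c-G)+[0,0,.1]; q=Rb.T@r
    s_=(.019-o[2])/q[2]; print(n,(o+s_*q)*1000)
E
```

```text
a [-106.4093   13.0198   19.    ]
b [-77.6886  15.0786  19.    ]
c [-48.9219  13.0121  19.    ]
d [-114.4737  -28.631    19.    ]
e [-92.9771 -13.4382  19.    ]
f [-64.0535 -19.3428  19.    ]
g [-38.7485 -20.8066  19.    ]
```

```bash
python3 -c "
from h import *
for a in [(.054,-.123,.097,31),(.054,-.123,.097,33),(.054,-.123,.097,35)]: delta(*pour(*a))"
```

```text
dp [-0.0189 -0.0047 -0.0313] turn [ 0.02 -0.   -0.01]
dp [-0.0229 -0.0047 -0.0335] turn [ 0.02 -2.   -0.01]
dp [-0.0268 -0.0047 -0.0359] turn [ 0.02 -4.   -0.01]
```

Call:
move_arm(
  deltas=[
    {"dp": [-0.002,-0.001,-0.003],"turn": [0,0,0]},
    {"dp": [-0.005,-0.002,-0.008],"turn": [0,0,0]},
    {"dp": [-0.008,-0.003,-0.014],"turn": [0,0,0]},
    {"dp": [-0.012,-0.004,-0.02],"turn": [0,0,0]},
    {"dp": [-0.015,-0.005,-0.025],"turn": [0,0,0]},
    {"dp": [-0.018,-0.005,-0.029],"turn": [0,0,0]},
    {"dp": [-0.019,-0.005,-0.031],"turn": [0,0,0]},
  ],
)

```text
time: 17.5
tool_pos: [0.6022, -0.3223, 0.2108]
tool_rot: [-0.0, 1.03, -0.05]
contact_force: [-0.8, 0.3, -5.4]
opening: 0.0158
```

```bash
python3 lk.py 18
```

```text
17.5 -5.399426987668495 (array([ 0.0535, -0.1235,  0.0974]), np.float64(31.012376727211016))
```

View pics/w18c.png

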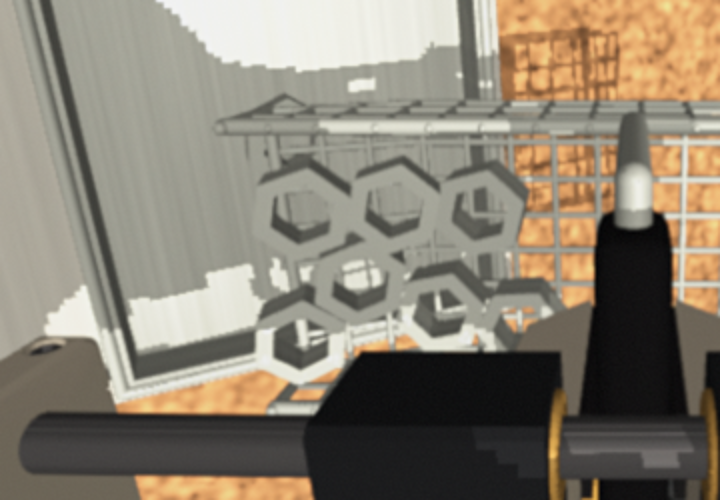

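Call:
move_arm(
  deltas=[
    {"dp": [-0.002,0,-0.001],"turn": [0,-1,0]},
    {"dp": [-0.002,0,-0.001],"turn": [0,-1,0]},
  ],
)

```text
time: 17.75
tool_pos: [0.6007, -0.3221, 0.2118]
tool_rot: [0.0, 1.012, -0.049]
contact_force: [0.3, 0.0, -4.7]
opening: 0.0154
```

```bash
python3 lk.py 19
```

```text
17.75 -4.652404114990302 (array([ 0.054 , -0.1233,  0.0973]), np.float64(32.0144564014494))
```

View pics/w19c.png

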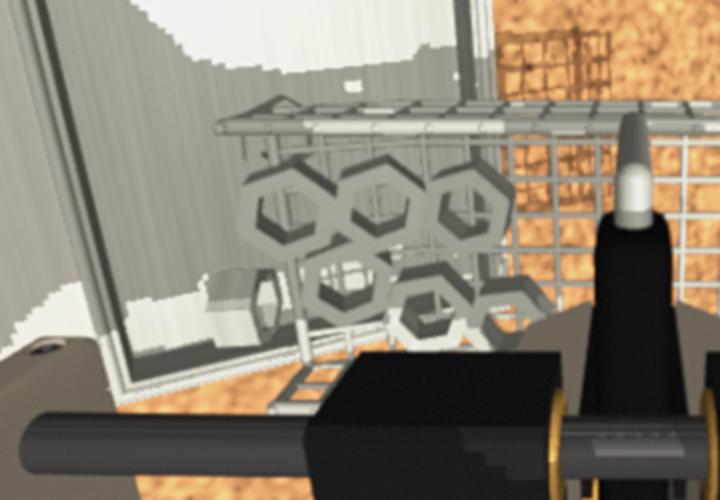

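Call:
move_arm(
  deltas=[
    {"dp": [0,0,0],"turn": [0,0,0]},
  ],
)

```text
time: 17.9
tool_pos: [0.6011, -0.3221, 0.2119]
tool_rot: [-0.0, 1.012, -0.049]
contact_force: [0.1, -1.0, -5.0]
opening: 0.0159
```

```bash
python3 lk.py 20
```

```text
17.9 -5.0139560354323445 (array([ 0.0544, -0.1234,  0.0974]), np.float64(32.00646139293315))
```

View pics/w20c.png

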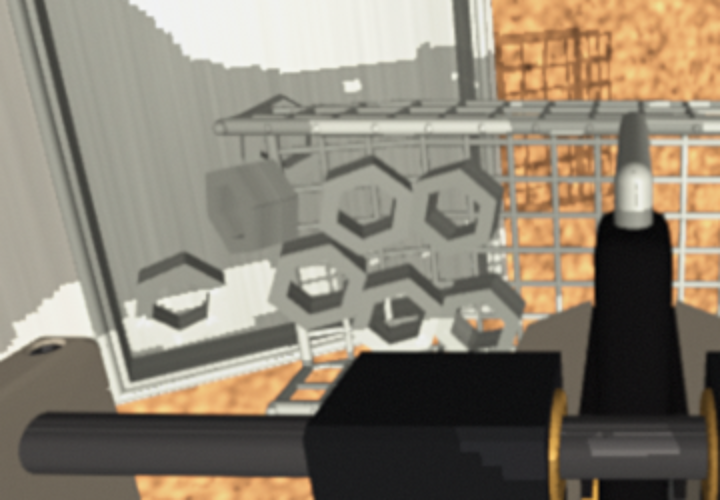

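Three nuts are out: nut a is falling and nut d lies flat. I'll lean back now.

```bash
python3 -c "
from h import *
for a in [(.054,-.123,.1,25),(.054,-.123,.102,20),(.054,-.123,.11,14)]: delta(*pour(*a))"
```

```text
dp [0.0122 0.0004 0.0077] turn [0.02 7.01 0.01]
dp [0.0214 0.0004 0.0125] turn [ 0.02 12.01  0.01]
dp [0.0281 0.0004 0.0199] turn [ 0.02 18.01  0.01]
```

Call:
move_arm(
  deltas=[
    {"dp": [0.012,0,0.008],"turn": [0,7,0]},
    {"dp": [0.022,0,0.013],"turn": [0,13,0]},
    {"dp": [0.028,0,0.02],"turn": [0,18,0]},
  ],
)

```text
time: 18.25
tool_pos: [0.6334, -0.3239, 0.199]
tool_rot: [-0.006, 1.329, -0.056]
contact_force: [0.6, 0.6, -3.6]
opening: 0.0159
```

```bash
python3 lk.py 21; python3 look.py 21
```

```text
18.25 -3.6466422734820814 (array([ 0.0542, -0.1236,  0.1106]), np.float64(13.828214515260408))
18.3 [ 0.636  -0.3236  0.1991] [ 0.9597  1.4506 -4.3877] 0.015673407840105423
(array([ 0.0568, -0.1233,  0.1108]), np.float64(13.76543526481113))
```

View pics/w21c.png

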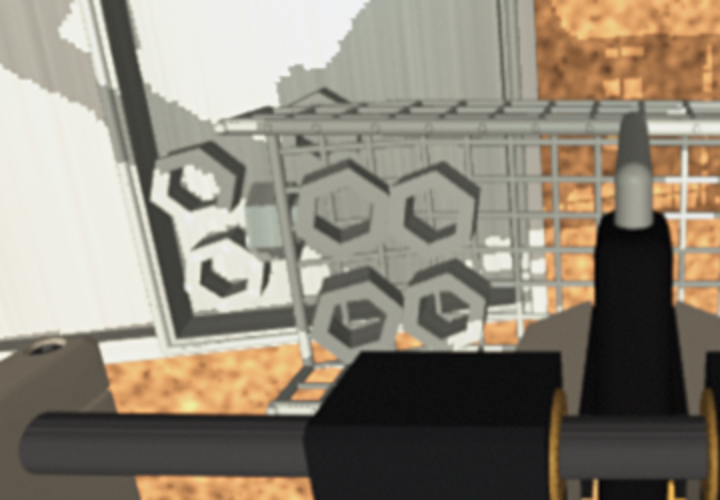

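View pics/s21c.png

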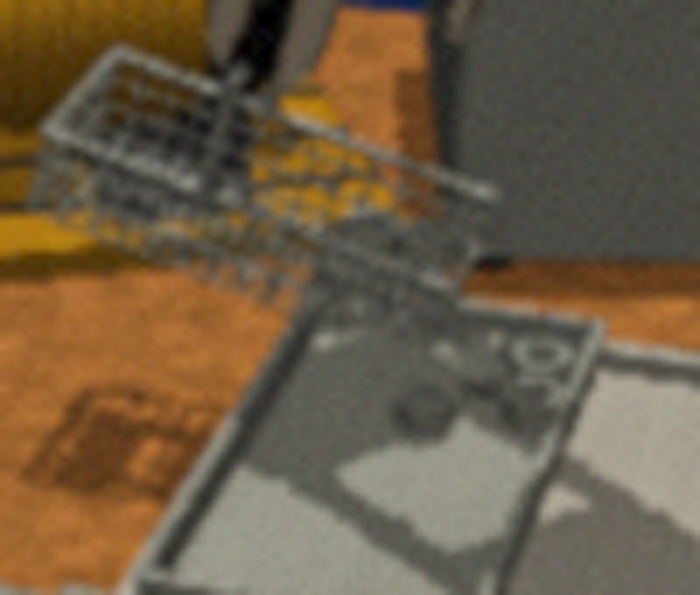

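```bash
python3 -c "
from h import *
for a in [(.06,-.123,.115,12),(.085,-.028,.115,12),(.085,-.028,.1,20),(.085,-.028,.097,26)]: delta(*pour(*a))"
```

```text
dp [-0.0001 -0.0003  0.0078] turn [ 0.13  2.11 -0.03]
dp [0.006  0.0947 0.0323] turn [ 0.13  2.11 -0.03]
dp [0.0047 0.0947 0.0194] turn [ 0.13 -5.89 -0.03]
dp [-0.0034  0.0947  0.0103] turn [  0.12 -11.89  -0.04]
```

Call:
move_arm(
  deltas=[
    {"dp": [0,0.005,0.008],"turn": [0,2,0]},
    {"dp": [0.001,0.018,0.012],"turn": [0,2,0]},
    {"dp": [0.003,0.035,0.017],"turn": [0,2,0]},
    {"dp": [0.004,0.055,0.022],"turn": [0,2,0]},
    {"dp": [0.005,0.075,0.027],"turn": [0,2,0]},
    {"dp": [0.006,0.088,0.031],"turn": [0,2,0]},
    {"dp": [0.006,0.095,0.032],"turn": [0,2,0]},
    {"dp": [0.006,0.095,0.032],"turn": [0,2,0]},
  ],
)

```text
time: 19.2
tool_pos: [0.6698, -0.2291, 0.2007]
tool_rot: [0.001, 1.361, -0.047]
contact_force: [-0.3, -0.8, -3.5]
opening: 0.0157
```

```bash
python3 lk.py 22; python3 look.py 22; python3 -c "
from h import *
crop('e22',180,150,300,230,6,'c22')
crop('s22',330,110,410,200,6,'c23')
for a in [(.085,-.028,.1,20),(.085,-.028,.097,26)]: delta(*pour(*a))"
```

```text
19.2 -3.4992227663333537 (array([ 0.0832, -0.0272,  0.1154]), np.float64(12.027807270614517))
19.25 [ 0.6696 -0.2301  0.2007] [-0.1655  0.8607 -4.1989] 0.015633733490292727
(array([ 0.0831, -0.0282,  0.1154]), np.float64(12.018324536439566))
dp [-0.0002  0.0011 -0.011 ] turn [-0.02 -7.99  0.02]
dp [-0.0079  0.0011 -0.0204] turn [ -0.02 -13.99   0.02]
```

View pics/w22c.png

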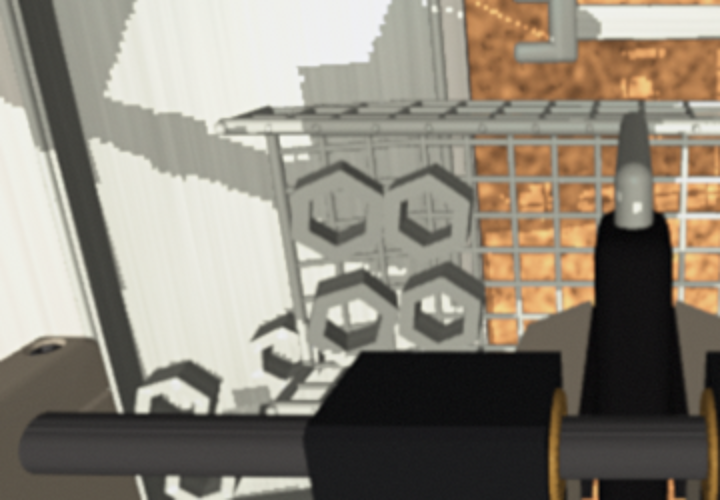

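View pics/c22.png

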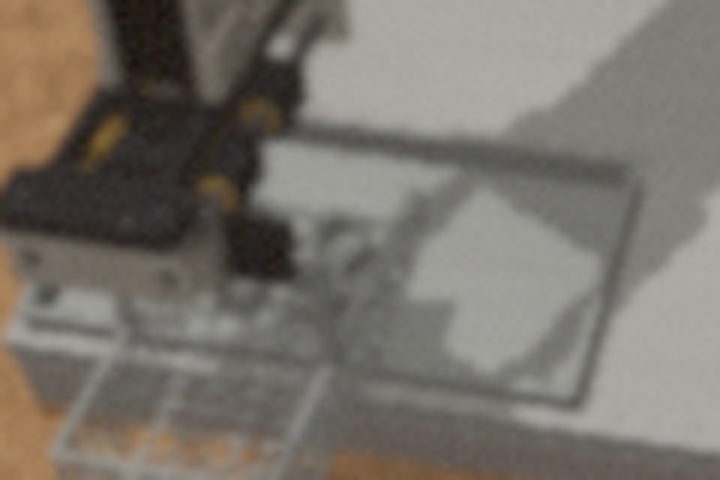

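View pics/c23.png

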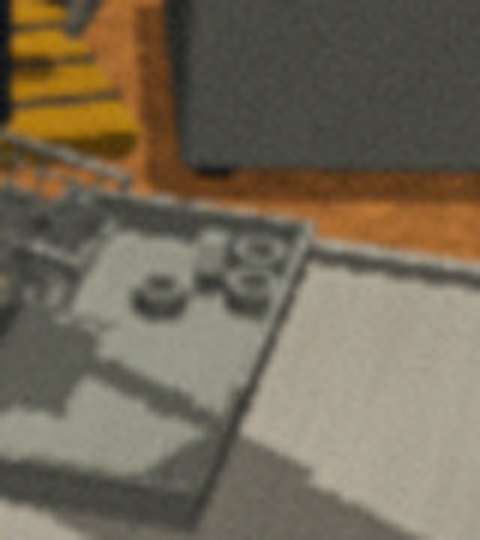

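```bash
python3 -c "
from h import *
p,d,i=load('s22')
for a in [(160,290),(255,246),(250,280),(212,245)]:
    q=wp(world(i,330+a[0]/6,110+a[1]/6,.069)); print(q, 'tray y',q[1]+.035)"
```

```text
[ 0.0574 -0.0798  0.069 ] tray y -0.04476736838572479
[ 0.0199 -0.1426  0.069 ] tray y -0.10760668357177886
[ 0.0144 -0.1055  0.069 ] tray y -0.07050785468451212
[ 0.0426 -0.1361  0.069 ] tray y -0.10107552813661808
```

Call:
move_arm(
  deltas=[
    {"dp": [0,0.001,-0.004],"turn": [0,-3,0]},
    {"dp": [0,0.001,-0.008],"turn": [0,-6,0]},
    {"dp": [-0.001,0.001,-0.013],"turn": [0,-9,0]},
    {"dp": [-0.005,0.001,-0.017],"turn": [0,-12,0]},
    {"dp": [-0.008,0.001,-0.02],"turn": [0,-14,0]},
    {"dp": [-0.008,0.001,-0.02],"turn": [0,-14,0]},
  ],
)

```text
time: 19.95
tool_pos: [0.6471, -0.2293, 0.2041]
tool_rot: [0.001, 1.118, -0.05]
contact_force: [-0.8, 0.2, -3.8]
opening: 0.0156
```

```bash
python3 lk.py 23;  python3 -c "
from h import *
for a in [(.085,-.028,.097,28),(.085,-.028,.097,30),(.085,-.028,.097,32)]: delta(*pour(*a))"
```

```text
19.95 -3.7673388179224108 (array([ 0.0841, -0.0282,  0.0971]), np.float64(25.956331364889373))
dp [-0.0038  0.0003 -0.0022] turn [-0.07 -2.05  0.04]
dp [-0.0077  0.0003 -0.0046] turn [-0.07 -4.05  0.04]
dp [-0.0115  0.0003 -0.0071] turn [-0.07 -6.05  0.04]
```

View pics/w23c.png

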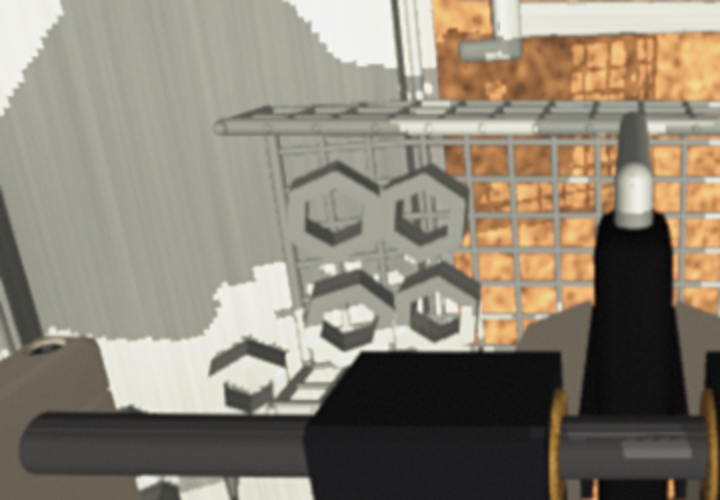

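Call:
move_arm(
  deltas=[
    {"dp": [-0.004,0.003,-0.002],"turn": [0,-2,0]},
    {"dp": [-0.008,0.006,-0.004],"turn": [0,-4,0]},
    {"dp": [-0.008,0.008,-0.004],"turn": [0,-4,0]},
  ],
)

```text
time: 20.3
tool_pos: [0.6414, -0.2201, 0.2093]
tool_rot: [0.001, 1.048, -0.049]
contact_force: [-0.1, -0.7, -4.0]
opening: 0.0159
```

```bash
python3 lk.py 24;  python3 -c "
from h import *
for a in [(.085,-.02,.097,28),(.085,-.02,.097,32),(.085,-.02,.097,34)]: delta(*pour(*a))"
```

```text
20.3 -3.9608524386461514 (array([ 0.0855, -0.0194,  0.0973]), np.float64(29.933918579484796))
dp [ 0.0039 -0.0007  0.001 ] turn [-0.02  1.92 -0.02]
dp [-0.0042 -0.0007 -0.0034] turn [-0.02 -2.08 -0.02]
dp [-0.0081 -0.0007 -0.0058] turn [-0.02 -4.08 -0.02]
```

View pics/w24c.png

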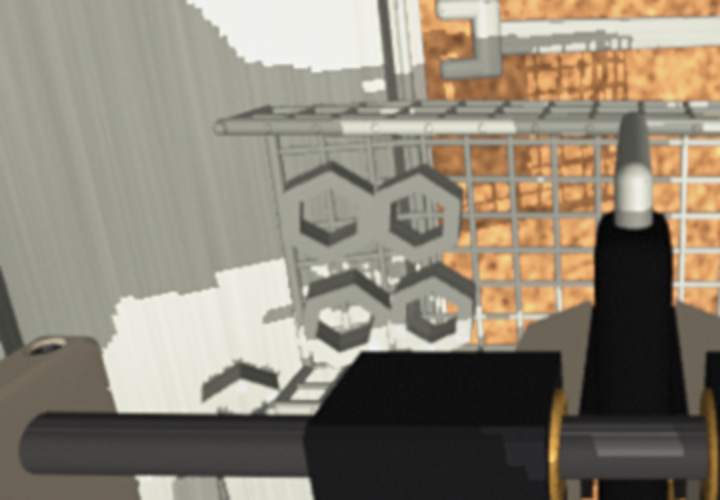

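Two tidy pairs remain. Onwards in 2° steps.

Call:
move_arm(
  deltas=[
    {"dp": [-0.004,0,-0.002],"turn": [0,-2,0]},
    {"dp": [-0.004,0,-0.002],"turn": [0,-2,0]},
    {"dp": [-0.006,0,-0.004],"turn": [0,-3,0]},
  ],
)

```text
time: 20.65
tool_pos: [0.6363, -0.22, 0.2131]
tool_rot: [-0.0, 0.995, -0.049]
contact_force: [0.4, 0.5, -3.2]
opening: 0.0153
```

```bash
python3 lk.py 25;  python3 -c "
from h import *
for a in [(.085,-.02,.097,28),(.085,-.02,.097,34),(.085,-.02,.097,36)]: delta(*pour(*a))"
```

```text
20.65 -3.2048922772895687 (array([ 0.0864, -0.0197,  0.0975]), np.float64(32.97872858559128))
dp [ 0.01   -0.0005  0.0043] turn [ 0.02  4.98 -0.02]
dp [-0.0023 -0.0005 -0.0018] turn [ 0.02 -1.02 -0.02]
dp [-0.0063 -0.0005 -0.0041] turn [ 0.02 -3.02 -0.02]
```

View pics/w25c.png

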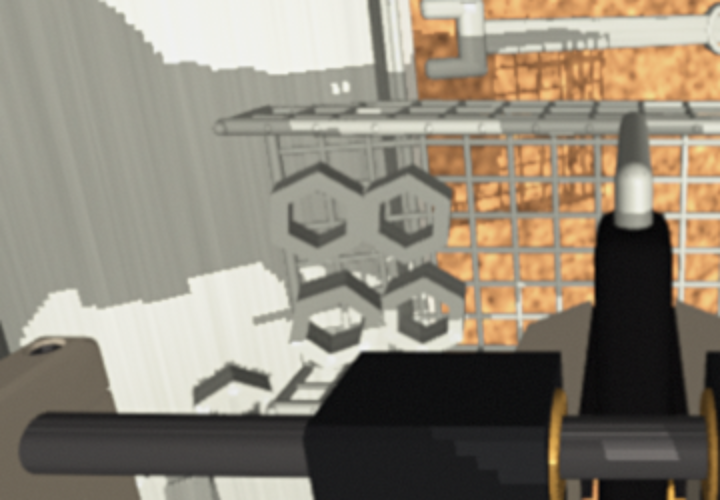

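Call:
move_arm(
  deltas=[
    {"dp": [-0.002,0,-0.002],"turn": [0,-1,0]},
    {"dp": [-0.002,0,-0.002],"turn": [0,-1,0]},
  ],
)

```text
time: 20.9
tool_pos: [0.6326, -0.2195, 0.2131]
tool_rot: [0.001, 0.979, -0.048]
contact_force: [-0.3, -0.2, -4.3]
opening: 0.0157
```

```bash
python3 lk.py 26;  python3 -c "
from h import *
for a in [(.085,-.02,.097,28),(.085,-.02,.097,34),(.085,-.02,.097,36)]: delta(*pour(*a))"
```

```text
20.9 -4.288827864165748 (array([ 0.0847, -0.0193,  0.0965]), np.float64(33.9136029362372))
dp [ 0.0121 -0.0006  0.0061] turn [-0.    5.93 -0.02]
dp [-0.0004 -0.0006  0.0002] turn [-0.01 -0.07 -0.02]
dp [-0.0044 -0.0006 -0.0021] turn [-0.01 -2.07 -0.02]
```

View pics/w26c.png

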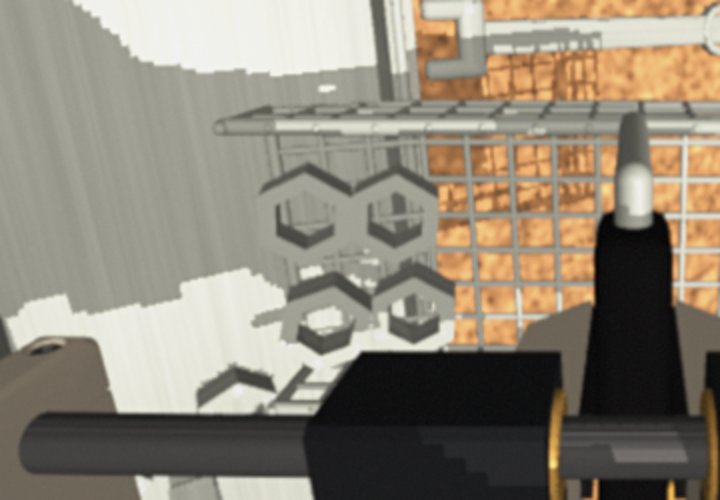

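Call:
move_arm(
  deltas=[
    {"dp": [0,0,0],"turn": [0,0,0]},
  ],
)

```text
time: 21.05
tool_pos: [0.6331, -0.2197, 0.2135]
tool_rot: [0.0, 0.978, -0.049]
contact_force: [-0.3, -0.2, -4.4]
opening: 0.016
```

```bash
python3 lk.py 27
```

```text
21.05 -4.395609953614764 (array([ 0.0852, -0.0195,  0.0968]), np.float64(33.96525227387055))
```

View pics/w27c.png

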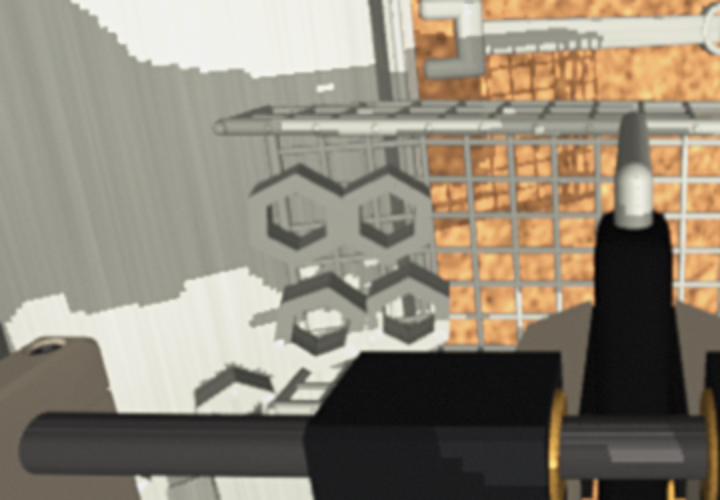

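Call:
move_arm(
  deltas=[
    {"dp": [0,0,0],"turn": [0,0,0]},
  ],
)

```text
time: 21.2
tool_pos: [0.633, -0.2196, 0.2135]
tool_rot: [-0.0, 0.978, -0.049]
contact_force: [0.4, 0.4, -3.6]
opening: 0.0157
```

```bash
python3 lk.py 28
```

```text
21.2 -3.6202019765710003 (array([ 0.0852, -0.0194,  0.0968]), np.float64(33.99040674853607))
```

View pics/w28c.png

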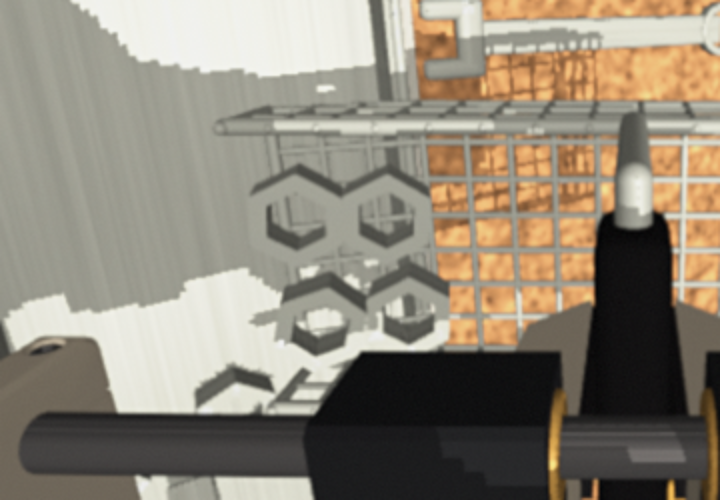

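Stopped. Another degree.

Call:
move_arm(
  deltas=[
    {"dp": [-0.003,0,-0.001],"turn": [0,-1.5,0]},
  ],
)

```text
time: 21.35
tool_pos: [0.6309, -0.2195, 0.2156]
tool_rot: [-0.001, 0.95, -0.049]
contact_force: [-0.1, -0.5, -3.7]
opening: 0.0155
```

```bash
python3 lk.py 29
```

```text
21.35 -3.6657308427487054 (array([ 0.0863, -0.0195,  0.0973]), np.float64(35.55482569923313))
```

View pics/w29c.png

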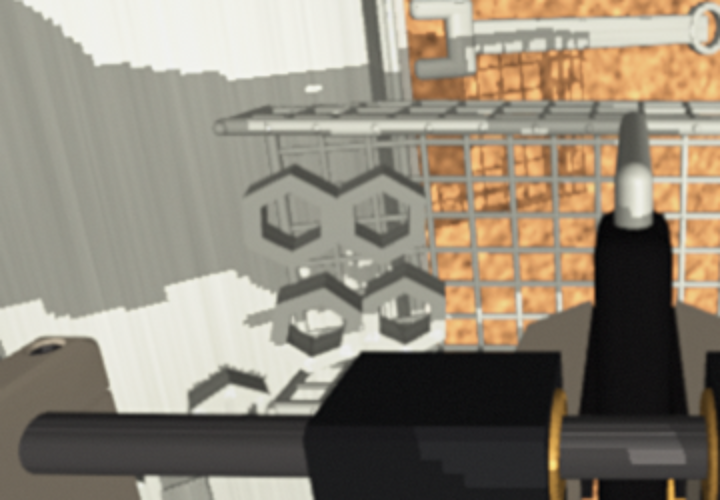

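Call:
move_arm(
  deltas=[
    {"dp": [0,0,0],"turn": [0,0,0]},
  ],
)

```text
time: 21.5
tool_pos: [0.6299, -0.2194, 0.2152]
tool_rot: [0.001, 0.952, -0.049]
contact_force: [-0.6, -0.3, -3.9]
opening: 0.0159
```

```bash
python3 lk.py 30; python3 -c "
from h import *
for a in [(.085,-.02,.1,28),(.085,-.02,.102,20)]: delta(*pour(*a))"
```

```text
21.5 -3.894267541278826 (array([ 0.0851, -0.0192,  0.097 ]), np.float64(35.45488423615561))
dp [ 0.013  -0.0006  0.0085] turn [-0.01  7.47 -0.01]
dp [ 0.029  -0.0006  0.015 ] turn [-0.01 15.47 -0.01]
```

View pics/w30c.png

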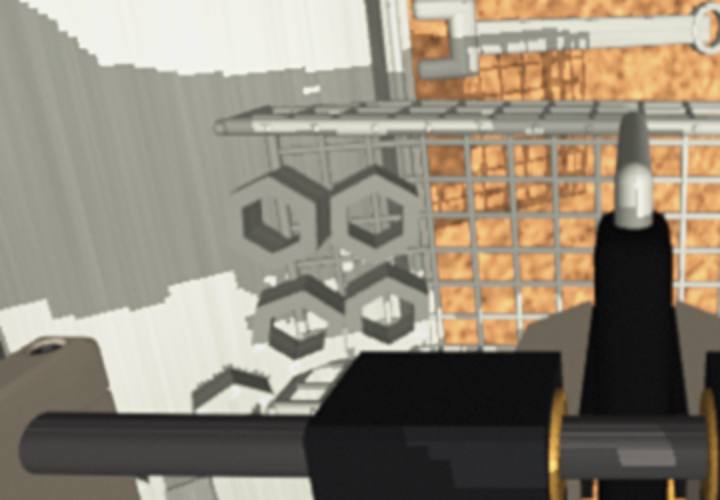

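Call:
move_arm(
  deltas=[
    {"dp": [0,0,0],"turn": [0,0,0]},
  ],
)

```text
time: 21.65
tool_pos: [0.6305, -0.2196, 0.2157]
tool_rot: [-0.001, 0.951, -0.05]
contact_force: [0.2, -0.3, -2.8]
opening: 0.0155
```

```bash
python3 lk.py 31; python3 -c "
from h import *
for a in [(.085,-.02,.1,28),(.085,-.02,.102,20)]: delta(*pour(*a))"
```

```text
21.65 -2.815430985335471 (array([ 0.0858, -0.0196,  0.0974]), np.float64(35.5135849830661))
dp [ 0.0131 -0.0005  0.008 ] turn [0.02 7.52 0.01]
dp [ 0.0291 -0.0005  0.0145] turn [ 0.02 15.52  0.01]
```

View pics/w31c.png

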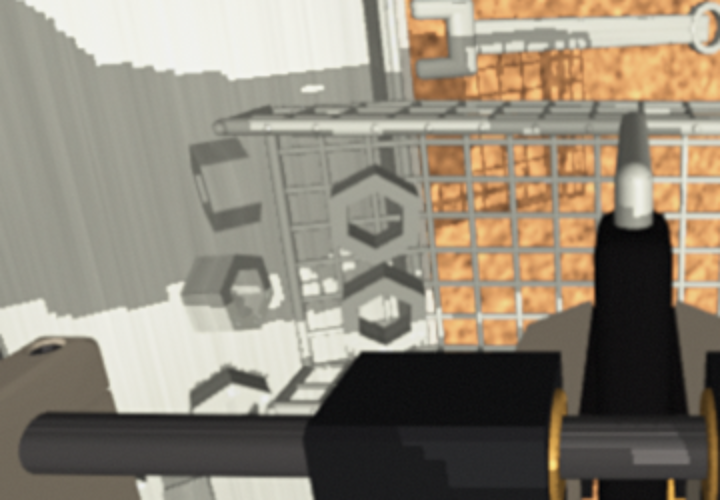

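Two have fallen and two remain. Lean back.

Call:
move_arm(
  deltas=[
    {"dp": [0.014,0,0.008],"turn": [0,8,0]},
    {"dp": [0.029,0,0.014],"turn": [0,15.5,0]},
    {"dp": [0.036,0,0.02],"turn": [0,21,0]},
    {"dp": [0.036,0,0.02],"turn": [0,21,0]},
  ],
)

```text
time: 22.1
tool_pos: [0.6704, -0.2211, 0.1974]
tool_rot: [-0.004, 1.317, -0.051]
contact_force: [0.5, 0.2, -3.7]
opening: 0.0155
```

```bash
python3 lk.py 32; python3 look.py 32; python3 -c "
from h import *
crop('s32',320,110,420,200,6,'c24')
for a in [(.085,.058,.115,12),(.085,.058,.1,20),(.085,.058,.097,28)]: delta(*pour(*a))"
```

```text
22.1 -3.7429473064391594 (array([ 0.0873, -0.0193,  0.1078]), np.float64(14.539921367285382))
22.15 [ 0.6689 -0.2208  0.1969] [-0.6197 -0.3675 -4.0103] 0.015878891978865963
(array([ 0.0858, -0.019 ,  0.1072]), np.float64(14.583157912212975))
dp [-0.0018  0.077   0.006 ] turn [ 0.02  2.52 -0.06]
dp [-0.0032  0.077  -0.0069] turn [ 0.01 -5.48 -0.06]
dp [-0.0149  0.077  -0.019 ] turn [  0.01 -13.48  -0.06]
```

View pics/w32c.png

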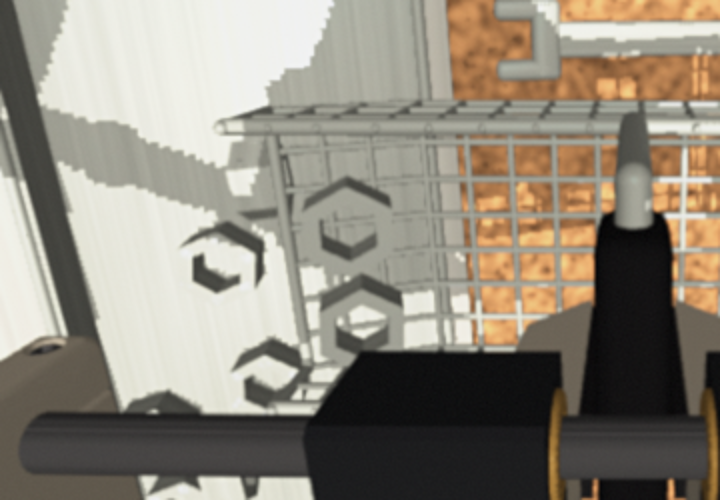

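View pics/c24.png

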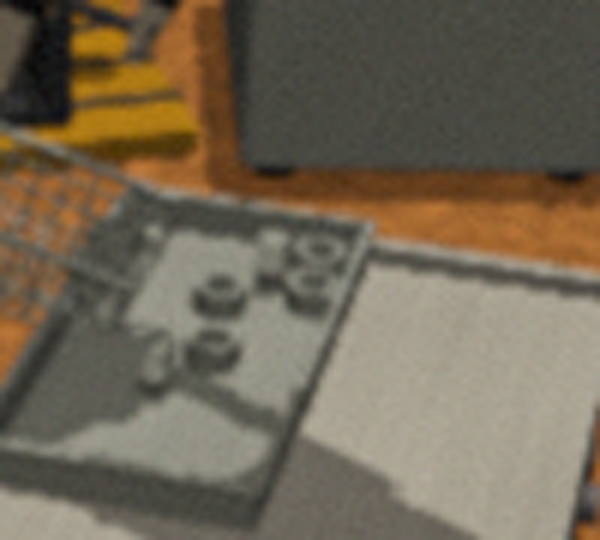

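```bash
python3 -c "
from h import *
p,d,i=load('s32')
for a in [(220,290),(318,246),(308,283),(272,250),(212,344),(160,352)]:
    q=wp(world(i,320+a[0]/6,110+a[1]/6,.069)); print(q[0]-.065, 'tray y',q[1]+.035)"
```

```text
-0.007598015694768659 tray y -0.04476736838572479
-0.0466117331984624 tray y -0.10813857978279473
-0.05028569045084485 tray y -0.06705261259248078
-0.023731629873221083 tray y -0.09565391913441379
-0.017381270652065017 tray y 0.009226101455795638
0.005729854647514285 tray y 0.025209276843600702
```

Call:
move_arm(
  deltas=[
    {"dp": [0,0.005,0.001],"turn": [0,2,0]},
    {"dp": [-0.001,0.018,0.003],"turn": [0,2,0]},
    {"dp": [-0.002,0.035,0.006],"turn": [0,2,0]},
    {"dp": [-0.002,0.053,0.006],"turn": [0,2,0]},
    {"dp": [-0.002,0.068,0.006],"turn": [0,2,0]},
    {"dp": [-0.002,0.077,0.006],"turn": [0,1,0]},
    {"dp": [-0.002,0.08,0.002],"turn": [0,-2,0]},
    {"dp": [-0.003,0.08,-0.007],"turn": [0,-5.5,0]},
    {"dp": [-0.009,0.08,-0.013],"turn": [0,-9.5,0]},
    {"dp": [-0.015,0.08,-0.019],"turn": [0,-13.5,0]},
  ],
)

```text
time: 23.25
tool_pos: [0.6483, -0.1396, 0.2074]
tool_rot: [-0.001, 1.079, -0.05]
contact_force: [0.9, 0.4, -2.9]
opening: 0.0158
```

```bash
python3 lk.py 33; python3 -c "
from h import *
for a in [(.085,.06,.097,28),(.085,.06,.097,32),(.085,.06,.097,35)]: delta(*pour(*a))"
```

```text
23.25 -2.855317415805972 (array([0.085 , 0.0612, 0.0976]), np.float64(28.168743680731993))
dp [ 0.0014 -0.0018  0.0024] turn [ 0.02  0.17 -0.03]
dp [-0.0066 -0.0017 -0.0023] turn [ 0.02 -3.83 -0.03]
dp [-0.0123 -0.0017 -0.0061] turn [ 0.02 -6.83 -0.03]
```

View pics/w33c.png

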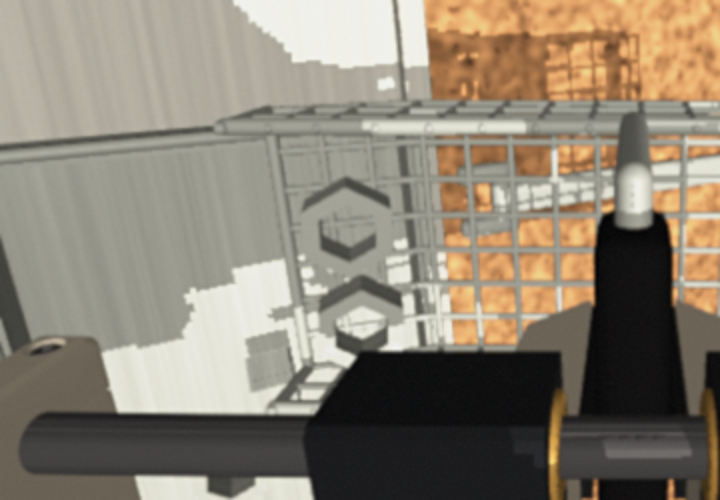

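Call:
move_arm(
  deltas=[
    {"dp": [-0.003,-0.004,0],"turn": [0,-2,0]},
    {"dp": [-0.007,-0.008,-0.002],"turn": [0,-4,0]},
    {"dp": [-0.01,-0.008,-0.004],"turn": [0,-5.5,0]},
    {"dp": [-0.012,-0.008,-0.006],"turn": [0,-7,0]},
    {"dp": [-0.012,-0.008,-0.006],"turn": [0,-7,0]},
  ],
)

```text
time: 23.8
tool_pos: [0.6369, -0.1472, 0.2148]
tool_rot: [0.001, 0.961, -0.048]
contact_force: [0.4, 0.2, -2.7]
opening: 0.0154
```

```bash
python3 lk.py 34; python3 -c "
from h import *
for a in [(.085,.053,.097,36),(.085,.053,.097,38),(.085,.053,.097,40)]: delta(*pour(*a))"
```

```text
23.8 -2.7121021169212143 (array([0.0875, 0.0532, 0.0971]), np.float64(34.93014713772766))
dp [-0.0036  0.     -0.0038] turn [-0.   -1.07 -0.03]
dp [-0.0075  0.     -0.0061] turn [-0.   -3.07 -0.03]
dp [-0.0114  0.     -0.0086] turn [-0.   -5.07 -0.03]
```

View pics/w34c.png

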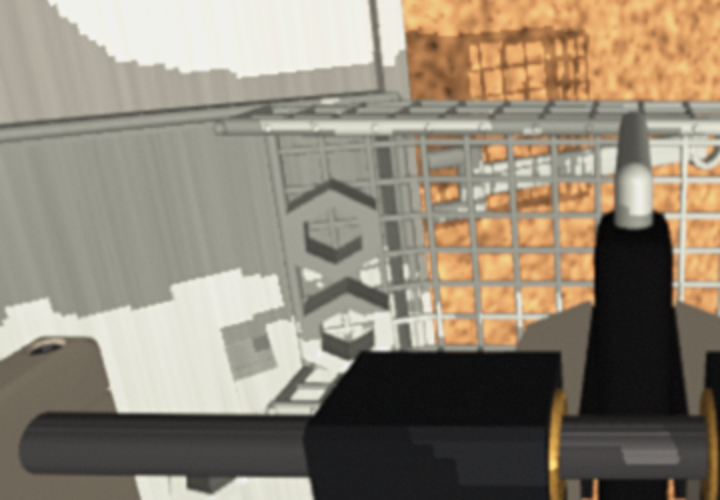

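Call:
move_arm(
  deltas=[
    {"dp": [-0.004,0,-0.003],"turn": [0,-1.5,0]},
    {"dp": [-0.008,0,-0.006],"turn": [0,-3,0]},
    {"dp": [-0.008,0,-0.006],"turn": [0,-3,0]},
  ],
)

```text
time: 24.15
tool_pos: [0.6278, -0.1468, 0.2179]
tool_rot: [0.001, 0.909, -0.048]
contact_force: [0.2, -0.2, -2.2]
opening: 0.0154
```

```bash
python3 lk.py 35; python3 -c "
from h import *
for a in [(.085,.053,.097,36),(.085,.053,.097,40),(.085,.053,.097,42)]: delta(*pour(*a))"
```

```text
24.15 -2.2261960170387214 (array([0.0846, 0.0531, 0.0973]), np.float64(37.9322621520897))
dp [0.0044 0.0002 0.0015] turn [-0.01  1.94 -0.02]
dp [-0.0037  0.0002 -0.0028] turn [-0.01 -2.06 -0.02]
dp [-0.0076  0.0002 -0.0052] turn [-0.01 -4.06 -0.02]
```

View pics/w35c.png

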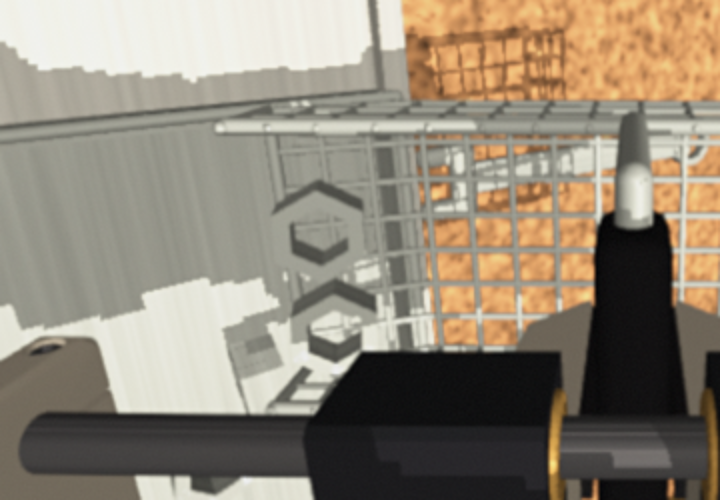

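Call:
move_arm(
  deltas=[
    {"dp": [-0.003,0,-0.002],"turn": [0,-1.5,0]},
    {"dp": [-0.003,0,-0.002],"turn": [0,-1.5,0]},
    {"dp": [-0.003,0,-0.002],"turn": [0,-1.5,0]},
  ],
)

```text
time: 24.5
tool_pos: [0.6253, -0.1471, 0.2196]
tool_rot: [0.0, 0.882, -0.049]
contact_force: [0.1, 0.4, -1.8]
opening: 0.0157
```

```bash
python3 lk.py 36; python3 -c "
from h import *
for a in [(.085,.053,.097,36),(.085,.053,.097,42),(.085,.053,.097,20)]: delta(*pour(*a))"
```

```text
24.5 -1.7590511405757483 (array([0.0854, 0.0526, 0.0976]), np.float64(39.46749639606064))
dp [0.0074 0.0005 0.0027] turn [ 0.02  3.5  -0.  ]
dp [-0.0048  0.0005 -0.0038] turn [ 0.02 -2.5  -0.  ]
dp [0.0425 0.0004 0.0133] turn [ 0.02 19.5   0.  ]
```

View pics/w36c.png

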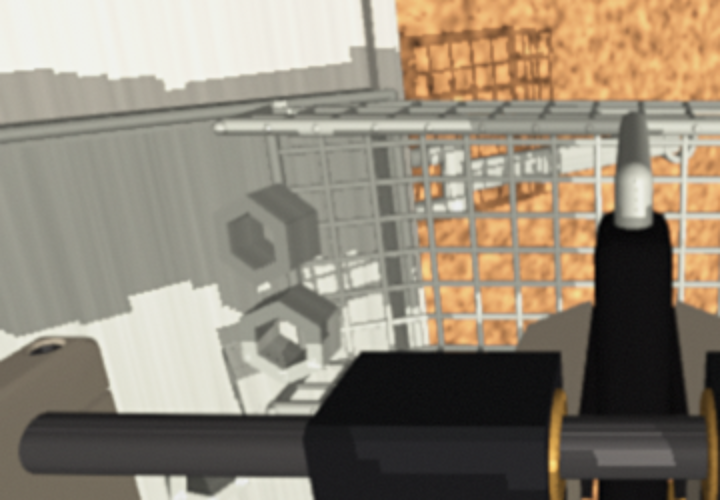

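Both are tipping over the lip. I'll hold.

Call:
move_arm(
  deltas=[
    {"dp": [0,0,0],"turn": [0,0,0]},
    {"dp": [0,0,0],"turn": [0,0,0]},
    {"dp": [0,0,0],"turn": [0,0,0]},
  ],
)

```text
time: 24.85
tool_pos: [0.6251, -0.1471, 0.2196]
tool_rot: [-0.0, 0.881, -0.049]
contact_force: [-0.9, -1.0, -1.7]
opening: 0.0158
```

```bash
python3 lk.py 37; python3 look.py 37; python3 -c "
from h import *
crop('s37',310,110,420,205,6,'c25')
for a in [(.085,.053,.11,28),(.085,.053,.13,10),(.07,.053,.16,0)]: delta(*pour(*a))"
```

```text
24.85 -1.688570614089651 (array([0.0852, 0.0526, 0.0975]), np.float64(39.50786665810882))
24.9 [ 0.625  -0.1471  0.2195] [ 0.1757  0.3932 -2.0312] 0.015717150389056876
(array([0.0852, 0.0526, 0.0975]), np.float64(39.505690968092686))
dp [0.0147 0.0004 0.018 ] turn [ 0.01 11.51 -0.01]
dp [0.0401 0.0004 0.0364] turn [ 0.01 29.51 -0.  ]
dp [0.0302 0.0004 0.0414] turn [ 0.01 39.51 -0.  ]
```

View pics/w37c.png

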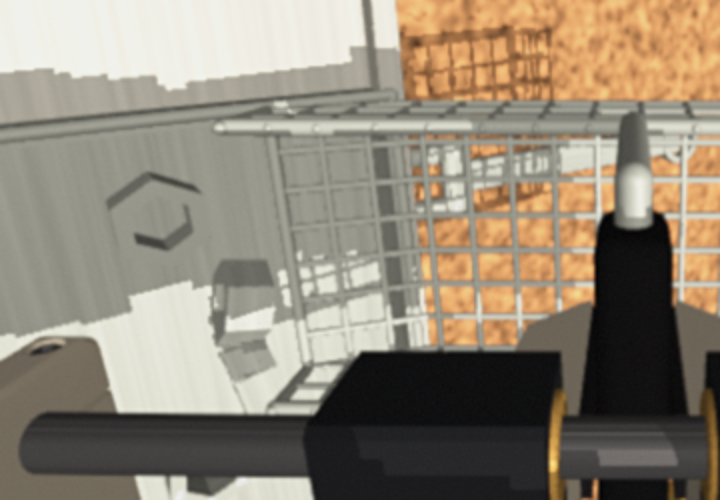

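View pics/c25.png

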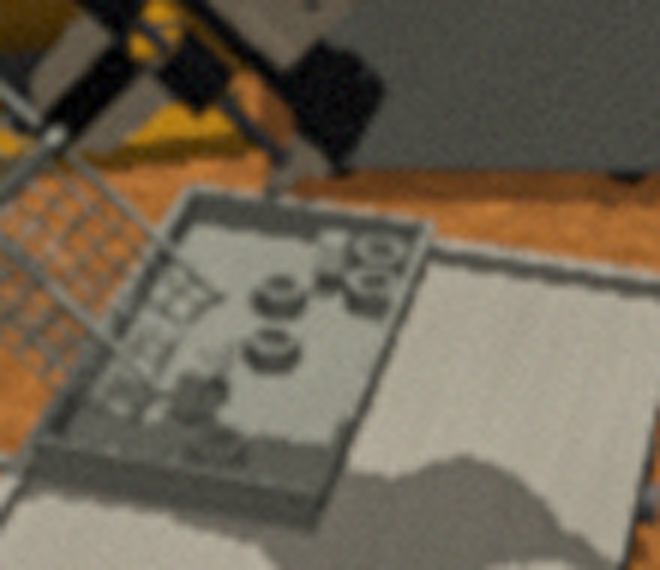

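Call:
move_arm(
  deltas=[
    {"dp": [0.004,0,0.018],"turn": [0,5,0]},
    {"dp": [0.015,0,0.025],"turn": [0,12,0]},
    {"dp": [0.027,0,0.03],"turn": [0,20,0]},
    {"dp": [0.035,0,0.036],"turn": [0,28,0]},
    {"dp": [0.03,0,0.042],"turn": [0,36,0]},
    {"dp": [0.03,0,0.042],"turn": [0,39.5,0]},
    {"dp": [0.03,0,0.042],"turn": [0,39.5,0]},
  ],
)

```text
time: 25.7
tool_pos: [0.6779, -0.1494, 0.2216]
tool_rot: [2.681, 1.57, 2.632]
contact_force: [-0.3, -0.2, -1.8]
opening: 0.0155
```

```bash
python3 lk.py 38; python3 -c "
from h import *
snap('side','s38'); crop('s38',310,110,420,205,6,'c26')
snap('scene','e38'); crop('e38',190,150,300,230,6,'c27')
R=down(6.4)
delta([.56,.0,.23],R);delta([.5144,.1597,.18],R);delta([.5144,.1597,.0868],R)"
```

```text
25.7 -1.7746534646071697 (array([0.0718, 0.0528, 0.1592]), np.float64(-0.030476747340548435))
dp [-0.0076  0.1436 -0.1232] turn [-9.23  0.04 -0.02]
dp [ 0.0425  0.3009 -0.1766] turn [-9.23  0.04 -0.02]
dp [ 0.1357  0.3008 -0.1767] turn [-9.23  0.04 -0.02]
```

View pics/c26.png

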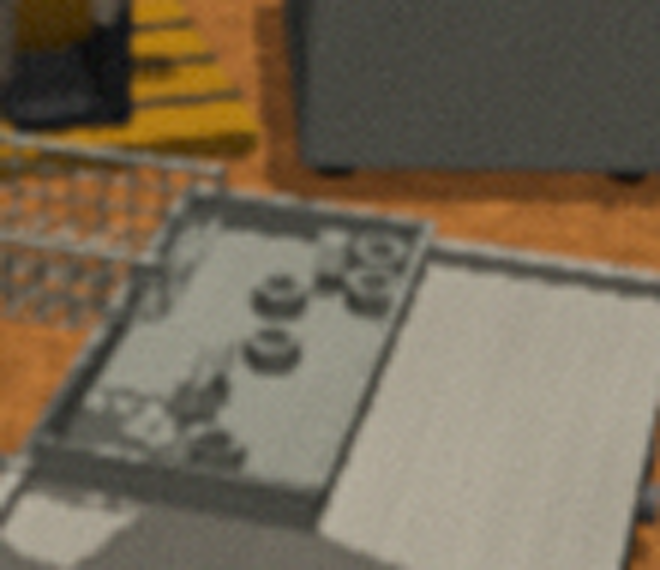

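View pics/w38.png

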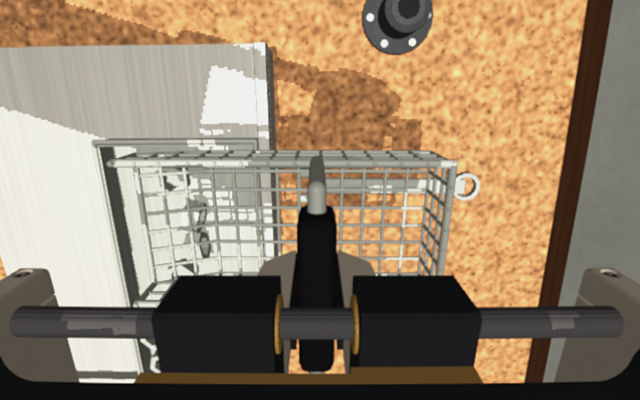

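View pics/c27.png

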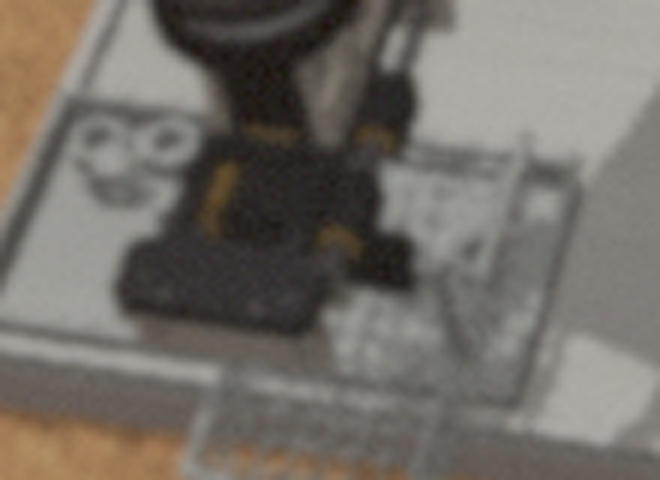

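Call:
move_arm(
  deltas=[
    {"dp": [-0.005,0.02,-0.015],"turn": [-1,0,0]},
    {"dp": [-0.008,0.05,-0.04],"turn": [-2,0,0]},
    {"dp": [-0.008,0.085,-0.07],"turn": [-4,0,0]},
    {"dp": [-0.008,0.125,-0.1],"turn": [-6,0,0]},
    {"dp": [-0.008,0.165,-0.125],"turn": [-8,0,0]},
    {"dp": [-0.008,0.205,-0.145],"turn": [-9.2,0,0]},
    {"dp": [-0.008,0.245,-0.16],"turn": [-9.2,0,0]},
    {"dp": [-0.008,0.275,-0.17],"turn": [-9.2,0,0]},
    {"dp": [-0.005,0.295,-0.175],"turn": [-9.2,0,0]},
    {"dp": [0.01,0.301,-0.177],"turn": [-9.2,0,0]},
  ],
)

```text
time: 26.85
tool_pos: [0.5137, 0.1618, 0.2151]
tool_rot: [0.232, 1.564, 0.346]
contact_force: [0.7, -0.2, -1.4]
opening: 0.0158
```

```bash
python3 -c "
from h import *
p,R,s=pose(); print(p,s['contact_force'])
R=down(6.4)
delta([.5144,.1597,.12],R);delta([.5144,.1597,.0868],R)"
```

```text
[0.5137 0.1618 0.2151] [ 0.7461 -0.2169 -1.4022]
dp [ 0.0951 -0.0023 -0.0002] turn [ 0.09  0.35 -0.08]
dp [ 0.1283 -0.0023 -0.0004] turn [ 0.09  0.35 -0.08]
```

Call:
move_arm(
  deltas=[
    {"dp": [0.025,-0.001,0],"turn": [0,0,0]},
    {"dp": [0.055,-0.002,0],"turn": [0,0,0]},
    {"dp": [0.085,-0.002,0],"turn": [0,0,0]},
    {"dp": [0.105,-0.002,0],"turn": [0,0,0]},
    {"dp": [0.115,-0.002,0],"turn": [0,0,0]},
    {"dp": [0.12,-0.002,0],"turn": [0,0,0]},
    {"dp": [0.124,-0.002,0],"turn": [0,0,0]},
    {"dp": [0.124,-0.002,0],"turn": [0,0,0]},
  ],
)

```text
time: 27.65
tool_pos: [0.5148, 0.1577, 0.0896]
tool_rot: [0.146, 1.569, 0.257]
contact_force: [-0.3, -0.2, -2.5]
opening: 0.0157
```

```bash
python3 -c "
from h import *
p,R,s=pose(); print(p,s['contact_force'],R[:,0])
delta([.5144,.1597,.0858],down(6.4)); snap('side','s39');crop('s39',260,190,410,310,5,'c28')"
```

```text
[0.5148 0.1577 0.0896] [-0.3375 -0.168  -2.4584] [ 0.0013  0.0004 -1.    ]
dp [ 0.0038  0.002  -0.0002] turn [-0.03  0.08 -0.01]
```

View pics/c28.png

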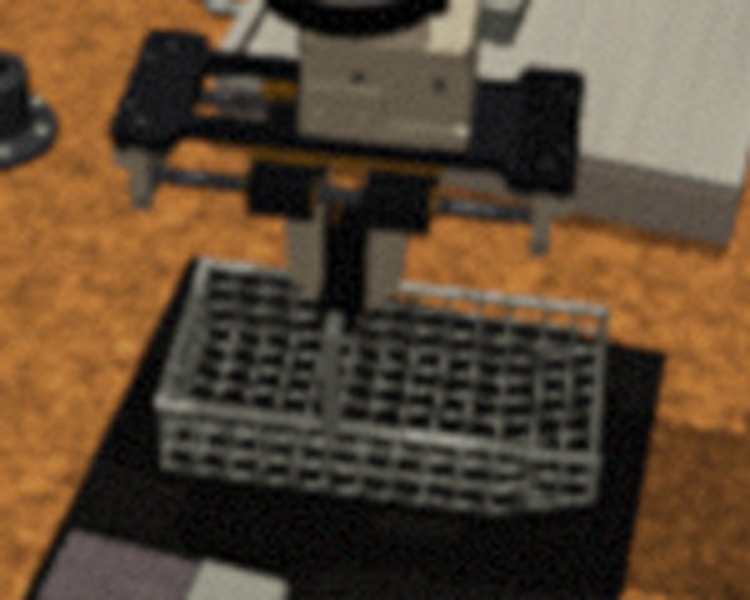

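Call:
move_arm(
  deltas=[
    {"dp": [0.002,0,0],"turn": [0,0,0]},
    {"dp": [0.003,0,0],"turn": [0,0,0]},
    {"dp": [0.003,0,0],"turn": [0,0,0]},
  ],
)

```text
time: 28.0
tool_pos: [0.5146, 0.1578, 0.0861]
tool_rot: [0.382, 1.571, 0.494]
contact_force: [-0.8, -0.4, -2.8]
opening: 0.0155
```

Call:
move_arm(
  deltas=[
    {"dp": [0.001,0,0],"turn": [0,0,0]},
    {"dp": [0.001,0,0],"turn": [0,0,0]},
  ],
)

```text
time: 28.2
tool_pos: [0.5147, 0.1578, 0.0858]
tool_rot: [0.095, 1.57, 0.207]
contact_force: [-1.9, -0.2, 4.2]
opening: 0.0155
```

Call:
move_arm(
  deltas=[
    {"dp": [0,0,0],"turn": [0,0,0]},
    {"dp": [0,0,0],"turn": [0,0,0]},
    {"dp": [0,0,0],"turn": [0,0,0]},
    {"dp": [0,0,0],"turn": [0,0,0]},
    {"dp": [0,0,0],"turn": [0,0,0]},
    {"dp": [0,0,0],"turn": [0,0,0]},
  ],
  hand=0.05,
)

```text
time: 28.8
tool_pos: [0.5146, 0.1578, 0.0849]
tool_rot: [1.636, 1.571, 1.747]
contact_force: [-0.3, -0.7, -0.2]
opening: 0.0493
```

Call:
move_arm(
  deltas=[
    {"dp": [-0.02,0,0],"turn": [0,0,0]},
    {"dp": [-0.06,0,0],"turn": [0,0,0]},
    {"dp": [-0.1,-0.03,0],"turn": [0,0,0]},
    {"dp": [-0.14,-0.07,0],"turn": [0,0,0]},
    {"dp": [-0.15,-0.11,0],"turn": [0,0,0]},
    {"dp": [-0.15,-0.11,0],"turn": [0,0,0]},
  ],
)

```text
time: 29.4
tool_pos: [0.5286, 0.0441, 0.2378]
tool_rot: [-0.432, 1.565, -0.325]
contact_force: [0.4, -0.1, -0.4]
opening: 0.0505
```

```bash
python3 -c "
from h import *
p,R,s=pose(); print(s['time'],p,s['contact_force'],s['opening'])
snap('side','s40');crop('s40',260,190,410,310,5,'c29');crop('s40',310,110,430,205,6,'c30'); snap('scene','e40');crop('e40',190,150,320,240,6,'c31')"
```

```text
29.4 [0.5286 0.0441 0.2378] [ 0.3844 -0.133  -0.3958] 0.05046316770537561
```

View pics/c29.png

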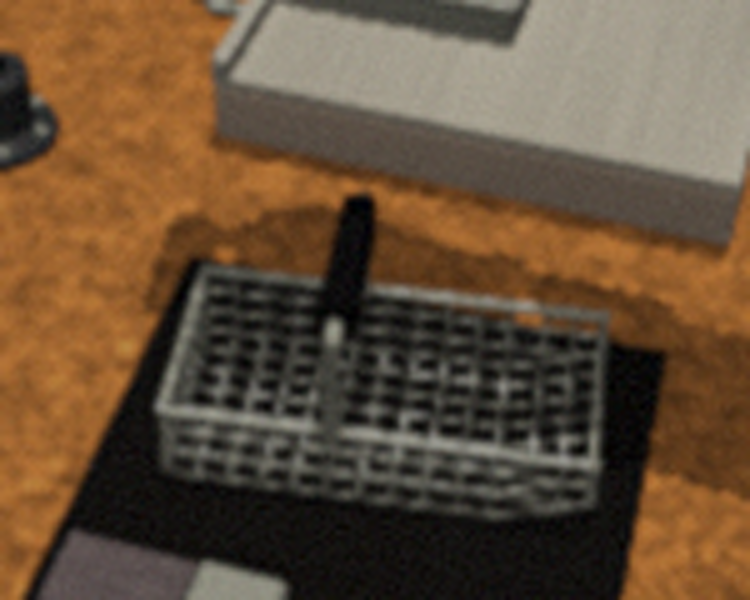

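View pics/c30.png

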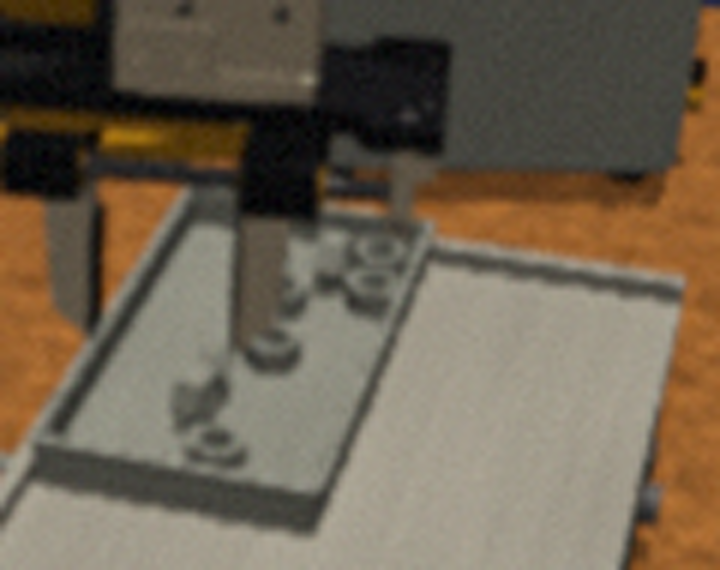

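View pics/c31.png

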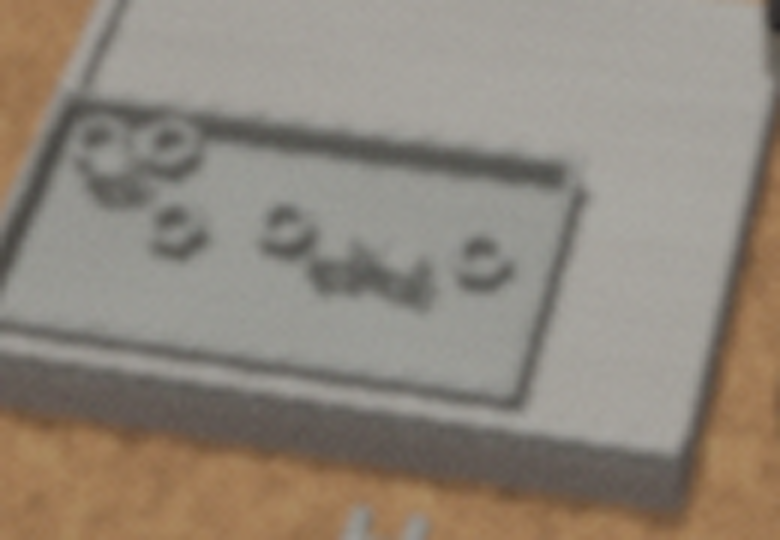

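```bash
python3 -c "
from h import *
delta(pw(.065,-.05,.26),down(YAW))"
```

```text
dp [-0.025  -0.2947 -0.0087] turn [ 9.08  0.02 -0.03]
```

Call:
move_arm(
  deltas=[
    {"dp": [-0.025,-0.05,-0.009],"turn": [4,0,0]},
    {"dp": [-0.025,-0.1,-0.009],"turn": [9,0,0]},
    {"dp": [-0.025,-0.15,-0.009],"turn": [9,0,0]},
    {"dp": [-0.025,-0.2,-0.009],"turn": [9,0,0]},
    {"dp": [-0.025,-0.245,-0.009],"turn": [9,0,0]},
    {"dp": [-0.025,-0.28,-0.009],"turn": [9,0,0]},
    {"dp": [-0.025,-0.29,-0.009],"turn": [9,0,0]},
    {"dp": [-0.025,-0.29,-0.009],"turn": [9,0,0]},
  ],
  hand=0.0,
)

```text
time: 30.3
tool_pos: [0.5501, -0.2406, 0.2583]
tool_rot: [2.476, 1.568, 2.43]
contact_force: [-0.1, -0.2, -0.5]
opening: 0.0005
```

```bash
python3 -c "
from h import *
p,R,s=pose(); print(s['time'],p,wp(p),s['opening'])
snap('wrist','w41')"
```

```text
30.3 [ 0.5501 -0.2406  0.2583] [ 0.0647 -0.0445  0.2583] 0.0004928204947916389
```

View pics/w41.png

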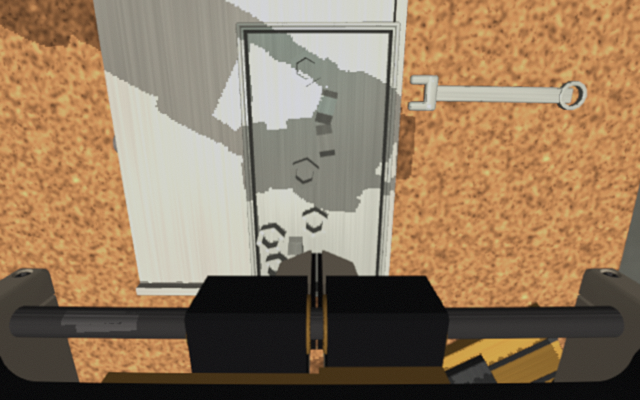

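```bash
python3 -c "
from h import *
crop('w41',225,10,415,280,3,'c32')
im=cv2.imread('pics/c32.png'); cv2.imwrite('pics/c32a.png',cv2.resize(im[:420],None,fx=1.4,fy=1.4)); cv2.imwrite('pics/c32b.png',cv2.resize(im[390:],None,fx=1.4,fy=1.4))"
```

```text
(no output)
```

View pics/c32a.png

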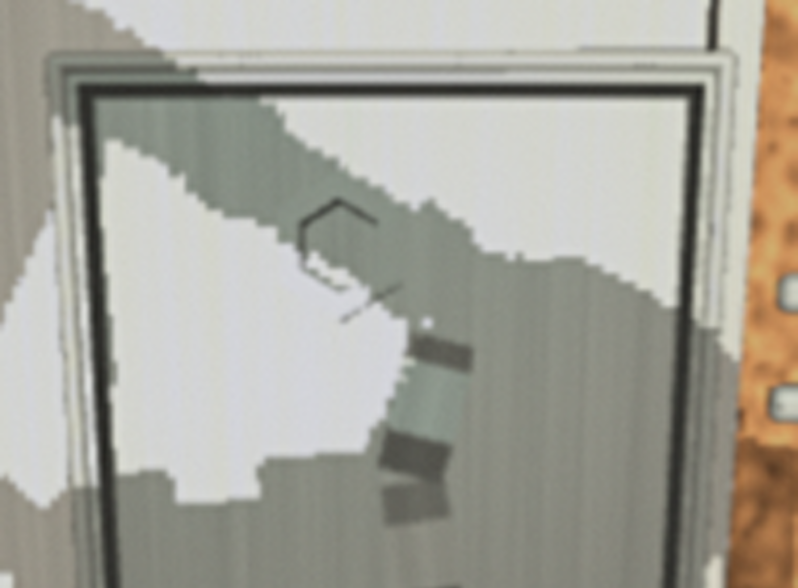

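View pics/c32b.png

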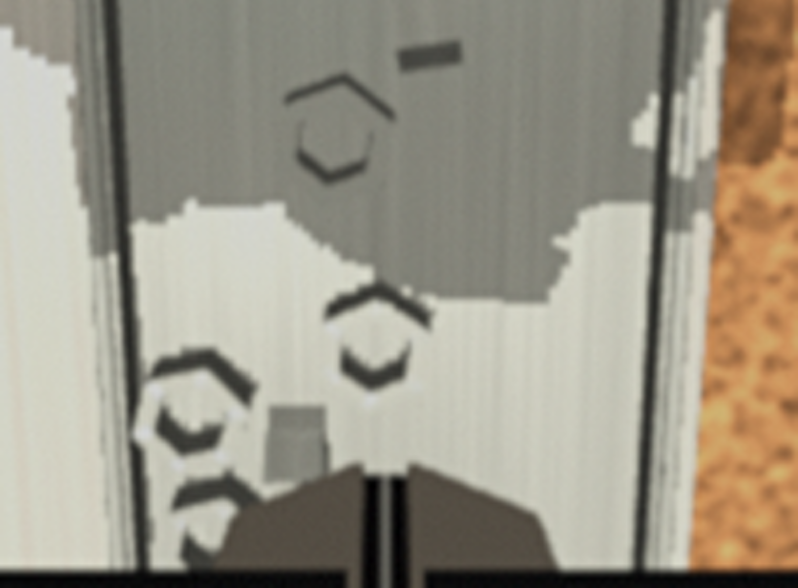

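```bash
cat > nuts.py <<'E'
import sys
from h import *
def heights(f,show=True):
    p,d,i=load(f); X=cloud(i,d).reshape(-1,3); ok=d.reshape(-1)>0
    W=(X[:,:2]-C)@np.c_[U,V]; tx=W[:,0]-.065; ty=W[:,1]+.035
    m=ok&(abs(tx)<.062)&(abs(ty)<.127)
    g=np.zeros((140,270)); 
    for a,b,z in zip(tx[m],ty[m],X[m,2]):
        ii=int((a+.07)*1000);jj=int((b+.135)*1000); g[ii,jj]=max(g[ii,jj],z)
    return g
if __name__=='__main__':
    g=heights(sys.argv[1])
    hi=((g>.061)&(g<.12)).astype(np.uint8); n,l,st,ce=cv2.connectedComponentsWithStats(cv2.morphologyEx(hi,cv2.MORPH_CLOSE,np.ones((3,3))))
    for k in range(1,n):
        if st[k][4]>40: print('comp ty %.0f tx %.0f'%(ce[k][0]-135,ce[k][1]-70),'ty range',st[k][0]-135,st[k][0]+st[k][2]-135,'tx',st[k][1]-70,st[k][1]+st[k][3]-70,'area',st[k][4],'zmax %.3f p90 %.3f'%(g[l==k].max(),np.percentile(g[l==k],90)))
    v=np.clip((g-.04)/.06,0,1); v=cv2.applyColorMap((v*255).astype(np.uint8),cv2.COLORMAP_JET); v[g==0]=0
    cv2.imwrite('pics/'+sys.argv[1]+'h.png',cv2.resize(v,None,fx=2.9,fy=2.9,interpolation=cv2.INTER_NEAREST))
E
python3 nuts.py w41
```

```text
comp ty -106 tx -53 ty range -120 -96 tx -61 -37 area 182 zmax 0.070 p90 0.069
comp ty -76 tx -50 ty range -91 -60 tx -62 -36 area 387 zmax 0.070 p90 0.069
comp ty 126 tx -23 ty range 126 127 tx -62 17 area 79 zmax 0.077 p90 0.072
comp ty -84 tx -26 ty range -91 -78 tx -33 -17 area 146 zmax 0.082 p90 0.080
comp ty -5 tx -15 ty range -19 9 tx -29 0 area 383 zmax 0.346 p90 0.069
comp ty 95 tx -13 ty range 80 111 tx -26 2 area 405 zmax 0.071 p90 0.069
comp ty -58 tx -5 ty range -73 -42 tx -19 10 area 440 zmax 0.070 p90 0.069
comp ty 51 tx 6 ty range 25 78 tx -4 17 area 734 zmax 0.083 p90 0.082
```

View pics/w41h.png

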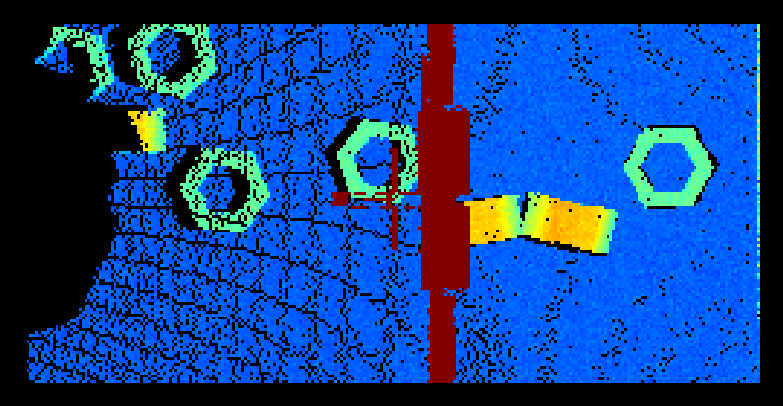

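```bash
python3 -c "
from h import *
def tr(x,y,z): return pw(.065+x/1e3,-.035+y/1e3,z)
for a in [(-32,64,.13),(-32,64,.0755),(0,64,.0755),(-32,30,.0755)]: delta(tr(*a),down(YAW))"
```

```text
dp [ 0.129   0.0721 -0.0311] turn [ 0.24 -0.1  -0.11]
dp [ 0.1835  0.072  -0.031 ] turn [ 0.24 -0.1  -0.11]
dp [0.1834 0.0719 0.001 ] turn [ 0.24 -0.1  -0.11]
dp [ 0.1834  0.038  -0.0311] turn [ 0.24 -0.1  -0.11]
```

Call:
move_arm(
  deltas=[
    {"dp": [0.03,0.036,-0.016],"turn": [0,0,0]},
    {"dp": [0.07,0.072,-0.031],"turn": [0,0,0]},
    {"dp": [0.11,0.072,-0.031],"turn": [0,0,0]},
    {"dp": [0.15,0.072,-0.031],"turn": [0,0,0]},
    {"dp": [0.175,0.072,-0.031],"turn": [0,0,0]},
    {"dp": [0.18,0.072,-0.031],"turn": [0,0,0]},
    {"dp": [0.18,0.072,-0.031],"turn": [0,0,0]},
  ],
)

```text
time: 31.05
tool_pos: [0.5224, -0.1657, 0.08]
tool_rot: [2.464, 1.57, 2.42]
contact_force: [-0.7, -0.6, 0.8]
opening: 0.0003
```

```bash
python3 -c "
from h import *
p,R,s=pose();print(p,s['contact_force'])
def tr(x,y,z): return pw(.065+x/1e3,-.035+y/1e3,z)
for a in [(-32,64,.0755),(0,64,.0755)]: delta(tr(*a),down(YAW))
snap('side','s42');crop('s42',310,110,430,205,6,'c33');snap('wrist','w42')"
```

```text
[ 0.5224 -0.1657  0.08  ] [-0.7486 -0.6341  0.7832]
dp [ 0.0045  0.     -0.0003] turn [ 0.32 -0.06 -0.05]
dp [ 0.0044 -0.0001  0.0317] turn [ 0.32 -0.06 -0.05]
```

View pics/c33.png

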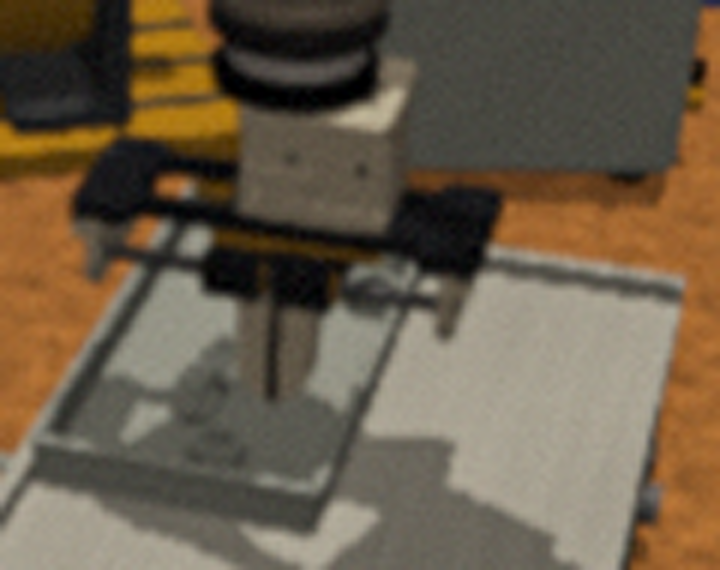

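Call:
move_arm(
  deltas=[
    {"dp": [0.005,0,0],"turn": [0,0,0]},
    {"dp": [0.005,0,0.008],"turn": [0,0,0]},
    {"dp": [0.005,0,0.016],"turn": [0,0,0]},
    {"dp": [0.005,0,0.023],"turn": [0,0,0]},
    {"dp": [0.005,0,0.029],"turn": [0,0,0]},
    {"dp": [0.005,0,0.035],"turn": [0,0,0]},
  ],
)

```text
time: 31.75
tool_pos: [0.559, -0.1699, 0.0762]
tool_rot: [-0.467, 1.568, -0.513]
contact_force: [0.2, 0.1, 0.0]
opening: 0.0001
```

```bash
python3 -c "
from h import *
p,R,s=pose();print(p,s['contact_force'])
snap('side','s43');crop('s43',310,110,430,205,6,'c34');snap('wrist','w43')"; python3 nuts.py w43
```

```text
[ 0.559  -0.1699  0.0762] [0.2453 0.1452 0.0048]
comp ty 104 tx -13 ty range 98 112 tx -27 2 area 201 zmax 0.162 p90 0.069
comp ty 67 tx 20 ty range 57 74 tx -14 41 area 294 zmax 0.148 p90 0.104
```

View pics/c34.png

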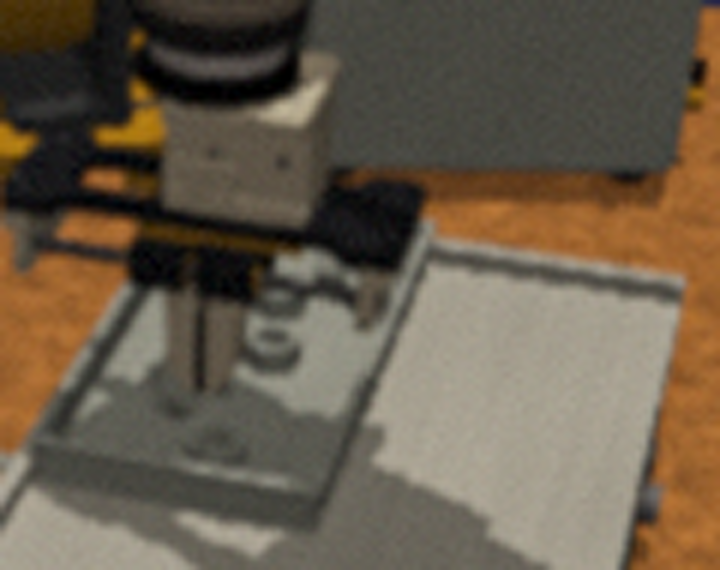

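View pics/w43.png

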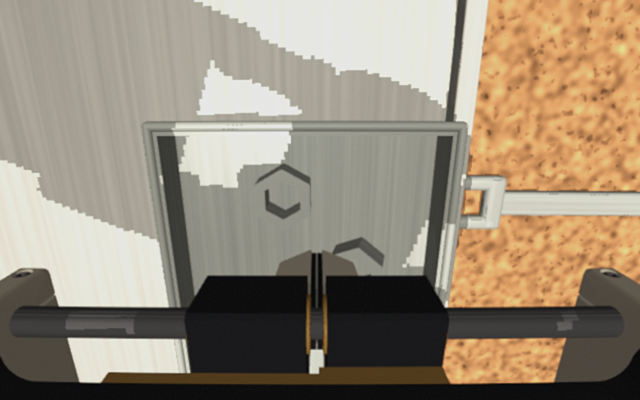

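Call:
move_arm(
  deltas=[
    {"dp": [-0.01,0,-0.02],"turn": [0,0,0]},
    {"dp": [-0.01,-0.01,-0.038],"turn": [0,0,0]},
    {"dp": [-0.005,-0.034,-0.038],"turn": [0,0,0]},
    {"dp": [0,-0.036,-0.036],"turn": [0,0,0]},
    {"dp": [0,-0.036,-0.028],"turn": [0,0,0]},
    {"dp": [0,-0.036,-0.02],"turn": [0,0,0]},
    {"dp": [0,-0.036,-0.013],"turn": [0,0,0]},
    {"dp": [0,-0.036,-0.006],"turn": [0,0,0]},
    {"dp": [0,-0.036,-0.003],"turn": [0,0,0]},
  ],
)

```text
time: 32.75
tool_pos: [0.5547, -0.2043, 0.0764]
tool_rot: [-0.281, 1.568, -0.325]
contact_force: [1.0, -0.1, -0.8]
opening: 0.0007
```

```bash
python3 -c "
from h import *
p,R,s=pose();print(s['time'],p,wp(p),s['contact_force'])
snap('side','s44');crop('s44',310,110,430,205,6,'c35');snap('wrist','w44')"; python3 nuts.py w44
```

```text
32.75 [ 0.5547 -0.2043  0.0764] [ 0.0675 -0.008   0.0764] [ 0.9662 -0.0559 -0.8462]
comp ty 95 tx -13 ty range 80 111 tx -27 2 area 447 zmax 0.070 p90 0.069
comp ty 38 tx 17 ty range 24 50 tx -17 42 area 536 zmax 0.169 p90 0.100
comp ty 65 tx 30 ty range 58 72 tx 15 43 area 163 zmax 0.070 p90 0.069
```

View pics/c35.png

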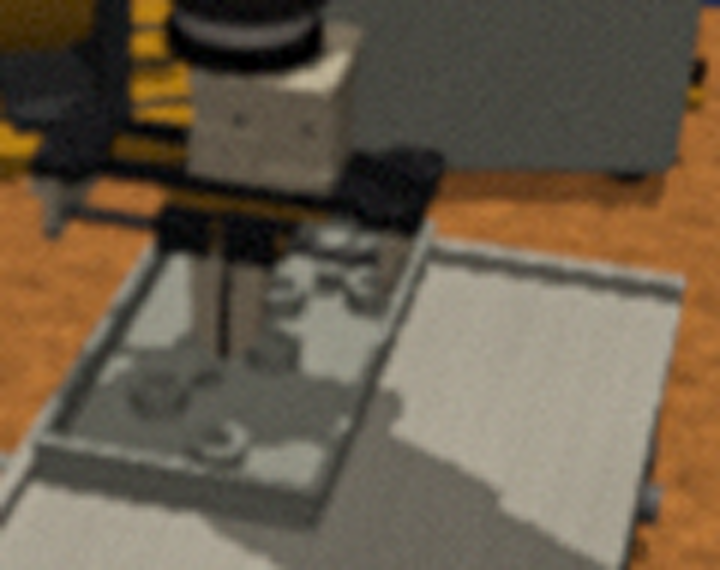

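View pics/w44.png

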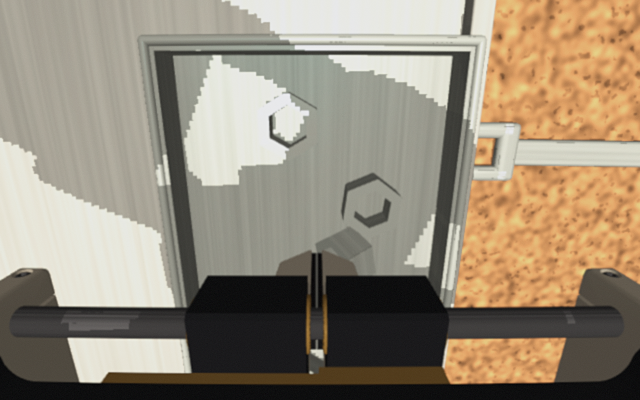

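Call:
move_arm(
  deltas=[
    {"dp": [-0.02,0,-0.02],"turn": [0,0,0]},
    {"dp": [-0.05,-0.03,-0.02],"turn": [0,0,0]},
    {"dp": [-0.09,-0.07,-0.01],"turn": [0,0,0]},
    {"dp": [-0.12,-0.09,0],"turn": [0,0,0]},
    {"dp": [-0.12,-0.09,0],"turn": [0,0,0]},
  ],
)

```text
time: 33.35
tool_pos: [0.5512, -0.2991, 0.2001]
tool_rot: [-0.624, 1.56, -0.672]
contact_force: [0.9, 0.3, 0.2]
opening: 0.0004
```

```bash
python3 -c "
from h import *
p,R,s=pose();print(s['time'],p,wp(p),s['contact_force'])
snap('side','s45');crop('s45',310,110,430,205,6,'c36');snap('wrist','w45')"; python3 nuts.py w45
```

```text
33.35 [ 0.5512 -0.2991  0.2001] [ 0.0687 -0.1028  0.2001] [0.8589 0.3485 0.2218]
comp ty -103 tx -36 ty range -127 -78 tx -61 -16 area 868 zmax 0.082 p90 0.080
comp ty -76 tx -50 ty range -91 -61 tx -62 -36 area 383 zmax 0.070 p90 0.069
comp ty -5 tx -15 ty range -20 11 tx -29 1 area 429 zmax 0.071 p90 0.069
comp ty -60 tx -5 ty range -74 -45 tx -19 10 area 376 zmax 0.284 p90 0.070
comp ty 39 tx 19 ty range 14 72 tx 0 43 area 1190 zmax 0.086 p90 0.081
```

View pics/w45h.png

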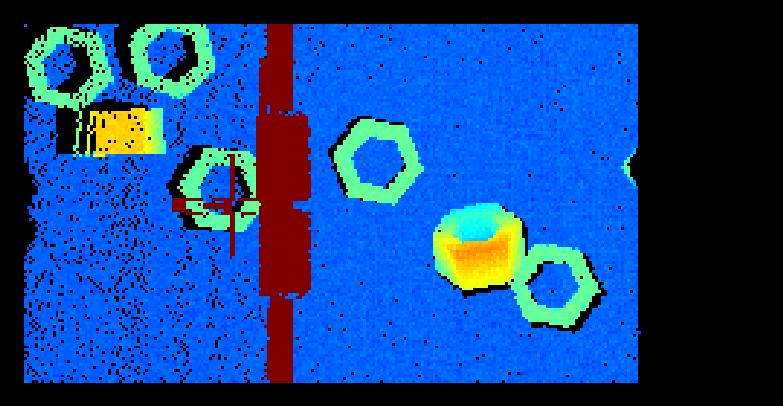

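View pics/w45.png

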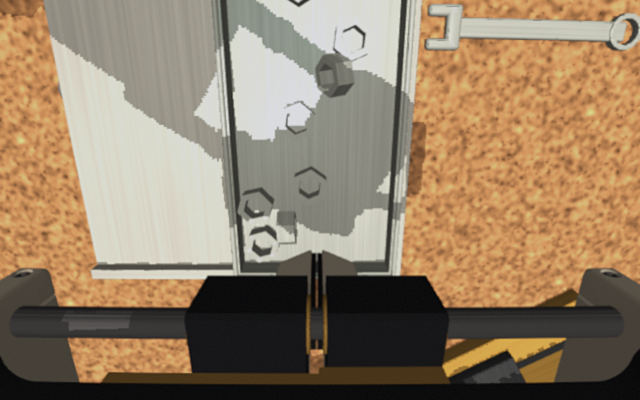

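```bash
python3 -c "
from h import *
snap('wrist','w46');crop('w46',280,10,400,130,5,'c37')"; python3 nuts.py w46|tail -1;
```

```text
comp ty 39 tx 19 ty range 14 71 tx 0 43 area 1185 zmax 0.085 p90 0.081
```

View pics/c37.png

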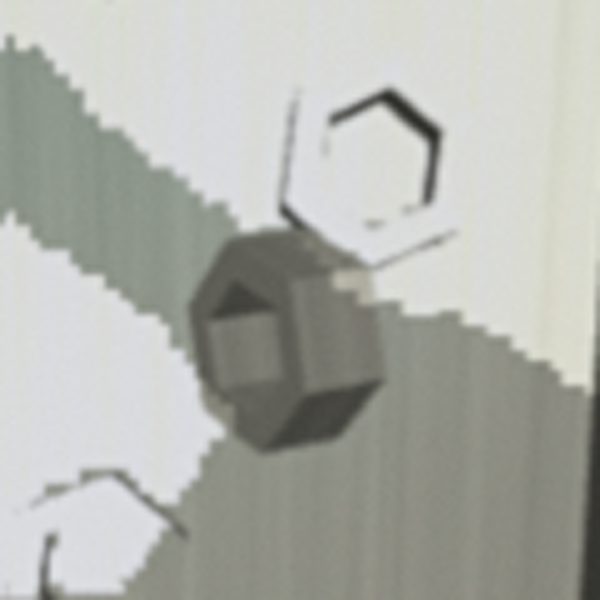

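View pics/c36.png

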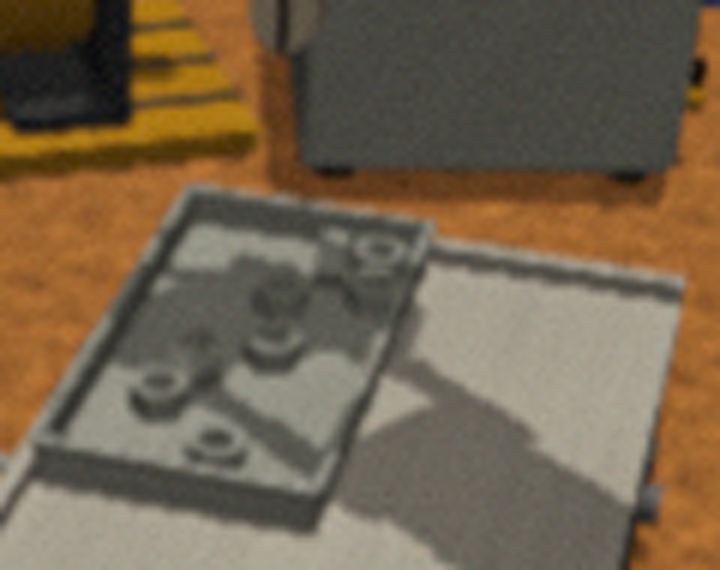

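```bash
python3 -c "
from h import *
def tr(x,y,z): return pw(.065+x/1e3,-.035+y/1e3,z)
for a in [(15,68,.12),(15,68,.075),(15,45,.075)]: delta(tr(*a),down(YAW))"
```

```text
dp [0.0739 0.1306 0.0154] turn [ 0.22 -0.11 -0.09]
dp [0.1189 0.1305 0.0155] turn [ 0.22 -0.11 -0.09]
dp [0.1189 0.1075 0.0154] turn [ 0.22 -0.11 -0.09]
```

Call:
move_arm(
  deltas=[
    {"dp": [0,0.04,0.005],"turn": [0,0,0]},
    {"dp": [0.02,0.085,0.01],"turn": [0,0,0]},
    {"dp": [0.05,0.13,0.015],"turn": [0,0,0]},
    {"dp": [0.08,0.131,0.015],"turn": [0,0,0]},
    {"dp": [0.105,0.131,0.015],"turn": [0,0,0]},
    {"dp": [0.118,0.131,0.015],"turn": [0,0,0]},
    {"dp": [0.118,0.131,0.015],"turn": [0,0,0]},
  ],
)

```text
time: 34.2
tool_pos: [0.5677, -0.1632, 0.0743]
tool_rot: [2.758, 1.565, 2.713]
contact_force: [-0.3, 0.5, -0.4]
opening: 0.0007
```

```bash
python3 -c "
from h import *
p,R,s=pose();q=wp(p);print(s['time'],q[0]-.065,q[1]+.035,q[2],s['contact_force'])"
```

```text
34.2 0.013449000914308867 0.06871834615822046 0.07429998571107967 [-0.2514  0.4921 -0.3726]
```

Call:
move_arm(
  deltas=[
    {"dp": [0,-0.006,0],"turn": [0,0,0]},
    {"dp": [0,-0.012,0],"turn": [0,0,0]},
    {"dp": [0,-0.018,0],"turn": [0,0,0]},
    {"dp": [0,-0.024,0],"turn": [0,0,0]},
    {"dp": [0,-0.028,0],"turn": [0,0,0]},
    {"dp": [0,-0.028,0],"turn": [0,0,0]},
  ],
)

```text
time: 34.8
tool_pos: [0.5685, -0.1934, 0.0775]
tool_rot: [-0.228, 1.57, -0.275]
contact_force: [0.2, 0.8, 1.3]
opening: 0.0005
```

```bash
python3 -c "
from h import *
p,R,s=pose();q=wp(p);print(s['time'],q[0]-.065,q[1]+.035,q[2],s['contact_force'])
snap('side','s47');crop('s47',310,110,430,205,6,'c38');snap('scene','e47');crop('e47',190,150,320,240,6,'c39')"
```

```text
34.8 0.01567680967175661 0.038636887615145436 0.07745966526094139 [0.1567 0.7869 1.329 ]
```

View pics/c38.png

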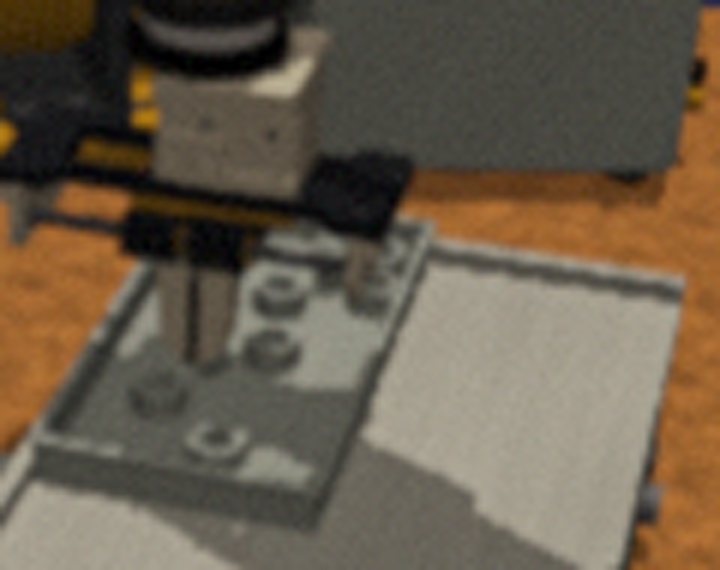

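View pics/c39.png

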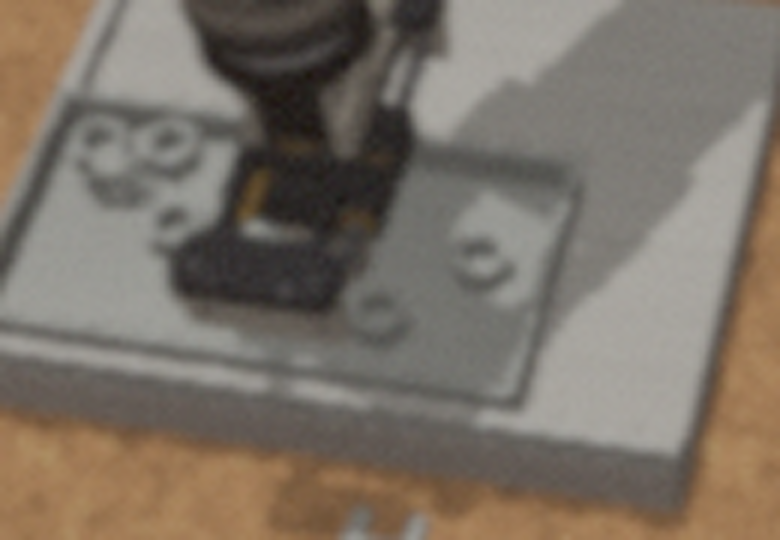

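Call:
move_arm(
  deltas=[
    {"dp": [-0.03,0,0],"turn": [0,0,0]},
    {"dp": [-0.07,-0.03,0],"turn": [0,0,0]},
    {"dp": [-0.11,-0.07,-0.01],"turn": [0,0,0]},
    {"dp": [-0.12,-0.11,-0.01],"turn": [0,0,0]},
    {"dp": [-0.12,-0.11,-0.01],"turn": [0,0,0]},
  ],
)

```text
time: 35.4
tool_pos: [0.5533, -0.3077, 0.1998]
tool_rot: [-0.844, 1.564, -0.894]
contact_force: [-0.0, -0.3, 0.2]
opening: 0.0004
```

```bash
python3 -c "
from h import *
p,R,s=pose();q=wp(p);print(s['time'],q[0]-.065,q[1]+.035,q[2],s['contact_force'])
snap('wrist','w48')"; python3 nuts.py w48
```

```text
35.4 0.006210007752991714 -0.07633059347236569 0.19980395314117808 [-0.0404 -0.344   0.1865]
comp ty -103 tx -35 ty range -127 -78 tx -62 -16 area 931 zmax 0.082 p90 0.081
comp ty -77 tx -50 ty range -91 -61 tx -62 -36 area 371 zmax 0.070 p90 0.069
comp ty -5 tx -15 ty range -20 11 tx -29 0 area 420 zmax 0.071 p90 0.069
comp ty -65 tx -6 ty range -73 -56 tx -19 9 area 198 zmax 0.288 p90 0.221
comp ty 14 tx 8 ty range -3 32 tx -4 20 area 489 zmax 0.082 p90 0.081
comp ty 55 tx 28 ty range 40 71 tx 14 43 area 434 zmax 0.071 p90 0.070
```

View pics/w48h.png

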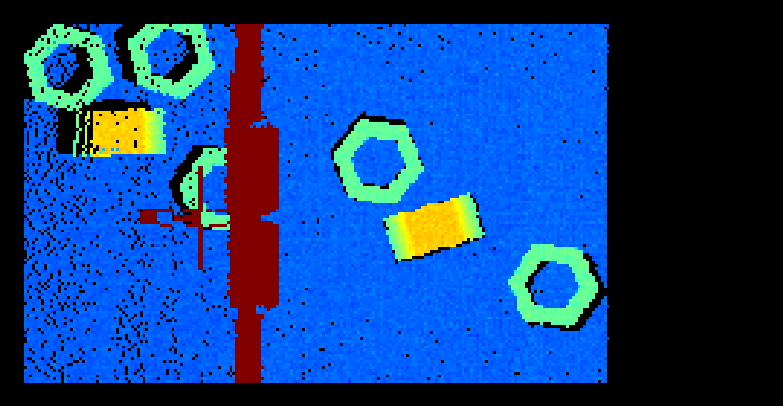

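View pics/w48.png

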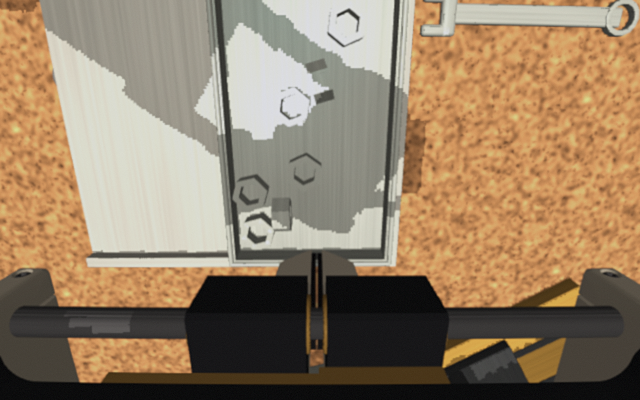

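Call:
move_arm(
  deltas=[
    {"dp": [0.02,0.04,-0.015],"turn": [0,0,0]},
    {"dp": [0.05,0.08,-0.03],"turn": [0,0,0]},
    {"dp": [0.085,0.092,-0.036],"turn": [0,0,0]},
    {"dp": [0.112,0.092,-0.036],"turn": [0,0,0]},
    {"dp": [0.123,0.092,-0.036],"turn": [0,0,0]},
    {"dp": [0.123,0.092,-0.036],"turn": [0,0,0]},
  ],
)

```text
time: 36.05
tool_pos: [0.5207, -0.2072, 0.0723]
tool_rot: [2.644, 1.567, 2.599]
contact_force: [0.0, -0.2, -0.0]
opening: 0.0007
```

```bash
python3 -c "
from h import *
p,R,s=pose();q=wp(p);print(s['time'],q[0]-.065,q[1]+.035,q[2],s['contact_force'])"
```

```text
36.05 -0.031341155093993114 0.02240784108048069 0.07226828838429653 [ 0.0423 -0.1992 -0.03  ]
```

Call:
move_arm(
  deltas=[
    {"dp": [-0.002,-0.003,0],"turn": [0,0,0]},
    {"dp": [-0.002,-0.003,0],"turn": [0,0,0]},
  ],
)

```text
time: 36.25
tool_pos: [0.5225, -0.2125, 0.0776]
tool_rot: [-0.471, 1.567, -0.518]
contact_force: [-1.2, -0.2, 0.3]
opening: 0.0005
```

```bash
python3 -c "
from h import *
p,R,s=pose();q=wp(p);print(s['time'],q[0]-.065,q[1]+.035,q[2],s['contact_force'])"
```

```text
36.25 -0.029249047985810954 0.0172030706690189 0.07762583596019434 [-1.2167 -0.2031  0.3378]
```

Call:
move_arm(
  deltas=[
    {"dp": [0.002,-0.001,0.008],"turn": [0,0,0]},
    {"dp": [0.002,-0.001,0.018],"turn": [0,0,0]},
    {"dp": [0.002,-0.001,0.028],"turn": [0,0,0]},
    {"dp": [0.002,-0.001,0.038],"turn": [0,0,0]},
    {"dp": [0.002,-0.001,0.04],"turn": [0,0,0]},
  ],
)

```text
time: 36.75
tool_pos: [0.5634, -0.2145, 0.0748]
tool_rot: [-0.346, 1.568, -0.391]
contact_force: [-0.1, 0.1, -0.3]
opening: 0.0005
```

```bash
python3 -c "
from h import *
p,R,s=pose();q=wp(p);print(s['time'],q[0]-.065,q[1]+.035,q[2],s['contact_force'])
snap('side','s49');crop('s49',310,110,430,205,6,'c40');snap('wrist','w49')"
```

```text
36.75 0.011673130012571822 0.017308859432182615 0.07477938260244799 [-0.1398  0.1208 -0.329 ]
```

View pics/c40.png

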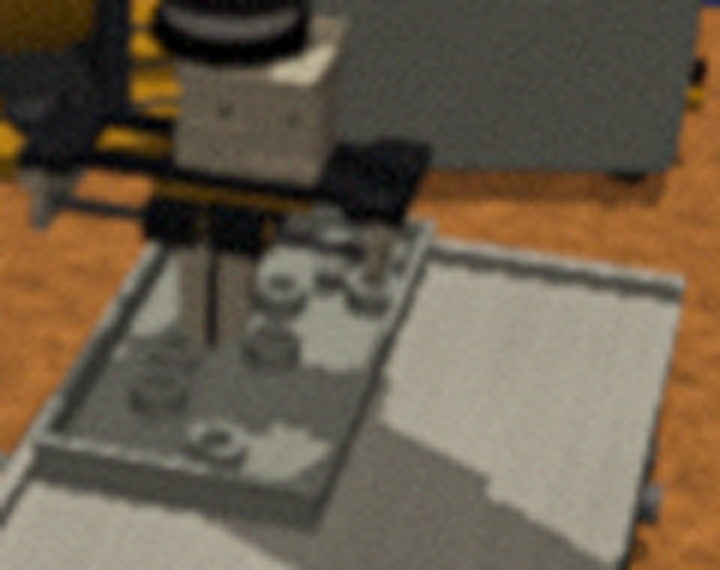

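View pics/w49.png

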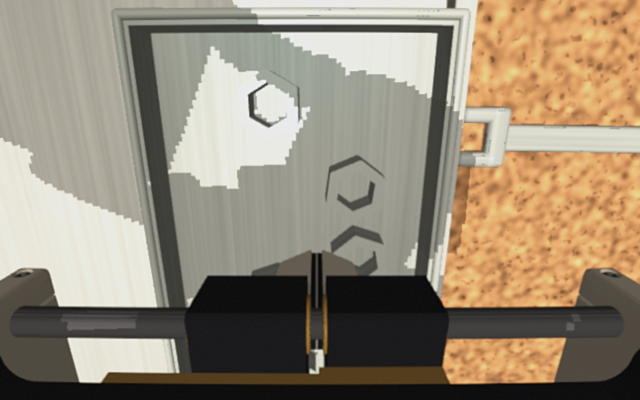

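```bash
python3 -c "
from h import *
def tr(x,y,z): return pw(.065+x/1e3,-.035+y/1e3,z)
for a in [(-40,-80,.2),]: delta(tr(*a),down(YAW+90))"
```

```text
dp [-0.1262 -0.0973 -0.0505] turn [-89.76   0.     0.  ]
```

Call:
move_arm(
  deltas=[
    {"dp": [-0.04,0,0],"turn": [0,0,0]},
    {"dp": [-0.08,-0.02,-0.01],"turn": [-8,0,0]},
    {"dp": [-0.12,-0.05,-0.03],"turn": [-16,0,0]},
    {"dp": [-0.126,-0.08,-0.05],"turn": [-24.5,0,0]},
    {"dp": [-0.126,-0.097,-0.05],"turn": [-33,0,0]},
    {"dp": [-0.126,-0.097,-0.05],"turn": [-41.5,0,0]},
    {"dp": [-0.126,-0.097,-0.05],"turn": [-50,0,0]},
    {"dp": [-0.126,-0.097,-0.05],"turn": [-58.5,0,0]},
    {"dp": [-0.126,-0.097,-0.05],"turn": [-67,0,0]},
    {"dp": [-0.126,-0.097,-0.05],"turn": [-75.5,0,0]},
  ],
)

```text
time: 37.85
tool_pos: [0.5065, -0.3088, 0.1995]
tool_rot: [1.192, 1.57, 2.47]
contact_force: [-0.2, -0.3, 0.0]
opening: 0.0007
```

Call:
move_arm(
  deltas=[
    {"dp": [0,0,0],"turn": [-8,0,0]},
    {"dp": [0,0,0],"turn": [-14.2,0,0]},
    {"dp": [0,0,0],"turn": [-14.2,0,0]},
  ],
)

```text
time: 38.15
tool_pos: [0.5066, -0.3088, 0.1995]
tool_rot: [0.948, 1.57, 2.468]
contact_force: [-0.1, 0.3, -0.4]
opening: 0.0005
```

```bash
python3 -c "
from h import *
p,R,s=pose();q=wp(p);print(s['time'],q[0]-.065,q[1]+.035,q[2],s['contact_force'])
def tr(x,y,z): return pw(.065+x/1e3,-.035+y/1e3,z)
for a in [(-47,-93,.1),(-47,-93,.077)]: delta(tr(*a),down(YAW+90))
snap('wrist','w50')";python3 nuts.py w50
```

```text
38.15 -0.04039610464556029 -0.07968734633379916 0.19949780713606008 [-0.1439  0.2598 -0.3841]
dp [ 0.0995  0.0065 -0.0134] turn [-0.04  0.04 -0.05]
dp [ 0.1225  0.0065 -0.0134] turn [-0.04  0.04 -0.05]
comp ty -104 tx -36 ty range -127 -79 tx -62 -17 area 924 zmax 0.291 p90 0.080
comp ty -77 tx -50 ty range -91 -62 tx -62 -37 area 334 zmax 0.287 p90 0.070
comp ty 126 tx -1 ty range 125 127 tx -62 62 area 132 zmax 0.076 p90 0.075
comp ty -5 tx -16 ty range -20 11 tx -30 0 area 454 zmax 0.070 p90 0.069
comp ty 95 tx -13 ty range 79 111 tx -27 1 area 473 zmax 0.070 p90 0.069
comp ty -59 tx -6 ty range -73 -42 tx -20 9 area 434 zmax 0.070 p90 0.069
comp ty 55 tx 27 ty range 39 71 tx 13 43 area 476 zmax 0.070 p90 0.069
comp ty 19 tx 27 ty range 2 33 tx 16 44 area 294 zmax 0.069 p90 0.069
```

View pics/w50h.png

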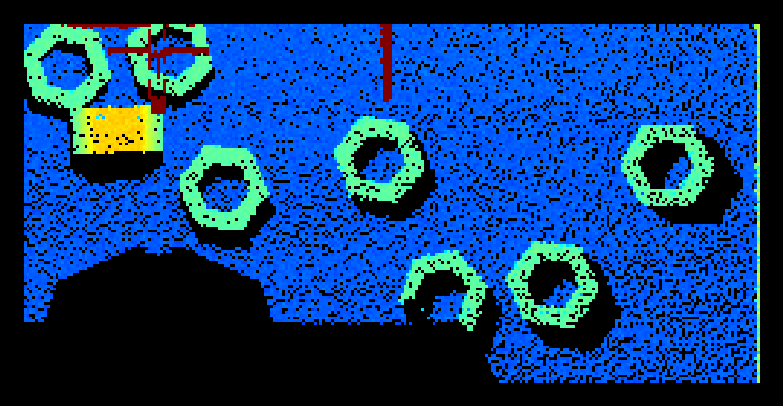

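View pics/w50.png

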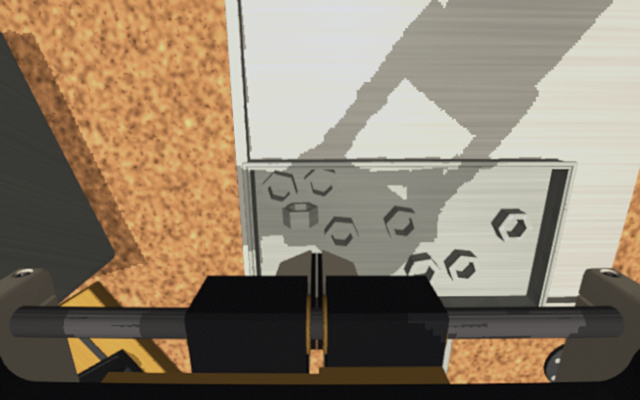

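Call:
move_arm(
  deltas=[
    {"dp": [0.04,0.008,-0.014],"turn": [0,0,0]},
    {"dp": [0.08,0.008,-0.014],"turn": [0,0,0]},
    {"dp": [0.11,0.008,-0.014],"turn": [0,0,0]},
    {"dp": [0.121,0.008,-0.014],"turn": [0,0,0]},
    {"dp": [0.121,0.008,-0.014],"turn": [0,0,0]},
    {"dp": [0.121,0.008,-0.014],"turn": [0,0,0]},
  ],
)

```text
time: 38.8
tool_pos: [0.499, -0.323, 0.0803]
tool_rot: [-2.187, 1.569, -0.668]
contact_force: [-1.0, 0.4, 0.2]
opening: 0.0006
```

```bash
python3 -c "
from h import *
p,R,s=pose();q=wp(p);print(s['time'],q[0]-.065,q[1]+.035,q[2],s['contact_force'])"
```

```text
38.8 -0.04726145379278681 -0.09427521741166978 0.08033421960578985 [-1.0185  0.3584  0.2098]
```

Call:
move_arm(
  deltas=[
    {"dp": [0.004,0,0],"turn": [0,0,0]},
    {"dp": [0.004,-0.008,0],"turn": [0,0,0]},
    {"dp": [0.004,-0.016,0],"turn": [0,0,0]},
    {"dp": [0.004,-0.024,0],"turn": [0,0,0]},
    {"dp": [0.004,-0.032,0],"turn": [0,0,0]},
    {"dp": [0.004,-0.035,0],"turn": [0,0,0]},
  ],
)

```text
time: 39.4
tool_pos: [0.5344, -0.3242, 0.075]
tool_rot: [-1.893, 1.57, -0.372]
contact_force: [0.5, 0.3, -0.3]
opening: 0.0006
```

```bash
python3 -c "
from h import *
p,R,s=pose();q=wp(p);print(s['time'],q[0]-.065,q[1]+.035,q[2],s['contact_force'])
snap('side','s51');crop('s51',310,110,430,205,6,'c41')"
```

```text
39.4 -0.011921853625007972 -0.09372767930881351 0.07495790888968433 [ 0.5487  0.255  -0.2851]
```

View pics/c41.png

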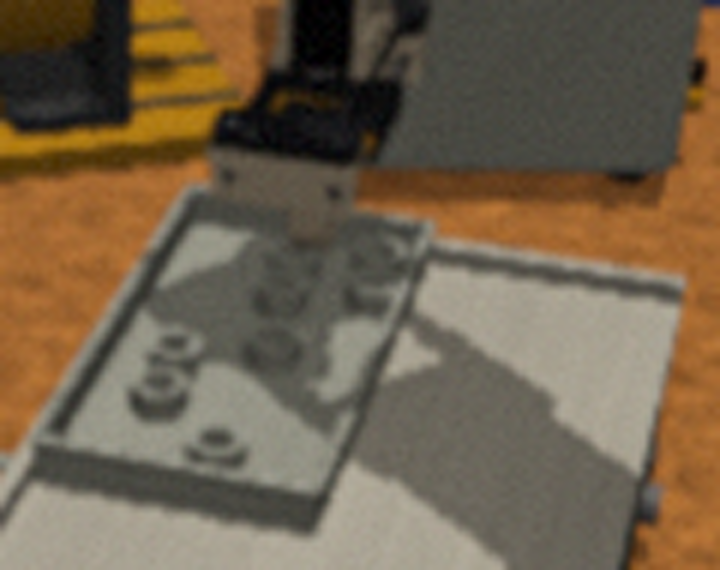

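Call:
move_arm(
  deltas=[
    {"dp": [-0.02,0,0],"turn": [0,0,0]},
    {"dp": [-0.06,0.02,0.02],"turn": [0,0,0]},
    {"dp": [-0.11,0.06,0.06],"turn": [0,0,0]},
    {"dp": [-0.15,0.1,0.09],"turn": [0,0,0]},
    {"dp": [-0.17,0.12,0.09],"turn": [0,0,0]},
    {"dp": [-0.17,0.12,0.09],"turn": [0,0,0]},
    {"dp": [-0.17,0.12,0.09],"turn": [0,0,0]},
  ],
)

```text
time: 40.15
tool_pos: [0.4179, -0.2284, 0.2469]
tool_rot: [-2.178, 1.566, -0.658]
contact_force: [0.2, -0.5, -0.8]
opening: 0.0007
```

```bash
python3 -c "
from h import *
p,R,s=pose();q=wp(p);print(s['time'],q,s['contact_force'],s['opening'])
snap('wrist','w52');snap('side','s52');snap('scene','e52');crop('s52',260,190,410,310,5,'c42');crop('s52',290,110,430,210,5,'c43');crop('e52',170,120,330,240,5,'c44')";python3 nuts.py w52
```

```text
40.15 [-0.068  -0.0388  0.2469] [ 0.1615 -0.496  -0.8344] 0.0007328520043759317
comp ty -113 tx -48 ty range -127 -97 tx -62 -33 area 433 zmax 0.070 p90 0.069
comp ty -77 tx -50 ty range -91 -61 tx -62 -37 area 362 zmax 0.070 p90 0.069
comp ty 126 tx -35 ty range 126 127 tx -62 -7 area 55 zmax 0.075 p90 0.075
```

View pics/w52.png

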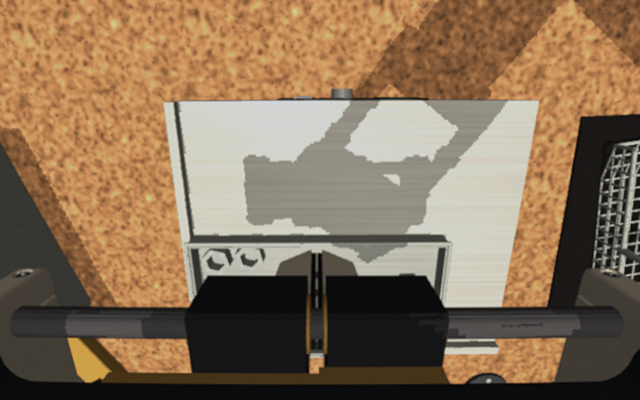

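View pics/w52h.png

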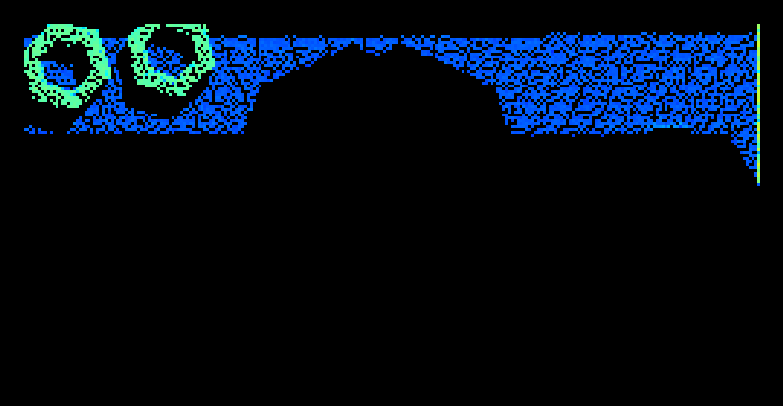

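View pics/c44.png

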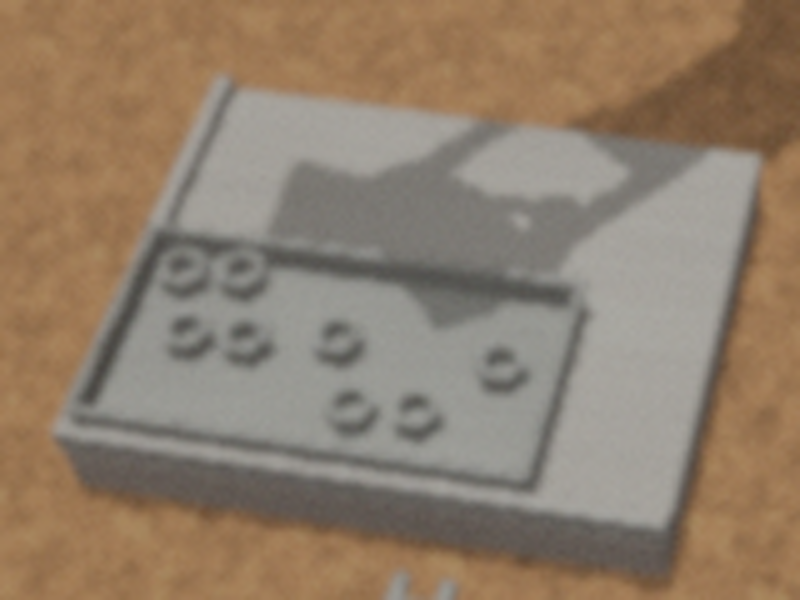

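View pics/e52.png

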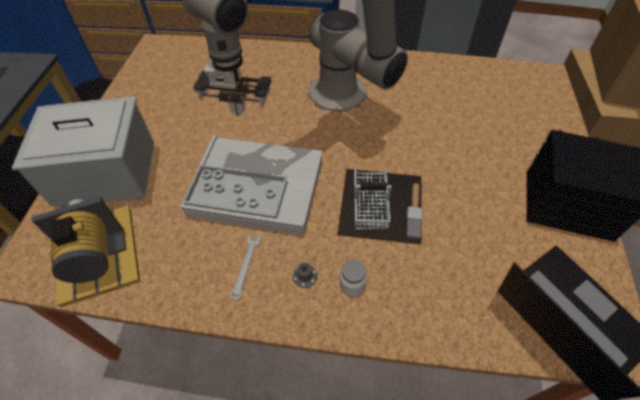

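```bash
python3 -c "
from h import *
crop('w50',230,150,330,210,6,'c45');crop('w50',500,150,590,210,6,'c46')
p,d,i=load('e52')
for n,(u,v) in dict(n1=(183,270),n2=(240,272),n3=(188,335),n4=(245,341),n5=(339,340),n7=(352,410),n8=(417,416),n6=(501,368)).items():
    q=wp(world(i,170+(u+.5)/5-.5,120+(v+.5)/5-.5,.065)); print(n,(q[:2]-[.065,-.035])*1000)
for n,(u,v) in dict(NR=(155,232),NL=(582,293),FL=(535,489),FR=(72,416)).items():
    q=wp(world(i,170+(u+.5)/5-.5,120+(v+.5)/5-.5,.075)); print(n,(q[:2]-[.065,-.035])*1000)
"
```

```text
n1 [ -44.226  -111.3087]
n2 [-48.7976 -76.4526]
n3 [  2.4161 -91.1963]
n4 [  0.6732 -56.2361]
n5 [-9.8677 -1.6355]
n7 [37.2273 20.949 ]
n8 [34.6041 58.8946]
n6 [-6.9641 97.3951]
NR [ -62.1714 -133.4776]
NL [-61.5893 133.2058]
FL [ 76.9945 140.0532]
FR [  76.5781 -132.2541]
```

View pics/c45.png

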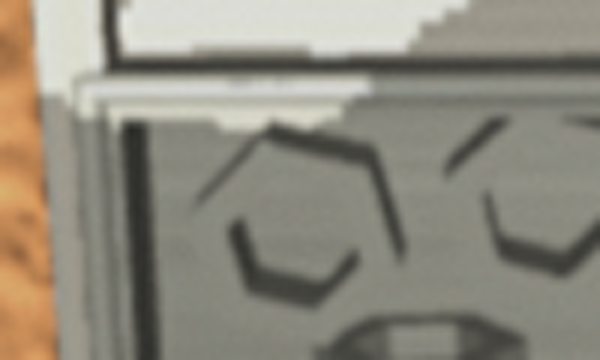

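View pics/c46.png

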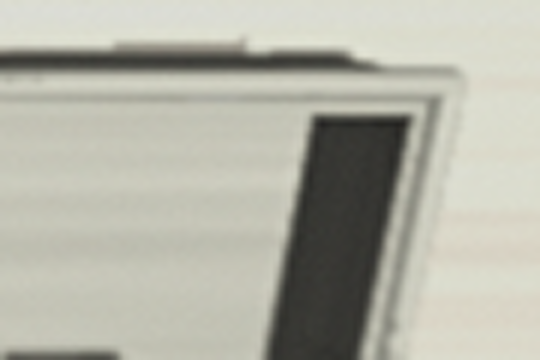

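```bash
python3 -c "
from h import *
p,d,i=load('e52')
for n,(u,v,z) in dict(NR=(222,78,.062),NL=(762,155,.05),FL=(666,530,.062),FR=(58,432,.062)).items():
    q=wp(world(i,170+(u+.5)/5-.5,120+(v+.5)/5-.5,z)); print(n,q[:2]*1000)
crop('e52',180,195,240,225,12,'c47');crop('e52',255,205,315,232,12,'c48')
"
```

```text
NR [-139.913  -178.8282]
NL [-144.8261  177.4337]
FL [147.0495 179.0284]
FR [ 145.5964 -178.1685]
```

View pics/c47.png

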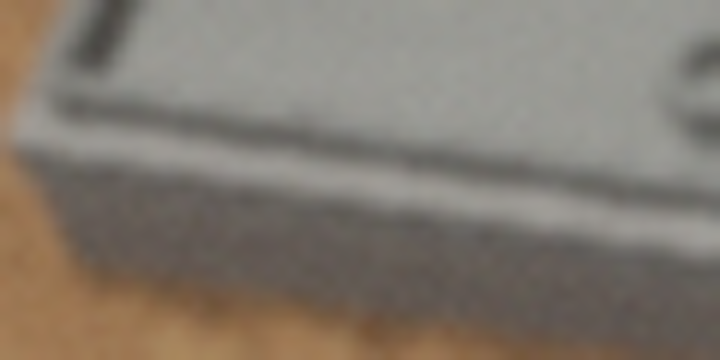

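View pics/c48.png

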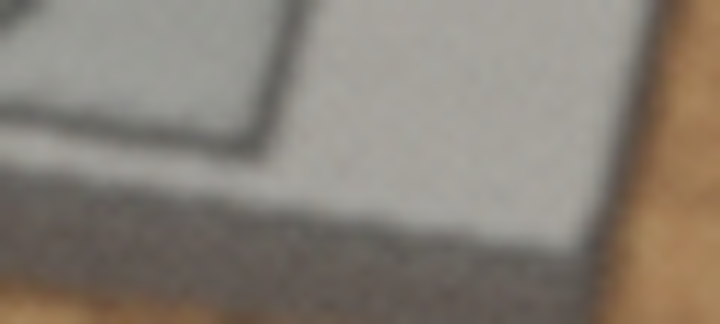

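```bash
python3 -c "
from h import *
p,d,i=load('w52')
crop('w52',150,90,250,260,4,'c49');crop('w52',400,90,550,260,4,'c50')
"
```

```text
(no output)
```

View pics/c49.png

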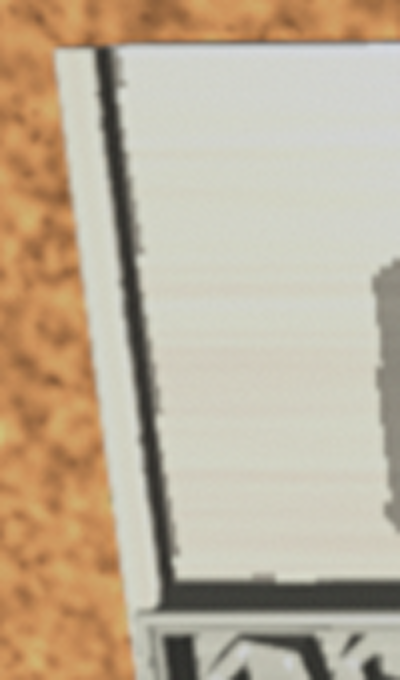

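View pics/c50.png

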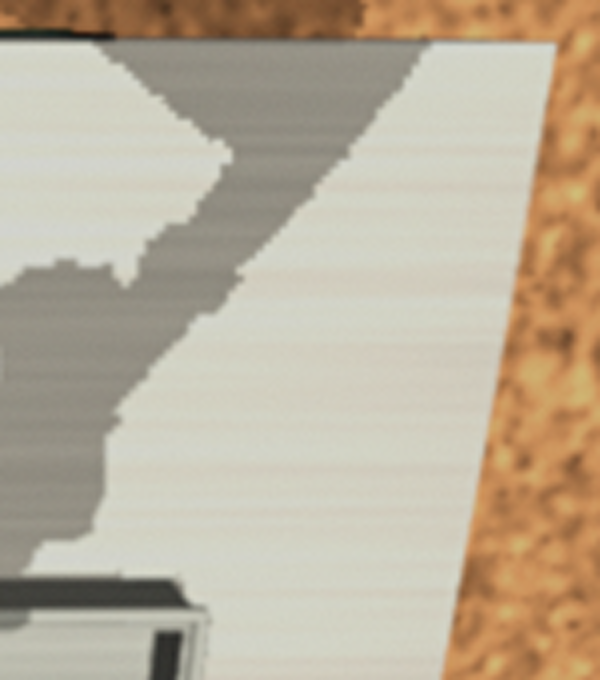

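```bash
python3 -c "
from h import *
p,d,i=load('w52')
f=lambda o,u,v,z: wp(world(i,o[0]+(u+.5)/4-.5,o[1]+(v+.5)/4-.5,z))[:2]*1000
a=(150,90);b=(400,90)
nl=f(b,556,42,.05); nr=f(a,115,45,.05); tr_=f(a,138,612,.075); tl=f(b,208,608,.075)
print('plate NL',nl,'NR(ledge inner)',nr,'tray NR',tr_,'tray NL',tl, 'dx',tr_[0]-nr[0],tl[0]-nl[0],'dy', tr_[1]-nr[1], tl[1]-nl[1])"
```

```text
plate NL [-146.3164  175.1915] NR(ledge inner) [-145.7024 -173.1386] tray NR [  -7.9038 -174.7896] tray NL [-8.7297 97.1064] dx 137.79860227203037 137.58664099068605 dy -1.651025257914398 -78.08507414096366
```

```bash
python3 -c "
from h import *
crop('w41',370,20,420,95,8,'c51')
crop('w41',370,150,420,225,8,'c52')
"
```

```text
(no output)
```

View pics/c51.png

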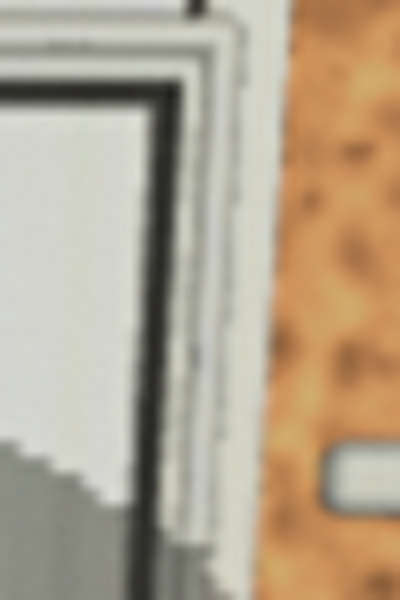

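View pics/c52.png

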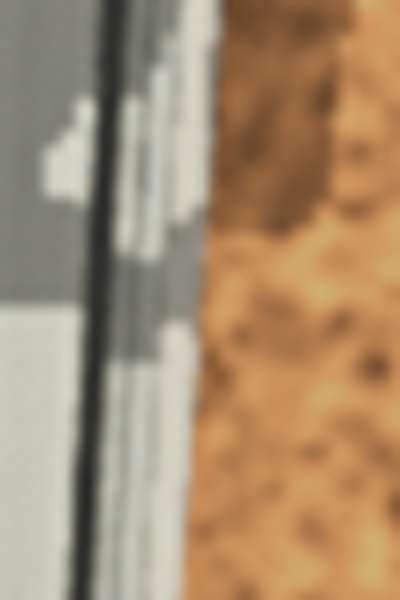

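```bash
python3 -c "
from h import *
print(robot.hand_in()); print(robot.observe()['time'])"
```

```text
the job is handed in; nothing more can be done
None
the job is handed in; nothing more can be done
```

The job is done and handed in at about 40 s of the 72 s allowed; no verdict was reported.

- **Tray:** I pushed it against the far ledge and then the right ledge. In the last pictures it is square to about 0.1° and no gap shows at either ledge. One wrist measurement put its near wall about 2 mm short of the snug position. That is within the 2 mm calibration accuracy, and the close-up from above shows it against the far ledge.
- **Nuts:** all eight were shaken out over the tray with the lip about 45 mm above its floor. They now lie flat in one layer, with four in the right third, two in the middle and two in the left. I estimate the nut nearest a third's boundary is about 11 mm inside it. Pairs of nuts are close together or touching, and the right third holds more than an even share.
- **Out of order:** three nuts first came to rest standing on edge. I tipped them flat with the closed fingers after the basket was back on the mat, so that step came after the basket step. One of them leaned against another nut and needed three pushes.
- **Basket:** it stands empty and upright on the mat, about 2 mm from where it started.
- **Other things:** the brush, wrench, jar and coupling look unmoved in the last picture. The highest force I read was about 15 N, during the tray push.

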